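# Sort stripped-board parts into the carousel and log each batch

### The arm

A 6-joint arm with a two-finger parallel gripper is mounted at the origin on the work surface. World frame = base frame: x ahead of the robot, y to its left, z up, the work surface at z = 0. Lengths are in mm, angles in rad, forces in N, time in s.
With the tool pointing down it reaches from about 375 to 900 mm from the base axis. Payload 3.1 kg.
Tool frame: the origin (TCP) lies at the centre of the arm's flange, where the gripper is bolted on; the fingertips stand manip.tip_reach ahead of it and the grasp point (between the pads) lies 164 mm ahead of it (manip.tip_reach is the distance from the TCP to the fingertips, in mm); z points along the fingers, y is the direction in which the jaws open and shut (so a half turn about z gives the same grasp; the last joint's range is limited). The gripper opens to 87 mm and grips with 3 to 60 N. Pads are 19 mm wide; open, the fingers measure 117 mm over their backs; the gripper's body (75 mm by 190 mm) begins 51 mm behind the grasp point.
Start: joints at [1.038, 0.527, 1.433, -0, 1.181, -0.178], TCP at [216.5, 586.282, 404.748] pointing down, gripper open.
Joint ranges: [-3.08, 3.08], [-0.75, 2.2], [0.22, 2.44], [-1.43, 4.57], [0, 2.65], [-2.85, 2.85]. Speed limits (rad/s): [2.79, 2.79, 3.14, 3.14, 3.14, 3.14].

### API

Orientations are given as a unit quaternion [x, y, z, w].
In Python, from bench import manip gives the robot as it stands. The module is installed in compiled form; this text tells all that it offers.
- The arm moves only by the tool play_rows, never from a script. Its argument "motion" is a list of rows, each a list of 7 numbers: the shift along the tool's x, y, z in cm, then the turn, a rotation vector about the tool's x, y, z in rad, then the opening, from 0 (shut) to 1 (fully open). In form: [[x, y, z, rx, ry, rz, hand], ...]. A call has 1 to 20 rows; each row is the pose to reach, as a shift and turn from the pose commanded when the call began, along the tool's axes at that moment; what a row does not reach only later rows make up. A row lasts 1/8 s, in which the tool goes at most 62.5 mm and 10.7 degrees, less where a joint would pass 70% of its speed; a pose out of reach is approached as far as the arm can. A call with a gripper value outside its range is refused whole. The fingers move at their own pace and stop on an object; the grip force is fixed at half the most. Time passes only in rows, so rows that repeat a pose let the fingers close. It gives the time, the measured TCP pose, the force and the opening at its end, in the units of the state.
- manip.get_state(): the state, without advancing time (a new reading comes with each control period).
- manip.capture(name): name is "scene" or "top" or "wrist"; returns a dict with "pixels" (480x640x3 uint8, blue, green, red), "fx", "fy", "cx", "cy" (pixels), "rvec" (rotation vector, rad) and "tvec" (3), from world to camera coordinates, as OpenCV has them; the wrist camera has in their place "mount" (4x4, takes a point from camera to tool coordinates, whose origin is the TCP and whose axes are the flange's). Camera axes: x right, y down, z forward; pixel columns grow to the right and rows downward; lengths in mm; the calibration is good to about 2 mm. A picture is of the moment at which its call begins: read the wrist's pose just before it. There is no depth.
- manip.close_job(): hands the job in, once; it reports no verdict.
The state is a dict: "time_s": time; "qpos": joint angles; "joint_vel": joint speeds; "tau": joint torques, N m; "tool_pos": TCP position; "tcp_rot": TCP orientation; "contact_force": force on the tool from outside, world axes, zero at the start; "wrist_torque": the same for the moment, N m; "finger_gap": finger opening in mm.
Only numpy, scipy, OpenCV 4.12 (cv2) and the standard library are available. Lean on these libraries where they do the work, as an engineer would, in place of code of your own. Each camera call takes 0.05 s, during which the arm holds its last target.

### The job

Sort the parts lying on the blue mat into the rotary carousel, loading only through its chute. First turn the tray by its posts so that the compartment with the round post sits squarely under the chute, drop every round ferrite core in, then log that batch by pressing the counter's round dome key just until it clicks, never on down to its stop, and letting it up again. Then do the same with the compartment with the rectangular post and the rectangular transformer blocks; leave the square key and everything else on the bench alone.

Things in the scene. Friction and masses are not known exactly. Their poses are not given: they have to be found in the camera images.
- core1: A round pot-core inductor, a dark ferrite cylinder 28 mm across and 20 mm high with a small copper dot on top. On the work mat (its top 4 mm above the table) at the start. Origin at the centre of its underside; z is its axis, up at the start. 25 to 55 g. None if this one is absent.
- core2: A round pot-core inductor, a dark ferrite cylinder 28 mm across and 20 mm high with a small copper dot on top. On the work mat (its top 4 mm above the table) at the start. Origin at the centre of its underside; z is its axis, up at the start. 25 to 55 g. None if this one is absent.
- core3: A round pot-core inductor, a dark ferrite cylinder 28 mm across and 20 mm high with a small copper dot on top. On the work mat (its top 4 mm above the table) at the start. Origin at the centre of its underside; z is its axis, up at the start. 25 to 55 g. None if this one is absent.
- block1: A rectangular transformer block, dark with a copper winding band round its middle: 32 mm (its x) by 22 mm (its y) by 20 mm high. On the work mat (its top 4 mm above the table) at the start. Origin at the centre of its underside; z is its axis, up at the start. 25 to 55 g. None if this one is absent.
- block2: A rectangular transformer block, dark with a copper winding band round its middle: 32 mm (its x) by 22 mm (its y) by 20 mm high. On the work mat (its top 4 mm above the table) at the start. Origin at the centre of its underside; z is its axis, up at the start. 25 to 55 g. None if this one is absent.
- tray (a joint): Turning angle of the carousel's grey tray (284 mm across, rim top 21 mm above the table) in rad, counter-clockwise from above positive, from -6.2 to 6.2. It turns on a vertical axis at point hub, needs about 0.6 N at a post and stays where it is left. The third compartment has no post and holds brass stock.
- carousel: Fixed, on the right; origin on its axis at the table. Its tray has three 120-degree compartments between the hub (18 mm radius) and a wall (101 mm inner, 106 mm outer radius, top 71 mm above the table), floors 21 mm above the table. A fixed clear cover (top 78 mm above the table) reaching 104 mm from the axis closes them except under the chute. Its y axis points from the axis to the chute.
- hub (a point): A point on the carousel's vertical axis, 21 mm above the table.
- chute_mouth (a point): Centre of the open top of the fixed square aluminium chute, 114 mm above the table and 62 mm out from the carousel's axis. The mouth is 74 mm wide inside and narrows to a 54 mm throat at the cover; two sides of the mouth are square to the line from the hub. What is let go in the mouth falls into the compartment below.
- round_bay (a point): Floor point in the middle of the compartment for the round cores, 62 mm from the axis on the line to the round post; it lies straight below the chute mouth's centre when that compartment is squarely under the chute. It turns with the tray.
- block_bay (a point): The same point of the compartment for the rectangular blocks, 62 mm from the axis on the line to the rectangular post.
- round_post (a point): Centre of the top of the round aluminium post, 14 mm across, 98 mm above the table and standing 77 mm up from the tray's rim, 130 mm from the axis, outside the middle of the round-core compartment. It turns with the tray and serves as a handle. The wall is 22 mm in from its centre.
- block_post (a point): Centre of the top of the rectangular aluminium post, 12 mm tangentially by 20 mm radially, 98 mm above the table, 130 mm from the axis, outside the middle of the rectangular-block compartment. 120 degrees counter-clockwise (from above) of the round post. Also a handle.
- log_key (a joint): How far the counter's round dome key is pressed, in m: 0 is up. The resistance starts at 2 N, climbs to a peak of about 5.4 N at 2 mm, falls away to about 1.5 N at 5 mm (the click counts as made from 3 mm on), then climbs again (4 N at 7 mm: too far) to the hard stop at 8 mm. It springs back up by itself.
- log_top (a point): Centre of the top of the round dome key: grey, 28 mm across, on the robot's side of the top of a fixed white counter box 100 by 120 by 45 mm (a dark display strip on the far half) on the left of the table. The key's top is 57.5 mm above the table when up and 12 mm above the box. It moves straight down.
- clear_top (a point): Centre of the top of the square key, 22 mm, same height as the round key, 56 mm beside it. Not to be pressed.
- clear_key (a joint): How far the square key is pressed, in m: 0 is up.
- flux_jar: Bystander: a small dark-capped jar, 36 mm across, 38 mm high, among the parts on the mat. Origin at the centre of its underside.
- driver: Bystander: a screwdriver, 160 mm, lying across the far edge of the mat, origin mid-length.
- tape_roll: Bystander: a cardboard ring 60 mm across, 18 mm high, beyond the mat. Origin at the centre of its underside.
- cleaner: Bystander: a clear bottle 44 mm across, 110 mm high, beyond the mat. Origin at the centre of its underside.
- screw_tray: Bystander: an open steel tray 100 by 70 by 22 mm beyond the carousel. Origin at the centre of its underside.
- pcb: Bystander: a green board 90 by 60 by 6 mm, near right. Origin at the centre of its underside.

How it is judged:
By the outcome, as a careful person would: the job done as asked, in the order asked, and still so for the second after the job is handed in, with the robot touching nothing.
Of core1, core2, core3 only 2 to 3 are there at a start; the rules pass over those that are not, and their reading is None.
Of block1, block2 only 1 to 2 are there at a start; the rules pass over those that are not, and their reading is None.
At some moment in a run one of core1, core2, core3, block1, block2 may be knocked a few centimetres aside while the robot is not near it.
Once in a run the grip may slacken for a moment while it holds something.
It also fails if it takes over 210 s, if anything falls off the work surface, if the arm or the gripper's body presses on something with over 40 N, if the wrist force passes 120 N, or if a joint passes its speed limit or range.

## Working session

There is one attempt and no reset: what is moved stays moved. The work goes in short steps, Python scripts to look and compute and a tool call to move; the robot and the scene stay as the last step left them, time stands still between calls to the robot, and variables do not carry over. Pictures are saved under pics/ and viewed, and the job is handed in when it is done.

Besides the shell and the picture viewer there is one more tool, called after "Emit:" as name([rows], argument=value, ...), one row to a line, values as JSON. play_rows: Moves the arm, as the interface text tells. Its arguments: {"type":"object","properties":{"motion":{"type":"array","items":{"type":"array","items":{"type":"number"}}}},"required":["motion"]}

```bash
mkdir -p pics; cat > h.py <<'E'
import numpy as np, cv2
from bench import manip
from scipy.spatial.transform import Rotation as R
def cam(name):
    s=manip.get_state(); c=manip.capture(name)
    if 'mount' in c:
        T=np.eye(4);T[:3,:3]=R.from_quat(s['tcp_rot']).as_matrix();T[:3,3]=s['tool_pos']
        W=T@np.array(c['mount']); c['C']=W[:3,3]; c['Rcw']=W[:3,:3]
    else:
        Rm=cv2.Rodrigues(np.array(c['rvec'],float))[0]; c['Rcw']=Rm.T; c['C']=-Rm.T@np.array(c['tvec'],float).ravel()
    return c
def p2w(c,u,v,z):
    d=c['Rcw']@np.array([(u-c['cx'])/c['fx'],(v-c['cy'])/c['fy'],1.]); t=(z-c['C'][2])/d[2]
    return c['C']+t*d
def w2p(c,p):
    q=c['Rcw'].T@(np.array(p,float)-c['C']); return np.array([c['fx']*q[0]/q[2]+c['cx'],c['fy']*q[1]/q[2]+c['cy']])
import pickle
def snap(name,fn):
    c=cam(name); cv2.imwrite('pics/'+fn+'.png',c['pixels']); pickle.dump(c,open('pics/'+fn+'.pkl','wb')); return c
def load(fn): return pickle.load(open('pics/'+fn+'.pkl','rb'))
def crop(fn,out,u0,v0,u1,v1,k):
    im=cv2.imread('pics/'+fn+'.png')[v0:v1,u0:u1]; cv2.imwrite('pics/'+out+'.png',cv2.resize(im,None,fx=k,fy=k,interpolation=cv2.INTER_CUBIC))
E
python3 - <<'E'
from h import *
print(manip.get_state(), manip.tip_reach)
for n in ['top','scene','wrist']:
    c=snap(n,n+'0'); print(n,c['fx'],c['fy'],c['cx'],c['cy'],c['C'].round(1)); print(c['Rcw'].round(3))
E
```

```text
{'time_s': 0.0, 'qpos': array([ 1.03848740e+00,  5.28486356e-01,  1.43389636e+00, -8.73803421e-06,
        1.18139294e+00, -1.78492786e-01]), 'joint_vel': array([-0.00208369,  0.00140086, -0.00022532, -0.00043246,  0.00131777,
        0.00028595]), 'tau': array([-3.42121184e-04, -4.40042710e+01, -1.76586270e+01,  6.32057455e-02,
        5.82701562e-02, -1.84221763e-04]), 'tool_pos': array([216.34412584, 586.00014246, 403.76068925]), 'tcp_rot': array([ 1.75985003e-01,  9.84392243e-01, -1.02469430e-03, -3.76017276e-04]), 'contact_force': array([-0.81431067,  0.02029588,  0.12495089]), 'wrist_torque': array([ 0.05184512, -0.01700478,  0.01419136]), 'finger_gap': 87.209779004937} 182.2
top 537.1990085936941 537.1990085936941 308.79286581954267 244.90135528275886 [ 267.5   45.1 1412.7]
[[ 0.016 -0.982  0.188]
 [-1.    -0.016  0.002]
 [ 0.001 -0.188 -0.982]]
scene 447.0564688597549 447.0564688597549 318.1224124751369 230.42468461557758 [1023.1  116.9  918.1]
[[-0.131  0.848 -0.514]
 [ 0.991  0.117 -0.061]
 [ 0.008 -0.517 -0.856]]
wrist 362.2158667384185 362.2158667384185 318.76602267012805 237.83310739996176 [141.5 613.8 383.6]
[[ 0.346  0.898  0.27 ]
 [ 0.938 -0.331 -0.101]
 [-0.002  0.288 -0.957]]
```

View pics/top0.png

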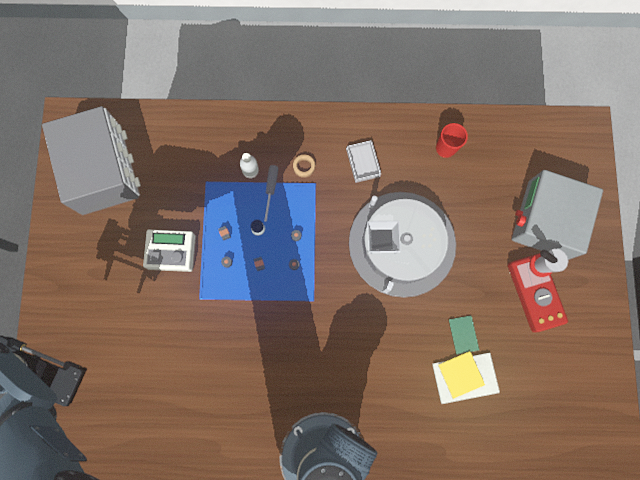

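View pics/scene0.png

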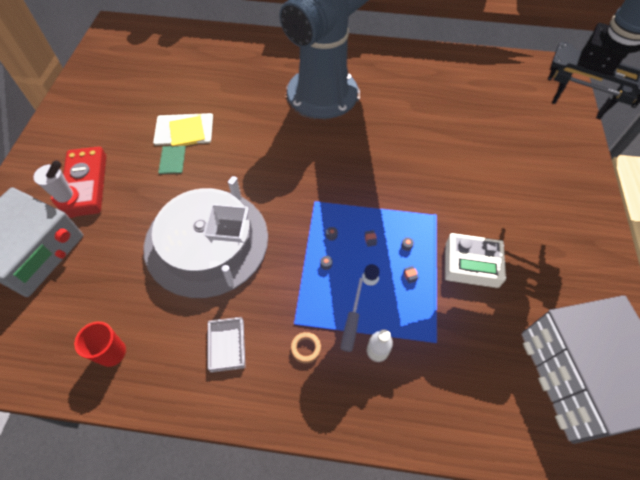

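View pics/wrist0.png

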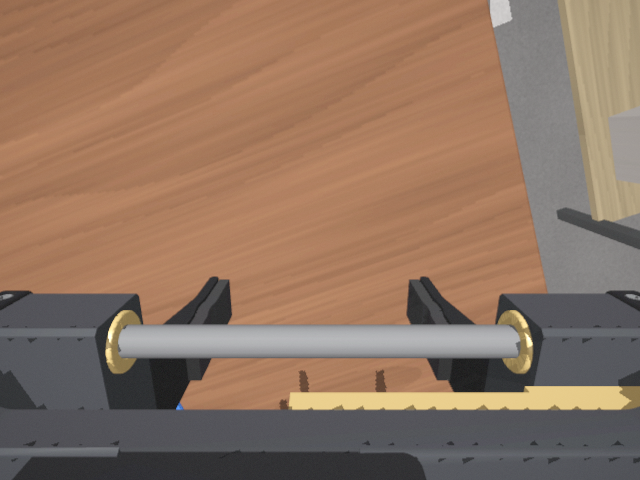

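```bash
python3 - <<'E'
from h import *
crop('top0','t_mat',195,175,325,305,6)
crop('top0','t_car',340,180,465,300,6)
crop('top0','t_cnt',135,220,205,280,8)
crop('scene0','s_mat',295,200,445,340,5)
crop('scene0','s_car',135,165,280,300,5)
E
```

```text
(no output)
```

View pics/t_mat.png

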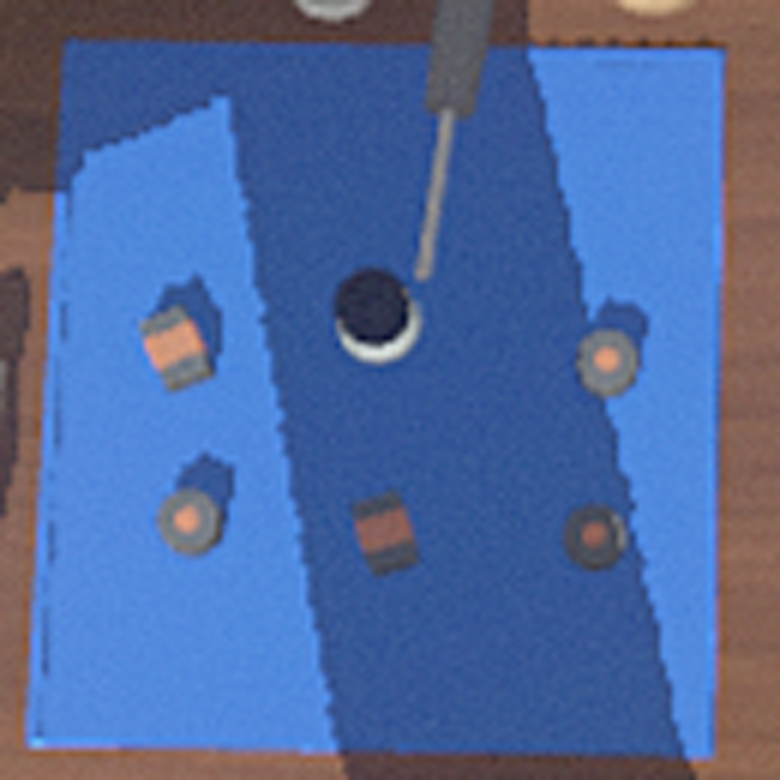

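View pics/t_car.png

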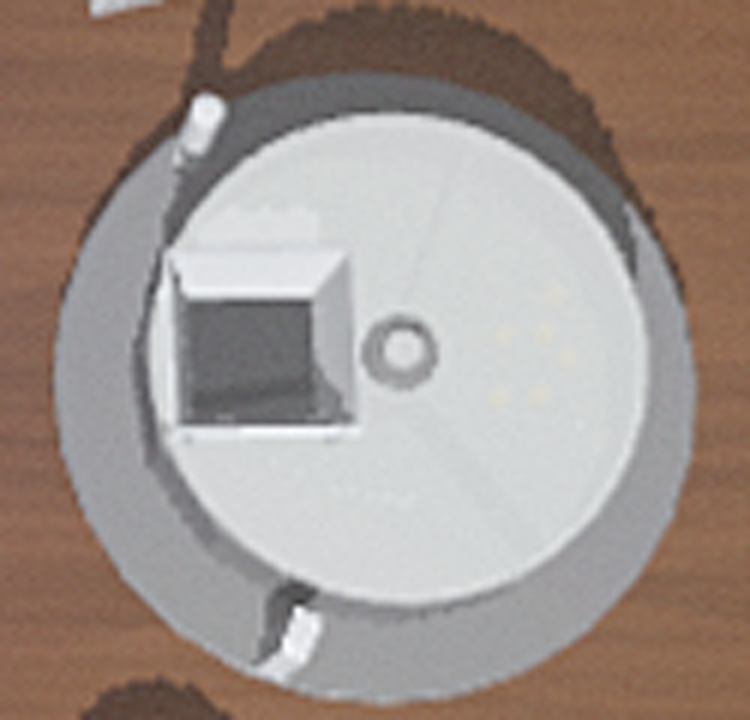

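View pics/t_cnt.png

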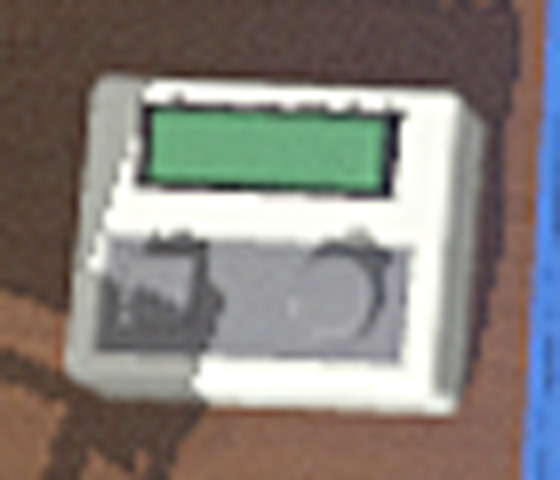

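View pics/s_mat.png

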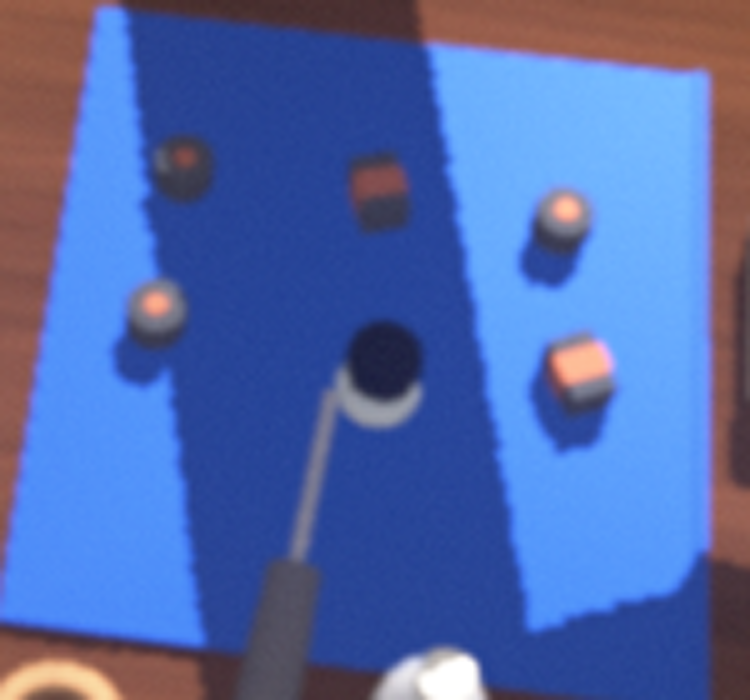

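View pics/s_car.png

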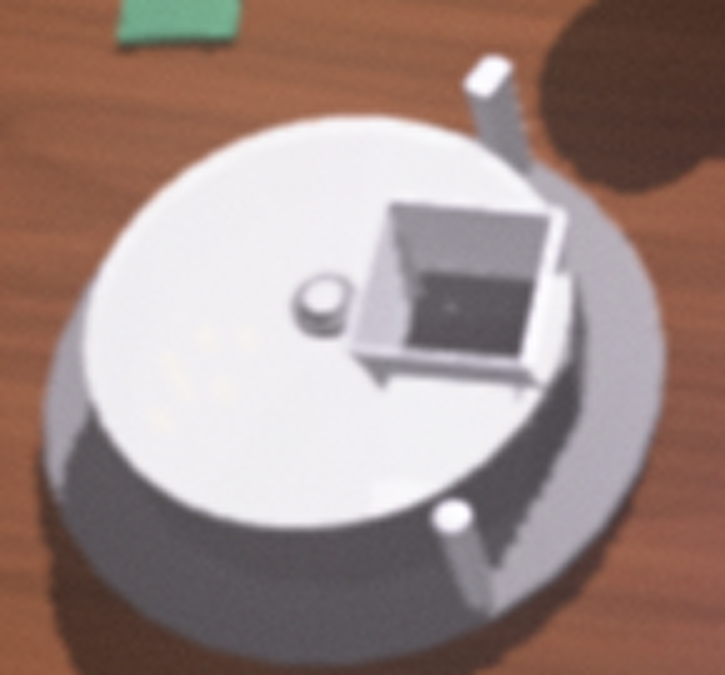

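```bash
python3 - <<'E'
from h import *
t=load('top0'); s=load('scene0')
def T(u,v,z,k=6,o=(195,175)): return p2w(t,u/k+o[0],v/k+o[1],z).round(1)
def S(u,v,z,k=5,o=(295,200)): return p2w(s,u/k+o[0],v/k+o[1],z).round(1)
for n,a,b in [('coreA',(186,518),(566,209)),('coreB',(607,359),(156,303)),('coreC',(595,534),(185,158)),('blk1',(176,344),(582,362)),('blk2',(384,531),(378,188)),('jar',(373,307),(384,360))]:
    z=24 if n!='jar' else 42
    print(n,T(*a,z),S(*b,z))
# block edges directions in top
print('roundpost',T(208,105,98,6,(340,180)),S(454,515,98,5,(135,165)))
print('rectpost',T(305,622,98,6,(340,180)),S(490,75,98,5,(135,165)))
# chute mouth corners z=114 (top)
for p in [(170,250),(355,245),(357,435),(175,440)]: print('ch',T(*p,114,6,(340,180)))
for p in [(392,203),(565,207),(545,385),(355,352)]: print('chS',S(*p,114,5,(135,165)))
# tray rim bounds z=21
print('tray',T(55,385,21,6,(340,180)),T(695,400,21,6,(340,180)),T(375,72,21,6,(340,180)),T(380,703,21,6,(340,180)))
print('cover',T(150,360,78,6,(340,180)),T(648,360,78,6,(340,180)),T(400,112,78,6,(340,180)),T(400,605,78,6,(340,180)))
print('hubknob',T(400,352,85,6,(340,180)),S(325,295,85,5,(135,165)))
print('key',T(338,305,57.5,8,(135,220)), 'sq',T(155,300,57.5,8,(135,220)))
print('key',p2w(s,466,245,57.5), 'sq',p2w(s,492,248,57.5))
c=cam('scene')
crop('scene0','s_cnt',435,225,515,295,8)
E
```

```text
coreA [485.8 263.7  24. ] [488.3 263.1  24. ]
coreB [559.6  81.6  24. ] [562.3  81.7  24. ]
coreC [481.6  85.3  24. ] [485.   85.8  24. ]
blk1 [563.3 271.6  24. ] [565.8 272.3  24. ]
blk2 [481.5 177.2  24. ] [488.9 176.3  24. ]
jar [577.3 183.6  42. ] [585.7 183.8  42. ]
roundpost [ 643.9 -117.3   98. ] [ 644.9 -116.    98. ]
rectpost [ 425.1 -155.5   98. ] [ 423.2 -152.9   98. ]
ch [576.9 -99.2 114. ]
ch [ 580.3 -175.8  114. ]
ch [ 500.4 -175.3  114. ]
ch [ 497.2 -100.8  114. ]
chS [ 508.8 -173.7  114. ]
chS [500.6 -99.  114. ]
chS [588.9 -88.4 114. ]
chS [ 584.1 -170.1  114. ]
tray [537.3 -58.6  21. ] [ 535.1 -339.9   21. ] [ 682.5 -201.8   21. ] [ 399.8 -199.2   21. ]
cover [537.7 -94.5  78. ] [ 541.1 -304.9   78. ] [ 647.9 -202.1   78. ] [ 435.3 -198.2   78. ]
hubknob [ 541.4 -198.9   85. ] [ 541.8 -201.    85. ]
key [486.8 383.4  57.5] sq [487.5 441.9  57.5]
key [499.13489489 384.84583437  57.5       ] sq [499.01143896 441.5442223   57.5       ]
```

View pics/s_cnt.png

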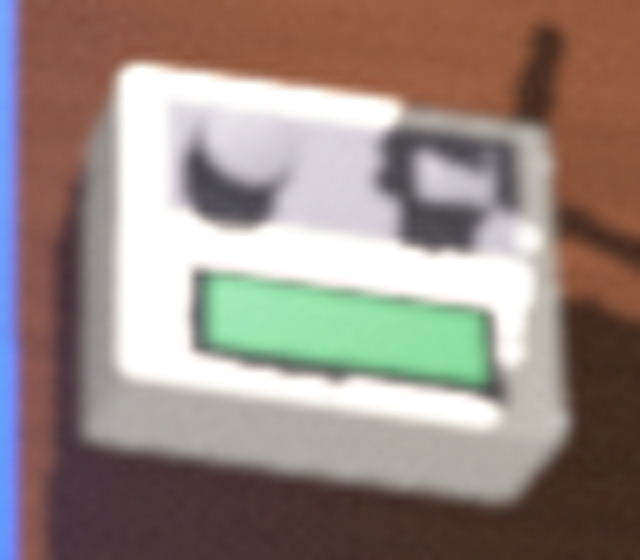

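```bash
cat > m.py <<'E'
import json,sys,os
from h import *
def mat(psi):
    a=np.radians(psi); y=np.array([np.cos(a),np.sin(a),0]); z=np.array([0,0,-1.]); return np.column_stack([np.cross(y,z),y,z])
# cmd: tip x,y,z(world, of fingertips), psi
def getcmd(): return json.load(open('cmd.json'))
def plan(wps):
    """wps: [x,y,ztip,psi,hand,nrows]; None keeps."""
    c=getcmd(); p0=np.array(c[:3]); M=mat(c[3]); cur=list(c)+[None]; rows=[]
    prev=cur[:4]
    for w in wps:
        t=[prev[i] if w[i] is None else w[i] for i in range(4)]
        for k in range(1,w[5]+1):
            f=k/w[5]; q=[prev[i]+f*(t[i]-prev[i]) for i in range(4)]
            d=M.T@(np.array(q[:3])-p0)/10
            rows.append([round(d[0],2),round(d[1],2),round(d[2],2),0,0,round(float(np.radians(-(q[3]-c[3]))),3),w[4]])
        prev=t
    r=rows[-1]; p=p0+M@np.array(r[:3])*10
    new=[*p.tolist(),c[3]-float(np.degrees(r[5]))]
    json.dump(new,open('cmd.json','w')); json.dump(c,open('cmd_prev.json','w'))
    assert len(rows)<=20,len(rows)
    print(json.dumps([[x+0.0 for x in r] for r in rows]).replace(' ','').replace('.0,',',').replace('.0]',']')); print('end cmd',np.round(new,2))
    # joint 6 estimate
    print('j6',round(float(np.degrees(np.arctan2(new[1],new[0])))-new[3],1))
def st():
    s=manip.get_state(); Rm=R.from_quat(s['tcp_rot']).as_matrix()
    tip=np.array(s['tool_pos'])+Rm[:,2]*182.2
    print('t',round(s['time_s'],2),'tip',tip.round(1),'psi',round(float(np.degrees(np.arctan2(Rm[1,1],Rm[0,1]))),2),'tilt',Rm[:,2].round(3),'F',np.array(s['contact_force']).round(1),'gap',round(s['finger_gap'],1),'j6',round(s['qpos'][5],2))
E
python3 - <<'E'
from m import *
st()
a=np.array([0.175985,0.984392]); psi=float(np.degrees(2*np.arctan2(a[1],a[0])))-90
json.dump([216.5,586.28,404.75-182.2,psi],open('cmd.json','w')); print(psi)
plan([[525,60,230,0,1,12]])
E
```

```text
t 0.2 tip [216.3 585.9 221.9] psi 69.73 tilt [-0.001 -0.001 -1.   ] F [-0.6 -0.6 -0.3] gap 86.9 j6 -0.18
69.7280146755312
[[-3.93,-3.22,-0.06,0,0,0.101,1],[-7.86,-6.45,-0.12,0,0,0.203,1],[-11.79,-9.67,-0.19,0,0,0.304,1],[-15.72,-12.89,-0.25,0,0,0.406,1],[-19.66,-16.12,-0.31,0,0,0.507,1],[-23.59,-19.34,-0.37,0,0,0.608,1],[-27.52,-22.56,-0.43,0,0,0.71,1],[-31.45,-25.79,-0.5,0,0,0.811,1],[-35.38,-29.01,-0.56,0,0,0.913,1],[-39.31,-32.23,-0.62,0,0,1.014,1],[-43.24,-35.46,-0.68,0,0,1.116,1],[-47.17,-38.68,-0.74,0,0,1.217,1]]
end cmd [524.96  60.01 229.95  -0.  ]
j6 6.5
```

Emit:
play_rows([
  [-3.93, -3.22, -0.06, 0, 0, 0.101, 1],
  [-7.86, -6.45, -0.12, 0, 0, 0.203, 1],
  [-11.79, -9.67, -0.19, 0, 0, 0.304, 1],
  [-15.72, -12.89, -0.25, 0, 0, 0.406, 1],
  [-19.66, -16.12, -0.31, 0, 0, 0.507, 1],
  [-23.59, -19.34, -0.37, 0, 0, 0.608, 1],
  [-27.52, -22.56, -0.43, 0, 0, 0.71, 1],
  [-31.45, -25.79, -0.5, 0, 0, 0.811, 1],
  [-35.38, -29.01, -0.56, 0, 0, 0.913, 1],
  [-39.31, -32.23, -0.62, 0, 0, 1.014, 1],
  [-43.24, -35.46, -0.68, 0, 0, 1.116, 1],
  [-47.17, -38.68, -0.74, 0, 0, 1.217, 1],
  [-47.17, -38.68, -0.74, 0, 0, 1.217, 1],
])

```text
time_s: 1.82
tool_pos: [527.0, 57.0, 412.2]
tcp_rot: [0.709, 0.705, 0.0, 0.001]
contact_force: [-0.2, 1.4, 0.3]
finger_gap: 86.9
```

```bash
python3 - <<'E'
from m import *
st(); snap('wrist','w1')
E
```

```text
t 1.82 tip [527.4  56.8 230. ] psi -0.28 tilt [ 0.002 -0.001 -1.   ] F [-0.2  1.4  0.3] gap 86.9 j6 -0.1
```

View pics/w1.png

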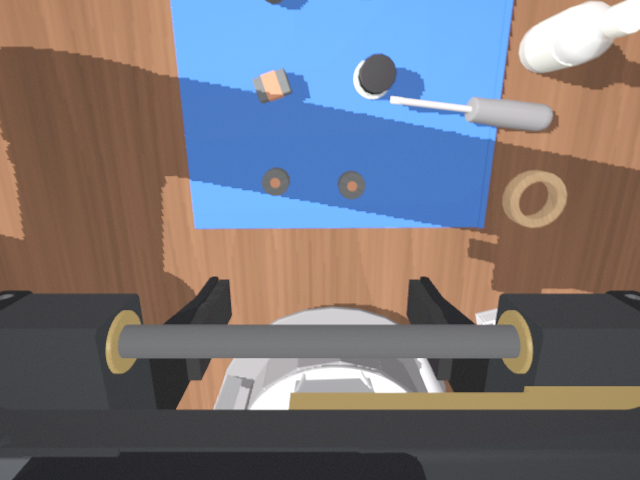

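```bash
python3 - <<'E'
from m import *
st(); print(manip.get_state()['qpos'].round(3))
c=load('w1'); print(c['C'].round(1))
for n,p in [('coreC',(275,182)),('coreB',(352,185)),('blk2',(273,84))]: print(n,p2w(c,*p,22).round(1))
crop('w1','w1c',240,50,420,220,4)
E
```

```text
t 1.88 tip [525.5  58.6 229.7] psi -0.16 tilt [-0.  0. -1.] F [-0.6 -0.3 -0.2] gap 86.5 j6 -0.1
[-0.101  0.389  1.665  0.     1.088 -0.098]
[526.8 136.5 391.9]
coreC [483.2  84.7  22. ]
coreB [561.7  81.3  22. ]
blk2 [485.  177.2  22. ]
```

View pics/w1c.png

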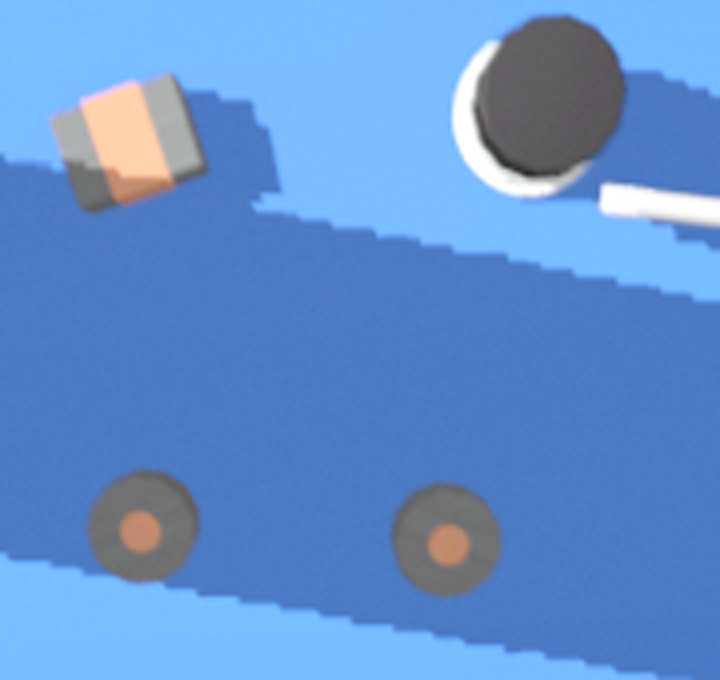

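```bash
python3 - <<'E'
from m import *
json.dump([524.96,60.01,229.95,0.0],open('cmd.json','w'))
plan([[643,-118,150,-51.2,1,6]])
E
```

```text
[[-2.97,1.97,1.33,0,0,0.149,1],[-5.93,3.93,2.67,0,0,0.298,1],[-8.9,5.9,4,0,0,0.447,1],[-11.87,7.87,5.33,0,0,0.596,1],[-14.83,9.84,6.66,0,0,0.745,1],[-17.8,11.8,7.99,0,0,0.894,1]]
end cmd [ 642.96 -117.99  150.05  -51.22]
j6 40.8
```

Emit:
play_rows([
  [-2.97, 1.97, 1.33, 0, 0, 0.149, 1],
  [-5.93, 3.93, 2.67, 0, 0, 0.298, 1],
  [-8.9, 5.9, 4, 0, 0, 0.447, 1],
  [-11.87, 7.87, 5.33, 0, 0, 0.596, 1],
  [-14.83, 9.84, 6.66, 0, 0, 0.745, 1],
  [-17.8, 11.8, 7.99, 0, 0, 0.894, 1],
  [-17.8, 11.8, 7.99, 0, 0, 0.894, 1],
])

```text
time_s: 2.75
tool_pos: [643.3, -118.5, 330.7]
tcp_rot: [0.943, 0.332, -0.001, -0.001]
contact_force: [-0.3, 0.1, -0.4]
finger_gap: 87.1
```

```bash
python3 - <<'E'
from m import *
st(); snap('wrist','w2');snap('wrist','w2'); st()
E
```

```text
t 2.75 tip [ 643.  -118.4  148.5] psi -51.24 tilt [-0.002  0.001 -1.   ] F [-0.3  0.1 -0.4] gap 87.1 j6 0.54
t 2.85 tip [ 641.9 -116.3  149.5] psi -51.1 tilt [-0.002  0.001 -1.   ] F [ 0.1  0.1 -0.3] gap 87.4 j6 0.54
```

View pics/w2.png

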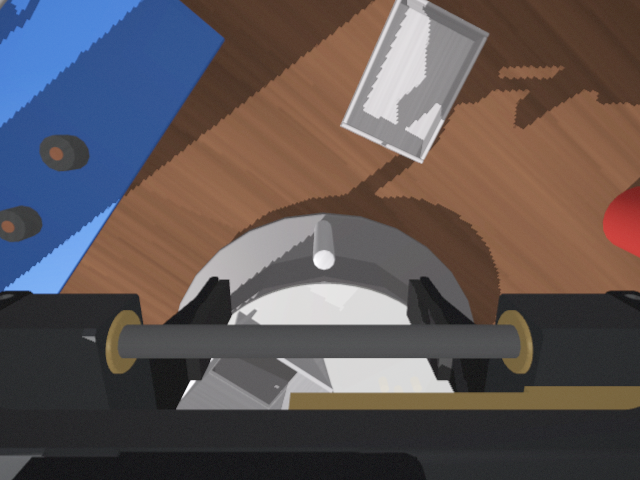

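```bash
python3 - <<'E'
from m import *
c=load('w2'); p=p2w(c,323,259,98); print(p.round(1)); d=p[:2]-np.array([541.2,-199.6]); print(np.hypot(*d),np.degrees(np.arctan2(d[1],d[0])))
print(w2p(c,[642.5,-118.1,98]))
# alternative hub via both posts: solve least squares
E
```

```text
[ 644.5 -117.7   98. ]
131.84278190220883 38.397197701238255
[321.44057327 261.73837709]
```

```bash
cat >> m.py <<'E'
HUB=np.array([541.5,-199.8])
def arc(phi0,phi1,n,hand,z,r=131,off=-90):
    out=[]
    for k in range(1,n+1):
        ph=phi0+(phi1-phi0)*k/n; a=np.radians(ph)
        out.append([HUB[0]+r*np.cos(a),HUB[1]+r*np.sin(a),z,ph+off,hand,1])
    return out
E
python3 - <<'E'
from m import *
a=arc(38.6,38.6,1,1,74)[0]; a[5]=4
plan([a,[None,None,None,None,0.26,3]])
plan(arc(38.6,92.3,12,0.26,74))
E
```

```text
[[0.02,0.02,1.9,0,0,0.001,1],[0.03,0.03,3.8,0,0,0.002,1],[0.05,0.05,5.7,0,0,0.002,1],[0.07,0.06,7.6,0,0,0.003,1],[0.07,0.06,7.6,0,0,0.003,0.26],[0.07,0.06,7.6,0,0,0.003,0.26],[0.07,0.06,7.6,0,0,0.003,0.26]]
end cmd [ 643.88 -118.02   74.05  -51.39]
j6 41.0
[[-0.04,-1.02,0,0,0,-0.078,0.26],[-0.16,-2.03,0,0,0,-0.156,0.26],[-0.36,-3.04,0,0,0,-0.234,0.26],[-0.64,-4.02,0,0,0,-0.312,0.26],[-0.99,-4.98,0,0,0,-0.39,0.26],[-1.42,-5.91,0,0,0,-0.469,0.26],[-1.91,-6.81,0,0,0,-0.547,0.26],[-2.48,-7.66,0,0,0,-0.625,0.26],[-3.11,-8.46,0,0,0,-0.703,0.26],[-3.8,-9.22,0,0,0,-0.781,0.26],[-4.55,-9.92,0,0,0,-0.859,0.26],[-5.35,-10.55,0,0,0,-0.937,0.26]]
end cmd [536.25 -68.96  74.05   2.29]
j6 -9.6
```

Emit:
play_rows([
  [0.02, 0.02, 1.9, 0, 0, 0.001, 1],
  [0.03, 0.03, 3.8, 0, 0, 0.002, 1],
  [0.05, 0.05, 5.7, 0, 0, 0.002, 1],
  [0.07, 0.06, 7.6, 0, 0, 0.003, 1],
  [0.07, 0.06, 7.6, 0, 0, 0.003, 0.26],
  [0.07, 0.06, 7.6, 0, 0, 0.003, 0.26],
  [0.07, 0.06, 7.6, 0, 0, 0.003, 0.26],
])

```text
time_s: 3.72
tool_pos: [644.3, -118.2, 257.1]
tcp_rot: [0.944, 0.331, 0.001, 0.001]
contact_force: [0.4, -0.1, 0.3]
finger_gap: 65.1
```

```bash
python3 - <<'E'
from m import *
st(); snap('wrist','w3')
E
```

```text
t 3.73 tip [ 644.6 -118.3   74.9] psi -51.4 tilt [ 0.002 -0.001 -1.   ] F [ 0.4 -0.1  0.3] gap 65.1 j6 0.55
```

View pics/w3.png

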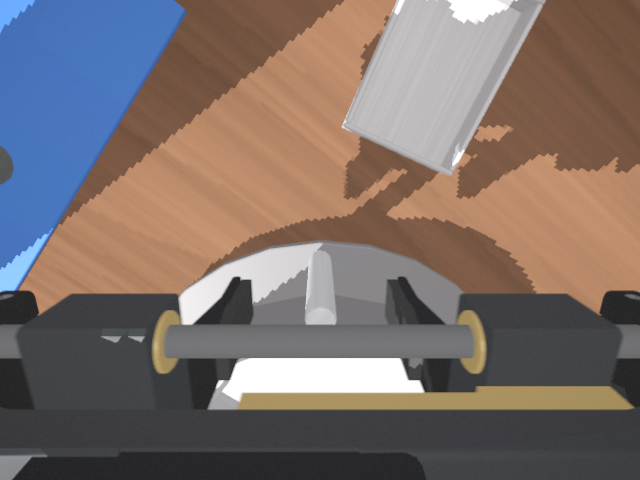

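Emit:
play_rows([
  [0, 0, 0, 0, 0, 0, 0.26],
  [0, 0, 0, 0, 0, 0, 0.26],
  [0, 0, 0, 0, 0, 0, 0.26],
  [0, 0, 0, 0, 0, 0, 0.26],
  [0, 0, 0, 0, 0, 0, 0.26],
  [0, 0, 0, 0, 0, 0, 0.26],
  [-0.04, -1.02, 0, 0, 0, -0.078, 0.26],
  [-0.16, -2.03, 0, 0, 0, -0.156, 0.26],
  [-0.36, -3.04, 0, 0, 0, -0.234, 0.26],
  [-0.64, -4.02, 0, 0, 0, -0.312, 0.26],
  [-0.99, -4.98, 0, 0, 0, -0.39, 0.26],
  [-1.42, -5.91, 0, 0, 0, -0.469, 0.26],
  [-1.91, -6.81, 0, 0, 0, -0.547, 0.26],
  [-2.48, -7.66, 0, 0, 0, -0.625, 0.26],
  [-3.11, -8.46, 0, 0, 0, -0.703, 0.26],
  [-3.8, -9.22, 0, 0, 0, -0.781, 0.26],
  [-4.55, -9.92, 0, 0, 0, -0.859, 0.26],
  [-5.35, -10.55, 0, 0, 0, -0.937, 0.26],
])

```text
time_s: 6.02
tool_pos: [536.5, -69.2, 256.5]
tcp_rot: [0.692, 0.722, 0.0, 0.001]
contact_force: [0.5, -0.6, -1.0]
finger_gap: 22.6
```

Emit:
play_rows([
  [0, 0, 0, 0, 0, 0, 0.26],
  [0, 0, 0, 0, 0, 0, 0.05],
  [0, 0, 0, 0, 0, 0, 0.05],
  [0, 0, 0, 0, 0, 0, 0.05],
  [0, 0, 0, 0, 0, 0, 0.05],
])

```text
time_s: 6.65
tool_pos: [536.6, -69.1, 256.4]
tcp_rot: [0.693, 0.721, 0.0, 0.001]
contact_force: [-0.4, -0.4, 0.7]
finger_gap: 13.1
```

```bash
python3 - <<'E'
from m import *
st(); snap('wrist','w4');snap('top','t4');snap('scene','s4'); st()
crop('t4','t4c',340,180,465,300,6);crop('s4','s4c',135,165,280,300,5)
E
```

```text
t 6.65 tip [536.8 -69.1  74.2] psi 2.29 tilt [ 0.001 -0.    -1.   ] F [-0.4 -0.4  0.7] gap 13.1 j6 -0.37
t 6.8 tip [536.7 -69.1  74.1] psi 2.3 tilt [ 0.001 -0.    -1.   ] F [ 0.4 -0.7  1. ] gap 13.3 j6 -0.37
```

View pics/t4c.png

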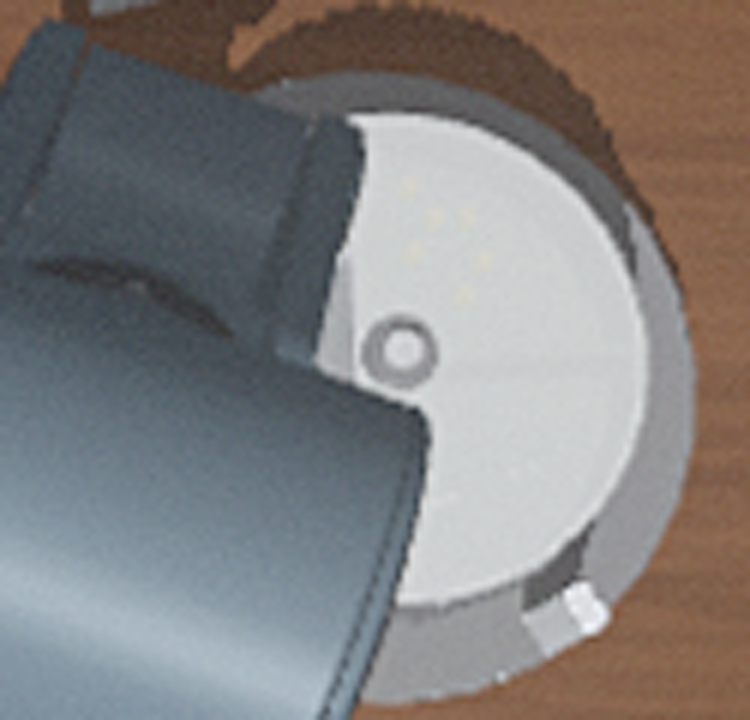

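View pics/s4c.png

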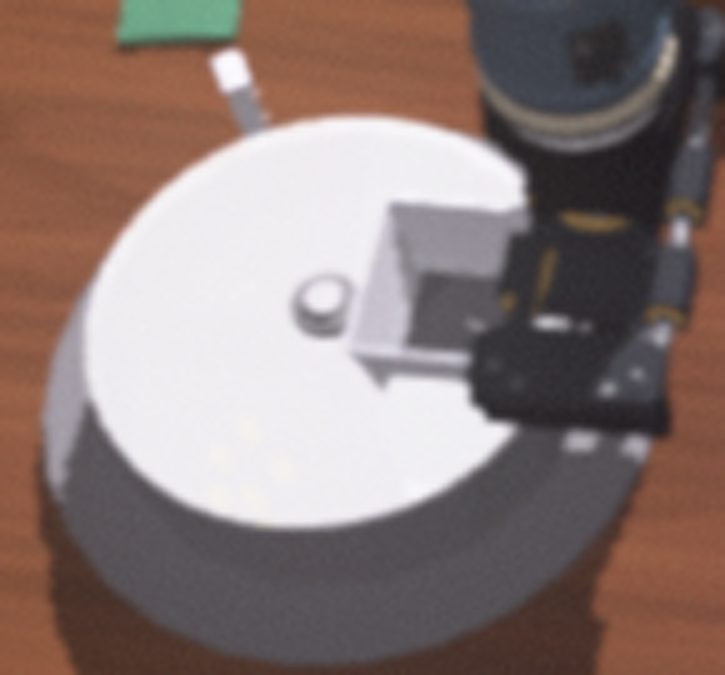

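View pics/w4.png

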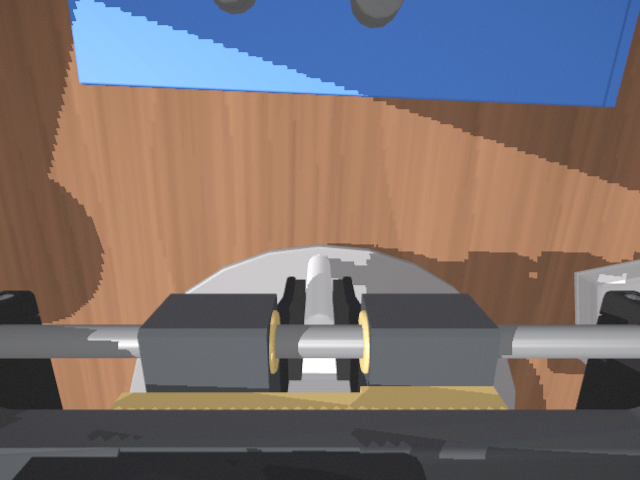

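```bash
python3 - <<'E'
from m import *
plan([[None,None,None,None,0.3,3],[None,None,150,None,0.6,3],[483.5,85,130,0,0.6,4],[483.5,85,60,0,0.6,2],[483.5,85,7,0,0.6,3],[None,None,None,None,0.6,1]])
E
```

```text
[[0,0,0,0,0,0,0.3],[0,0,0,0,0,0,0.3],[0,0,0,0,0,0,0.3],[0,0,-2.53,0,0,0,0.6],[0,0,-5.06,0,0,0,0.6],[0,0,-7.6,0,0,0,0.6],[3.9,-1.16,-7.1,0,0,0.01,0.6],[7.8,-2.33,-6.6,0,0,0.02,0.6],[11.7,-3.49,-6.1,0,0,0.03,0.6],[15.59,-4.65,-5.6,0,0,0.04,0.6],[15.59,-4.65,-2.1,0,0,0.04,0.6],[15.59,-4.65,1.4,0,0,0.04,0.6],[15.59,-4.65,3.17,0,0,0.04,0.6],[15.59,-4.65,4.94,0,0,0.04,0.6],[15.59,-4.65,6.7,0,0,0.04,0.6],[15.59,-4.65,6.7,0,0,0.04,0.6]]
end cmd [483.55  84.96   7.05  -0.  ]
j6 10.0
```

Emit:
play_rows([
  [0, 0, 0, 0, 0, 0, 0.3],
  [0, 0, 0, 0, 0, 0, 0.3],
  [0, 0, 0, 0, 0, 0, 0.3],
  [0, 0, -2.53, 0, 0, 0, 0.6],
  [0, 0, -5.06, 0, 0, 0, 0.6],
  [0, 0, -7.6, 0, 0, 0, 0.6],
  [3.9, -1.16, -7.1, 0, 0, 0.01, 0.6],
  [7.8, -2.33, -6.6, 0, 0, 0.02, 0.6],
  [11.7, -3.49, -6.1, 0, 0, 0.03, 0.6],
  [15.59, -4.65, -5.6, 0, 0, 0.04, 0.6],
  [15.59, -4.65, -5.6, 0, 0, 0.04, 0.6],
])

```text
time_s: 8.18
tool_pos: [481.8, 87.1, 311.8]
tcp_rot: [0.706, 0.709, -0.001, -0.001]
contact_force: [0.7, -0.9, 0.6]
finger_gap: 52.0
```

```bash
python3 - <<'E'
from m import *
json.dump([483.55,84.96,130.05,0.0],open('cmd.json','w'))
st(); snap('wrist','w5');snap('top','t5');snap('scene','s5'); st()
crop('t5','t5c',340,180,465,300,6);crop('s5','s5c',135,165,280,300,5)
E
```

```text
t 8.18 tip [481.2  87.1 129.6] psi 0.23 tilt [-0.003  0.    -1.   ] F [ 0.7 -0.9  0.6] gap 52.0 j6 -0.05
t 8.32 tip [484.3  84.5 130.2] psi 0.01 tilt [ 0.001 -0.    -1.   ] F [-0.4 -0.1  1.1] gap 52.4 j6 -0.05
```

View pics/t5c.png

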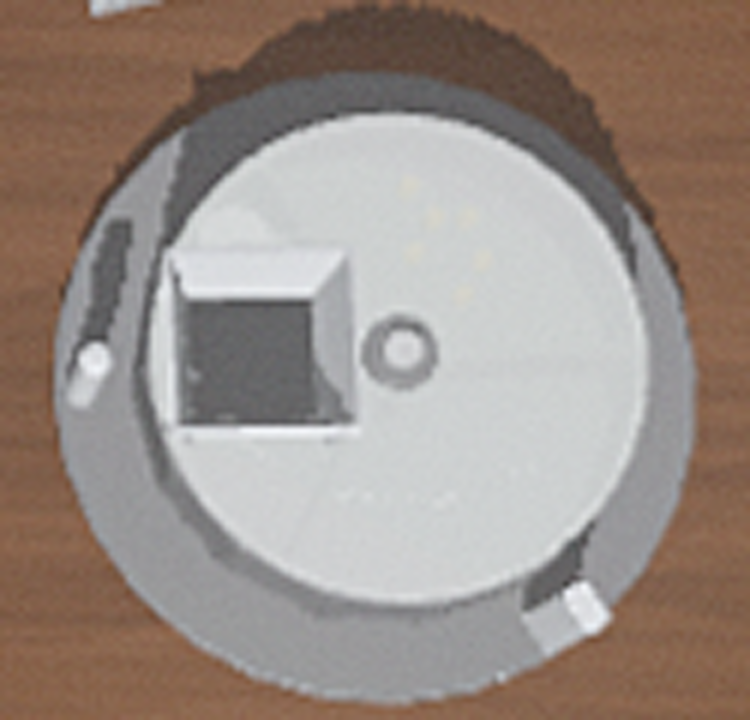

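View pics/s5c.png

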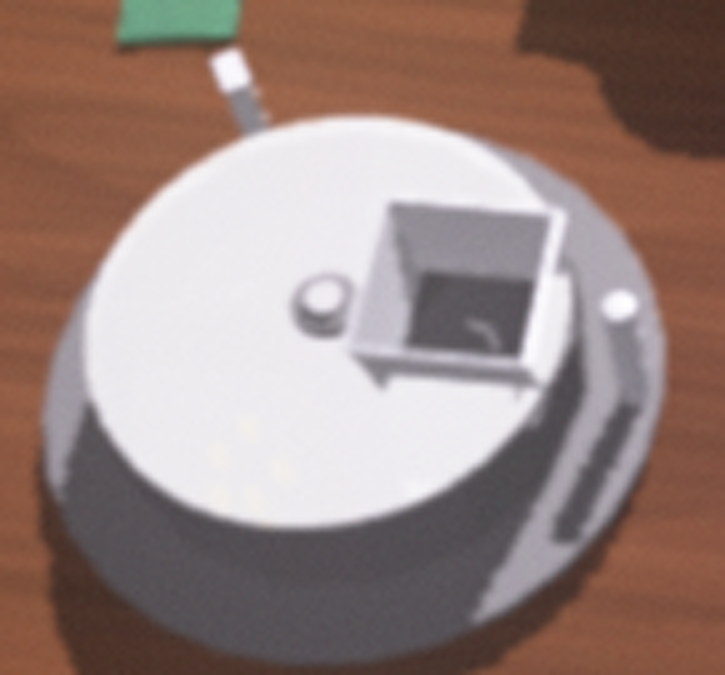

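View pics/w5.png

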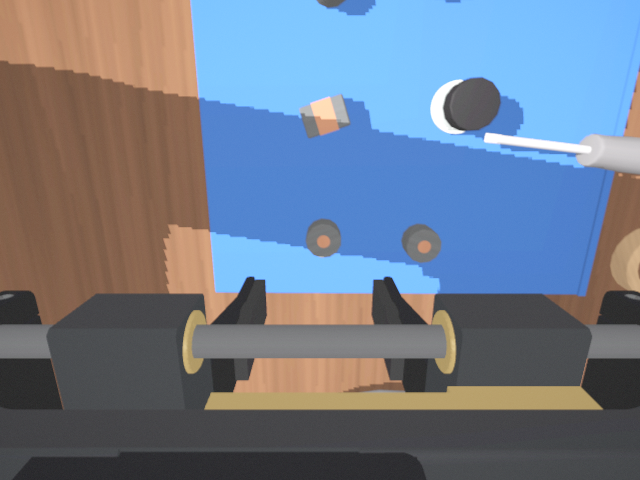

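```bash
python3 - <<'E'
from m import *
crop('t5','t5d',348,212,412,260,12);crop('s5','s5d',185,195,275,260,9)
E
```

```text
(no output)
```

View pics/t5d.png

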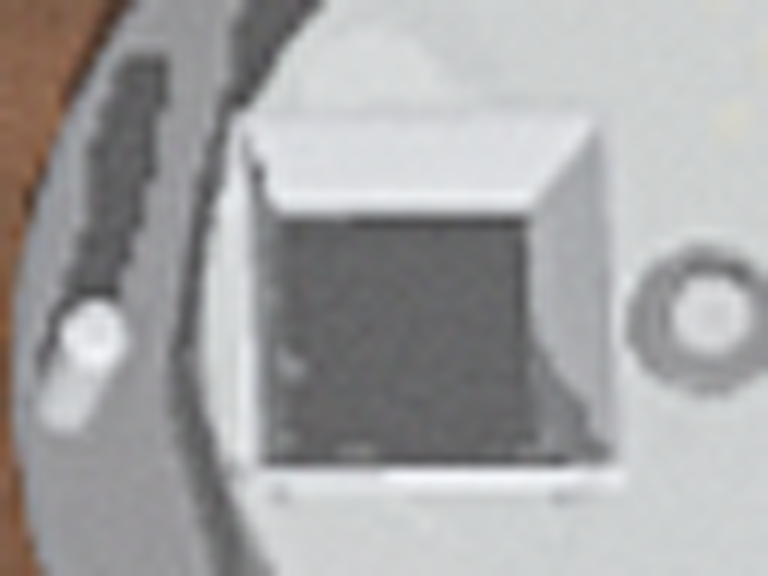

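View pics/s5d.png

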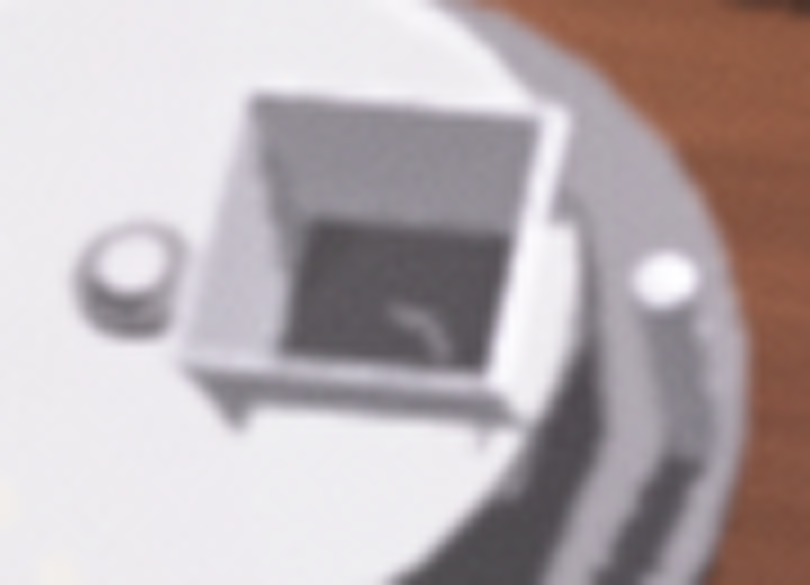

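```bash
python3 - <<'E'
from m import *
t=load('t5'); s=load('s5')
A=np.array([p2w(t,u/12+348,v/12+212,114)[:2] for u,v in [(248,122),(602,116),(610,466),(255,468)]])
B=np.array([p2w(s,u/9+185,v/9+195,114)[:2] for u,v in [(255,103),(545,118),(493,378),(190,358)]])
print(A.round(1),A.mean(0));print(B.round(1),B.mean(0))
pt=p2w(t,95/12+348,335/12+212,98)[:2]; ps=p2w(s,665/9+185,280/9+195,98)[:2]; print('post',pt,ps)
ht=p2w(t,712/12+348,315/12+212,86)[:2]; hs=p2w(s,133/9+185,260/9+195,86)[:2]; print('hub',ht,hs)
an=lambda d:np.degrees(np.arctan2(d[1],d[0]))
for n,C,p,h in [('top',A.mean(0),pt,ht),('sc',B.mean(0),ps,hs)]:
    print(n,'chute',an(C-HUB),an(C-h),np.hypot(*(C-HUB)),'post',an(p-HUB),an(p-h),np.hypot(*(p-HUB)))
print([an(d) for d in (A[0]-A[1],A[3]-A[2],A[0]-A[3],A[1]-A[2])])
print([an(d) for d in (B[1]-B[0],B[2]-B[3],B[3]-B[0],B[2]-B[1])])
E
```

```text
[[ 575.7 -100. ]
 [ 578.1 -173.2]
 [ 504.6 -173.7]
 [ 503.  -101.1]] [ 540.34207514 -137.01390506]
[[ 511.  -173.3]
 [ 505.7 -103.3]
 [ 578.3  -99.7]
 [ 582.6 -170.3]] [ 544.42265871 -136.62322384]
post [533.46502059 -69.73138947] [537.29284549 -69.25766113]
hub [ 542.27108347 -200.39775448] [ 542.19070654 -201.14190554]
top chute 91.05655061381154 91.7431874608083 62.796771471118504 post 93.53495075517357 93.85553269541246 130.31655435229857
sc chute 87.35129405489837 88.01870622385417 63.24434345769653 post 91.84590527462058 92.12684889827 130.61011593870492
[np.float64(91.92322014207534), np.float64(91.25138423792309), np.float64(0.8421727209113876), np.float64(0.3974714658307963)]
[np.float64(94.30929529367093), np.float64(93.47054428609431), np.float64(2.426965336638144), np.float64(2.8650529007597854)]
```

```bash
python3 - <<'E'
from m import *
plan([[None,None,210,None,0.6,2],[541,-235,210,2,0.6,6],[None,None,None,None,0.6,2]])
E
```

```text
[[0,0,-4,0,0,0,0.6],[0,0,-7.99,0,0,0,0.6],[-5.33,0.96,-7.99,0,0,-0.006,0.6],[-10.67,1.91,-7.99,0,0,-0.012,0.6],[-16,2.87,-7.99,0,0,-0.017,0.6],[-21.33,3.83,-7.99,0,0,-0.023,0.6],[-26.66,4.79,-7.99,0,0,-0.029,0.6],[-32,5.74,-7.99,0,0,-0.035,0.6],[-32,5.74,-7.99,0,0,-0.035,0.6],[-32,5.74,-7.99,0,0,-0.035,0.6]]
end cmd [ 540.95 -235.04  209.95    2.01]
j6 -25.5
```

Emit:
play_rows([
  [0, 0, -4, 0, 0, 0, 0.6],
  [0, 0, -7.99, 0, 0, 0, 0.6],
  [-5.33, 0.96, -7.99, 0, 0, -0.006, 0.6],
  [-10.67, 1.91, -7.99, 0, 0, -0.012, 0.6],
  [-16, 2.87, -7.99, 0, 0, -0.017, 0.6],
  [-21.33, 3.83, -7.99, 0, 0, -0.023, 0.6],
  [-26.66, 4.79, -7.99, 0, 0, -0.029, 0.6],
  [-32, 5.74, -7.99, 0, 0, -0.035, 0.6],
  [-32, 5.74, -7.99, 0, 0, -0.035, 0.6],
  [-32, 5.74, -7.99, 0, 0, -0.035, 0.6],
])

```text
time_s: 9.57
tool_pos: [540.3, -235.9, 391.8]
tcp_rot: [0.695, 0.719, 0.0, -0.001]
contact_force: [0.2, 0.8, -0.3]
finger_gap: 52.4
```

```bash
python3 - <<'E'
from m import *
st(); snap('wrist','w6');snap('wrist','w6'); st()
crop('w6','w6c',220,30,420,230,4)
E
```

```text
t 9.57 tip [ 540.1 -235.7  209.6] psi 1.87 tilt [-0.001  0.001 -1.   ] F [ 0.2  0.8 -0.3] gap 52.4 j6 -0.63
t 9.68 tip [ 540.3 -234.2  209.8] psi 2.01 tilt [-0.001  0.001 -1.   ] F [-0.5  0.3  0.3] gap 52.2 j6 -0.63
```

View pics/w6.png

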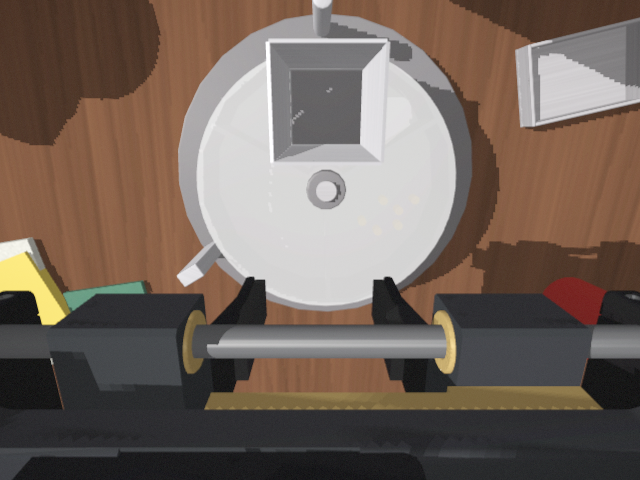

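View pics/w6c.png

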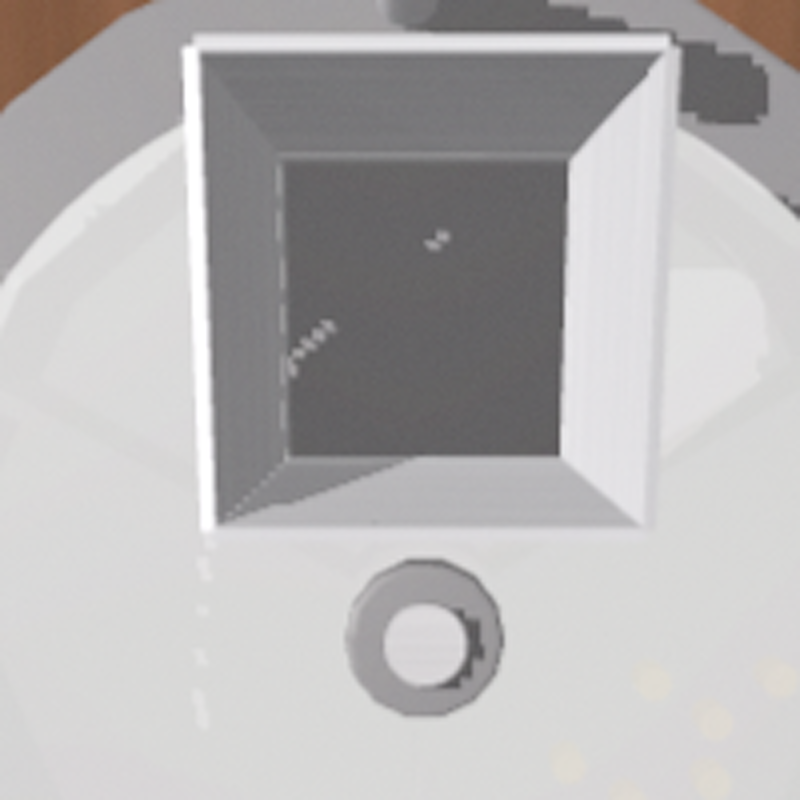

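```bash
python3 - <<'E'
from m import *
c=load('w6')
P=lambda u,v,z: p2w(c,u/4+220,v/4+30,z)[:2]
an=lambda d:np.degrees(np.arctan2(d[1],d[0]))
th=np.array([P(*p,78) for p in [(280,157),(568,160),(560,457),(288,457)]])
mo=np.array([P(*p,114) for p in [(203,52),(665,48),(645,527),(218,524)]])
for n,q in (('th',th),('mo',mo)):
    print(n,q.round(1).tolist(),q.mean(0).round(1),'edges',[round(an(d),2) for d in (q[0]-q[3],q[1]-q[2],)],[round(an(d),2) for d in (q[1]-q[0],q[2]-q[3])])
h=P(425,645,88);h2=P(425,638,80); print('hub',h,h2)
for q in (th,mo): print(an(q.mean(0)-h2),np.hypot(*(q.mean(0)-h2)))
post=p2w(c,322,3,98)[:2]; print(post, an(post-h2),an(post-h),np.hypot(*(post-h2)))
E
python3 - <<'E'
import sys; sys.path.insert(0,'.')
import os; os.chdir('.')
from h import *
crop('w6','w6p',270,0,370,50,8)
im=cv2.imread('pics/w6.png')[100:200,180:480]; im=cv2.createCLAHE(6,(4,4)).apply(cv2.cvtColor(im,cv2.COLOR_BGR2GRAY)); cv2.imwrite('pics/w6e.png',cv2.resize(im,None,fx=2.6,fy=2.6))
E
```

```text
th [[514.2, -113.3], [567.7, -112.0], [569.8, -165.4], [516.4, -167.3]] [ 542.1 -139.5] edges [np.float64(92.33), np.float64(92.24)] [np.float64(1.42), np.float64(1.97)]
mo [[504.6, -103.5], [578.3, -100.4], [581.4, -175.5], [506.9, -177.6]] [ 542.8 -139.3] edges [np.float64(91.82), np.float64(92.36)] [np.float64(2.41), np.float64(1.57)]
hub [ 544.55810805 -201.7996356 ] [ 544.71254119 -201.6867511 ]
92.44265116065074 62.23381722108062
91.74621950187314 62.45776728020203
[536.45627922 -75.36118009] 93.73936276963371 93.6663437349568 126.59508581726818
```

View pics/w6p.png

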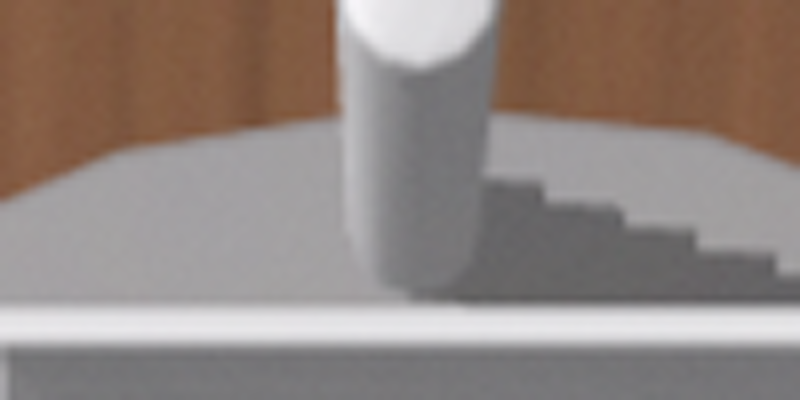

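View pics/w6e.png

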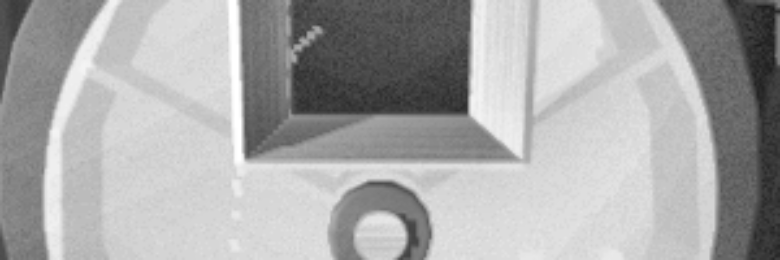

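```bash
python3 - <<'E'
from m import *
c=load('w6'); an=lambda d:np.degrees(np.arctan2(d[1],d[0]))
Q=lambda u,v,z=71: p2w(c,u/2.6+180,v/2.6+100,z)[:2]
for z in (71,60):
  for a,b in [((92,68),(230,130)),((665,55),(535,115))]: 
    print(z,an(Q(*a,z)-Q(*b,z)), an(Q(*a,z)-np.array([544.7,-201.7])), an(Q(*b,z)-np.array([544.7,-201.7])))
p=p2w(c,322.1,-1.2,98)[:2]; print(an(p-np.array([544.65,-201.7])),np.hypot(*(p-np.array([544.65,-201.7]))))
E
python3 - <<'E'
import os; os.chdir('.')
from h import *
im=cv2.imread('pics/w6.png'); g=cv2.createCLAHE(6,(4,4)).apply(cv2.cvtColor(im,cv2.COLOR_BGR2GRAY))
a=cv2.resize(g[105:160,195:275],None,fx=5,fy=5,interpolation=cv2.INTER_CUBIC); b=cv2.resize(g[105:160,380:460],None,fx=5,fy=5,interpolation=cv2.INTER_CUBIC)
cv2.imwrite('pics/w6f.png',np.vstack([a,b]))
E
```

```text
71 157.9790440952249 152.86142963827035 148.7114220459875
71 26.57678803835099 33.38402501218722 38.244484667721025
60 157.9790440952249 153.6251733182557 150.02532467692683
60 26.57678803835099 32.52294027694783 36.82646501441873
93.65156299573763 129.01994015375783
```

View pics/w6f.png

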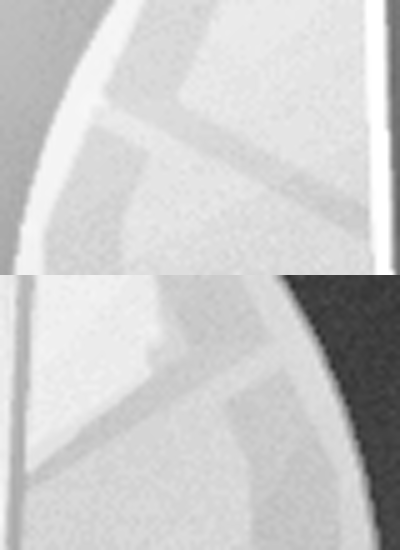

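```bash
python3 - <<'E'
from m import *
c=load('w6'); an=lambda d:np.degrees(np.arctan2(d[1],d[0])); h=np.array([544.65,-201.7])
r=[]
for u,v in [(217,129.4),(431.6,121.6)]:
    d=p2w(c,u,v,71)[:2]-h; print(an(d),np.hypot(*d)); r.append(an(d))
print(np.mean(r))
E
```

```text
153.79472936223718 98.60508872705586
34.19239635124308 98.38375276388541
93.99356285674013
```

```bash
python3 - <<'E'
from m import *
plan([[539.9,-68.9,150,0.7,0.4,4],[None,None,74,None,0.4,2],[None,None,None,None,0.4,1],[None,None,None,None,0.04,6],[None,None,None,None,0.4,3],[None,None,150,None,0.6,2]])
E
```

```text
[[4.15,0.12,1.5,0,0,0.006,0.4],[8.3,0.24,3,0,0,0.011,0.4],[12.46,0.36,4.5,0,0,0.017,0.4],[16.61,0.48,6,0,0,0.023,0.4],[16.61,0.48,9.8,0,0,0.023,0.4],[16.61,0.48,13.6,0,0,0.023,0.4],[16.61,0.48,13.6,0,0,0.023,0.4],[16.61,0.48,13.6,0,0,0.023,0.04],[16.61,0.48,13.6,0,0,0.023,0.04],[16.61,0.48,13.6,0,0,0.023,0.04],[16.61,0.48,13.6,0,0,0.023,0.04],[16.61,0.48,13.6,0,0,0.023,0.04],[16.61,0.48,13.6,0,0,0.023,0.04],[16.61,0.48,13.6,0,0,0.023,0.4],[16.61,0.48,13.6,0,0,0.023,0.4],[16.61,0.48,13.6,0,0,0.023,0.4],[16.61,0.48,9.8,0,0,0.023,0.6],[16.61,0.48,6,0,0,0.023,0.6]]
end cmd [539.93 -68.87 149.95   0.69]
j6 -8.0
```

Emit:
play_rows([
  [4.15, 0.12, 1.5, 0, 0, 0.006, 0.4],
  [8.3, 0.24, 3, 0, 0, 0.011, 0.4],
  [12.46, 0.36, 4.5, 0, 0, 0.017, 0.4],
  [16.61, 0.48, 6, 0, 0, 0.023, 0.4],
  [16.61, 0.48, 6, 0, 0, 0.023, 0.4],
  [16.61, 0.48, 9.8, 0, 0, 0.023, 0.4],
  [16.61, 0.48, 13.6, 0, 0, 0.023, 0.4],
  [16.61, 0.48, 13.6, 0, 0, 0.023, 0.4],
  [16.61, 0.48, 13.6, 0, 0, 0.023, 0.04],
  [16.61, 0.48, 13.6, 0, 0, 0.023, 0.04],
  [16.61, 0.48, 13.6, 0, 0, 0.023, 0.04],
  [16.61, 0.48, 13.6, 0, 0, 0.023, 0.04],
  [16.61, 0.48, 13.6, 0, 0, 0.023, 0.04],
  [16.61, 0.48, 13.6, 0, 0, 0.023, 0.04],
])

```text
time_s: 11.42
tool_pos: [540.4, -69.0, 257.5]
tcp_rot: [0.703, 0.711, 0.001, 0.001]
contact_force: [-0.4, 0.9, 6.3]
finger_gap: 12.8
```

```bash
python3 - <<'E'
from m import *
st(); json.dump([539.93,-68.87,73.95,0.69],open('cmd.json','w'))
plan([[None,None,None,None,0.4,3],[None,None,150,None,0.6,2],[541,-235,210,2,0.6,4],[None,None,None,None,0.6,3]])
E
```

```text
t 11.43 tip [540.8 -69.1  75.3] psi 0.68 tilt [ 0.002 -0.001 -1.   ] F [-0.4  0.9  6.3] gap 12.8 j6 -0.34
[[0,0,0,0,0,0,0.4],[0,0,0,0,0,0,0.4],[0,0,0,0,0,0,0.4],[0,0,-3.8,0,0,0,0.6],[0,0,-7.6,0,0,0,0.6],[-4.15,-0.02,-9.1,0,0,-0.006,0.6],[-8.31,-0.05,-10.6,0,0,-0.011,0.6],[-12.46,-0.07,-12.1,0,0,-0.017,0.6],[-16.61,-0.09,-13.6,0,0,-0.023,0.6],[-16.61,-0.09,-13.6,0,0,-0.023,0.6],[-16.61,-0.09,-13.6,0,0,-0.023,0.6],[-16.61,-0.09,-13.6,0,0,-0.023,0.6]]
end cmd [ 541.03 -234.97  209.95    2.01]
j6 -25.5
```

Emit:
play_rows([
  [0, 0, 0, 0, 0, 0, 0.4],
  [0, 0, 0, 0, 0, 0, 0.4],
  [0, 0, 0, 0, 0, 0, 0.4],
  [0, 0, -3.8, 0, 0, 0, 0.6],
  [0, 0, -7.6, 0, 0, 0, 0.6],
  [-4.15, -0.02, -9.1, 0, 0, -0.006, 0.6],
  [-8.31, -0.05, -10.6, 0, 0, -0.011, 0.6],
  [-12.46, -0.07, -12.1, 0, 0, -0.017, 0.6],
  [-16.61, -0.09, -13.6, 0, 0, -0.023, 0.6],
  [-16.61, -0.09, -13.6, 0, 0, -0.023, 0.6],
  [-16.61, -0.09, -13.6, 0, 0, -0.023, 0.6],
  [-16.61, -0.09, -13.6, 0, 0, -0.023, 0.6],
])

```text
time_s: 12.92
tool_pos: [540.8, -233.6, 391.3]
tcp_rot: [0.694, 0.72, -0.0, -0.001]
contact_force: [0.2, 0.6, 0.3]
finger_gap: 52.3
```

```bash
python3 - <<'E'
from m import *
st(); snap('wrist','w7'); st()
crop('w7','w7c',220,0,420,200,4)
im=cv2.imread('pics/w7.png'); g=cv2.createCLAHE(6,(4,4)).apply(cv2.cvtColor(im,cv2.COLOR_BGR2GRAY))
a=cv2.resize(g[105:160,195:275],None,fx=5,fy=5,interpolation=cv2.INTER_CUBIC); b=cv2.resize(g[105:160,380:460],None,fx=5,fy=5,interpolation=cv2.INTER_CUBIC)
cv2.imwrite('pics/w7f.png',np.vstack([a,b]))
E
```

```text
t 12.93 tip [ 540.4 -233.3  209.1] psi 2.07 tilt [-0.002  0.002 -1.   ] F [0.2 0.6 0.3] gap 52.3 j6 -0.63
t 12.97 tip [ 540.6 -233.4  209.3] psi 2.09 tilt [-0.002  0.001 -1.   ] F [-0.3  0.1 -0.3] gap 52.2 j6 -0.63
```

View pics/w7c.png

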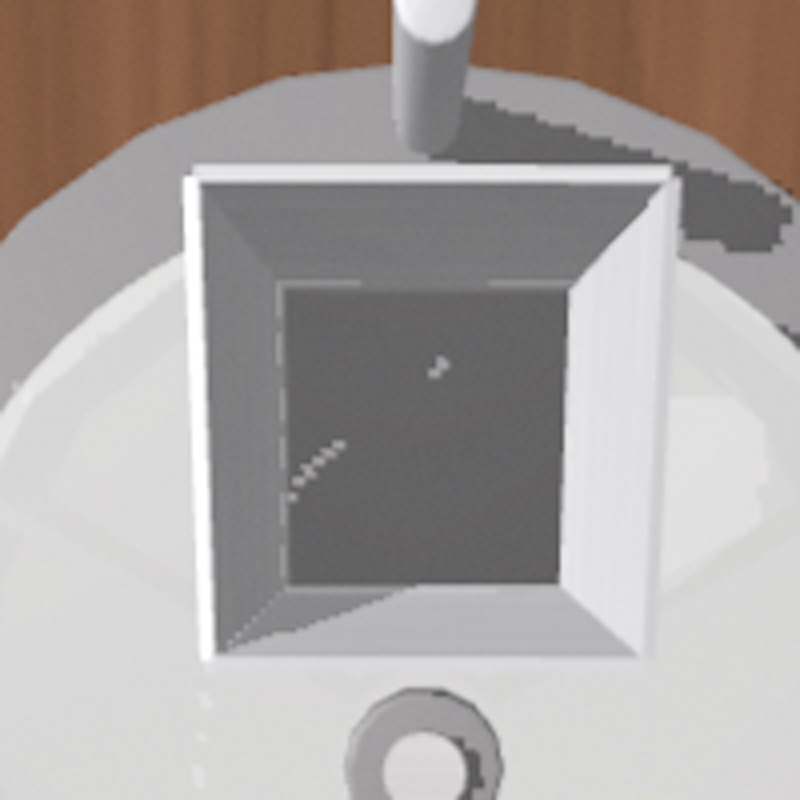

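View pics/w7f.png

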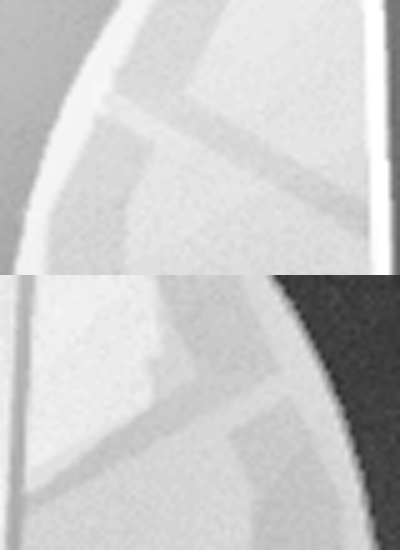

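```bash
python3 - <<'E'
from m import *
c=load('w7'); an=lambda d:np.degrees(np.arctan2(d[1],d[0]))
P=lambda u,v,z: p2w(c,u/4+220,v/4,z)[:2]
th=np.array([P(*p,78) for p in [(281,285),(568,288),(560,586),(287,585)]])
mo=np.array([P(*p,114) for p in [(203,182),(665,178),(645,656),(218,654)]])
h=(P(425,772,88)+P(425,765,80))/2; print('hub',h)
for q in (th,mo): print(an(q.mean(0)-h),q.mean(0),'edges',[round(an(d),2) for d in (q[0]-q[3],q[1]-q[2],)],[round(an(d),2) for d in (q[1]-q[0],q[2]-q[3])])
p=P(435,2,98); print('post',an(p-h),np.hypot(*(p-h)),p)
for u,v in [(195+118/5,105+118/5),(380+265/5,105+117/5)]:
    d=p2w(c,u,v,71)[:2]-h; print(an(d),np.hypot(*d))
E
```

```text
hub [ 544.78173921 -201.58593516]
92.49192653867802 [ 542.08224293 -139.55673581] edges [np.float64(92.04), np.float64(92.36)] [np.float64(1.53), np.float64(1.88)]
91.7694563324791 [ 542.8596336 -139.3670922] edges [np.float64(91.93), np.float64(92.47)] [np.float64(2.52), np.float64(1.82)]
post 91.80984313057547 129.19504465860388 [540.70144074 -72.45533953]
152.49829819190614 98.28861064329708
31.988555421540894 97.63221705151354
```

```bash
python3 - <<'E'
from m import *
plan([[483.4,85,130,0,0.6,6],[None,None,70,None,0.6,1],[None,None,7,None,0.6,3],[None,None,None,None,0.6,1],[None,None,None,None,0.1,6],[None,None,130,None,0.1,3]])
E
```

```text
[[5.36,-0.77,1.33,0,0,0.006,0.6],[10.73,-1.55,2.67,0,0,0.012,0.6],[16.09,-2.32,4,0,0,0.018,0.6],[21.45,-3.09,5.33,0,0,0.023,0.6],[26.82,-3.87,6.66,0,0,0.029,0.6],[32.18,-4.64,7.99,0,0,0.035,0.6],[32.18,-4.64,14,0,0,0.035,0.6],[32.18,-4.64,16.1,0,0,0.035,0.6],[32.18,-4.64,18.2,0,0,0.035,0.6],[32.18,-4.64,20.29,0,0,0.035,0.6],[32.18,-4.64,20.29,0,0,0.035,0.6],[32.18,-4.64,20.29,0,0,0.035,0.1],[32.18,-4.64,20.29,0,0,0.035,0.1],[32.18,-4.64,20.29,0,0,0.035,0.1],[32.18,-4.64,20.29,0,0,0.035,0.1],[32.18,-4.64,20.29,0,0,0.035,0.1],[32.18,-4.64,20.29,0,0,0.035,0.1],[32.18,-4.64,16.2,0,0,0.035,0.1],[32.18,-4.64,12.1,0,0,0.035,0.1],[32.18,-4.64,7.99,0,0,0.035,0.1]]
end cmd [483.38  85.01 130.05   0.  ]
j6 10.0
```

Emit:
play_rows([
  [5.36, -0.77, 1.33, 0, 0, 0.006, 0.6],
  [10.73, -1.55, 2.67, 0, 0, 0.012, 0.6],
  [16.09, -2.32, 4, 0, 0, 0.018, 0.6],
  [21.45, -3.09, 5.33, 0, 0, 0.023, 0.6],
  [26.82, -3.87, 6.66, 0, 0, 0.029, 0.6],
  [32.18, -4.64, 7.99, 0, 0, 0.035, 0.6],
  [32.18, -4.64, 14, 0, 0, 0.035, 0.6],
  [32.18, -4.64, 16.1, 0, 0, 0.035, 0.6],
  [32.18, -4.64, 18.2, 0, 0, 0.035, 0.6],
  [32.18, -4.64, 20.29, 0, 0, 0.035, 0.6],
  [32.18, -4.64, 20.29, 0, 0, 0.035, 0.6],
  [32.18, -4.64, 20.29, 0, 0, 0.035, 0.1],
  [32.18, -4.64, 20.29, 0, 0, 0.035, 0.1],
  [32.18, -4.64, 20.29, 0, 0, 0.035, 0.1],
  [32.18, -4.64, 20.29, 0, 0, 0.035, 0.1],
  [32.18, -4.64, 20.29, 0, 0, 0.035, 0.1],
  [32.18, -4.64, 20.29, 0, 0, 0.035, 0.1],
  [32.18, -4.64, 16.2, 0, 0, 0.035, 0.1],
  [32.18, -4.64, 12.1, 0, 0, 0.035, 0.1],
  [32.18, -4.64, 7.99, 0, 0, 0.035, 0.1],
])

```text
time_s: 15.48
tool_pos: [483.1, 84.9, 313.1]
tcp_rot: [0.707, 0.707, -0.0, -0.0]
contact_force: [1.2, -0.6, -0.5]
finger_gap: 26.7
```

```bash
python3 - <<'E'
from m import *
st(); snap('wrist','w8'); snap('top','t8')
plan([[541.5,-110,150,2,0.1,5],[541.5,-137.5,150,2,0.1,1],[None,None,113,None,0.1,2],[None,None,None,None,0.1,1]])
E
```

```text
t 15.47 tip [482.9  84.9 130.9] psi -0.01 tilt [-0.001 -0.    -1.   ] F [ 1.2 -0.6 -0.5] gap 26.7 j6 -0.05
[[-3.9,1.16,-0.4,0,0,-0.007,0.1],[-7.8,2.32,-0.8,0,0,-0.014,0.1],[-11.7,3.49,-1.2,0,0,-0.021,0.1],[-15.6,4.65,-1.6,0,0,-0.028,0.1],[-19.5,5.81,-2,0,0,-0.035,0.1],[-22.25,5.81,-2,0,0,-0.035,0.1],[-22.25,5.81,-0.15,0,0,-0.035,0.1],[-22.25,5.81,1.7,0,0,-0.035,0.1],[-22.25,5.81,1.7,0,0,-0.035,0.1]]
end cmd [ 541.49 -137.49  113.05    2.01]
j6 -16.3
```

View pics/w8.png

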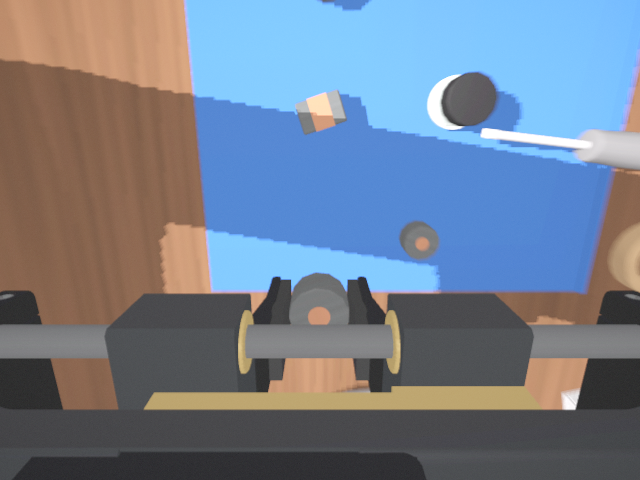

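```bash
python3 - <<'E'
from m import *
json.dump([483.38,85.01,130.05,0.0],open('cmd.json','w'))
plan([[534,-110,155,2,0.1,5],[534,-137.5,145,2,0.1,1],[None,None,118,None,0.1,2],[None,None,None,None,0.1,1],[None,None,None,None,0.6,4],[None,None,165,None,0.6,2]])
E
```

```text
[[-3.9,1.01,-0.5,0,0,-0.007,0.1],[-7.8,2.02,-1,0,0,-0.014,0.1],[-11.7,3.04,-1.5,0,0,-0.021,0.1],[-15.6,4.05,-2,0,0,-0.028,0.1],[-19.5,5.06,-2.49,0,0,-0.035,0.1],[-22.25,5.06,-1.49,0,0,-0.035,0.1],[-22.25,5.06,-0.14,0,0,-0.035,0.1],[-22.25,5.06,1.21,0,0,-0.035,0.1],[-22.25,5.06,1.21,0,0,-0.035,0.1],[-22.25,5.06,1.21,0,0,-0.035,0.6],[-22.25,5.06,1.21,0,0,-0.035,0.6],[-22.25,5.06,1.21,0,0,-0.035,0.6],[-22.25,5.06,1.21,0,0,-0.035,0.6],[-22.25,5.06,-1.14,0,0,-0.035,0.6],[-22.25,5.06,-3.49,0,0,-0.035,0.6]]
end cmd [ 533.98 -137.49  164.95    2.01]
j6 -16.4
```

Emit:
play_rows([
  [-3.9, 1.01, -0.5, 0, 0, -0.007, 0.1],
  [-7.8, 2.02, -1, 0, 0, -0.014, 0.1],
  [-11.7, 3.04, -1.5, 0, 0, -0.021, 0.1],
  [-15.6, 4.05, -2, 0, 0, -0.028, 0.1],
  [-19.5, 5.06, -2.49, 0, 0, -0.035, 0.1],
  [-22.25, 5.06, -1.49, 0, 0, -0.035, 0.1],
  [-22.25, 5.06, -0.14, 0, 0, -0.035, 0.1],
  [-22.25, 5.06, 1.21, 0, 0, -0.035, 0.1],
  [-22.25, 5.06, 1.21, 0, 0, -0.035, 0.1],
  [-22.25, 5.06, 1.21, 0, 0, -0.035, 0.1],
])

```text
time_s: 16.82
tool_pos: [534.0, -136.6, 300.0]
tcp_rot: [0.694, 0.72, -0.0, -0.0]
contact_force: [0.2, -0.3, -1.1]
finger_gap: 27.5
```

```bash
python3 - <<'E'
from m import *
st(); snap('scene','s9');snap('wrist','w9'); crop('s9','s9c',135,135,300,300,4)
E
```

```text
t 16.82 tip [ 534.  -136.5  117.8] psi 2.08 tilt [-0.  0. -1.] F [ 0.2 -0.3 -1.1] gap 27.5 j6 -0.49
```

View pics/s9c.png

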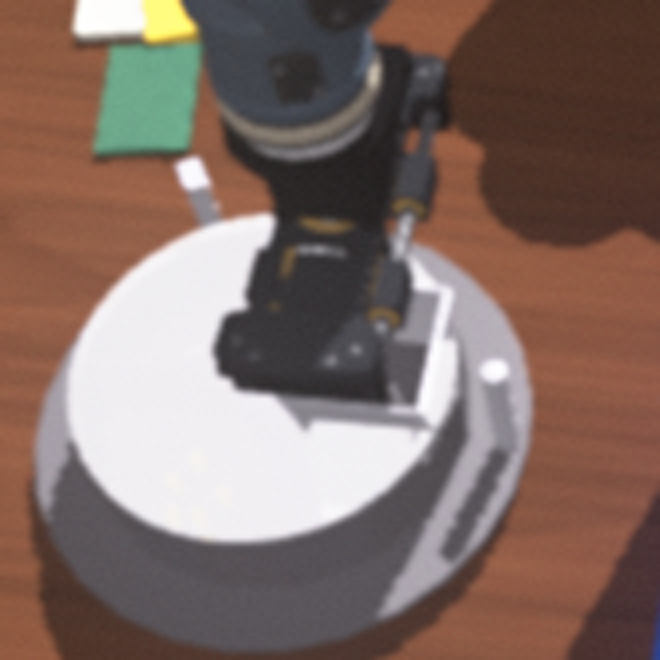

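View pics/w9.png

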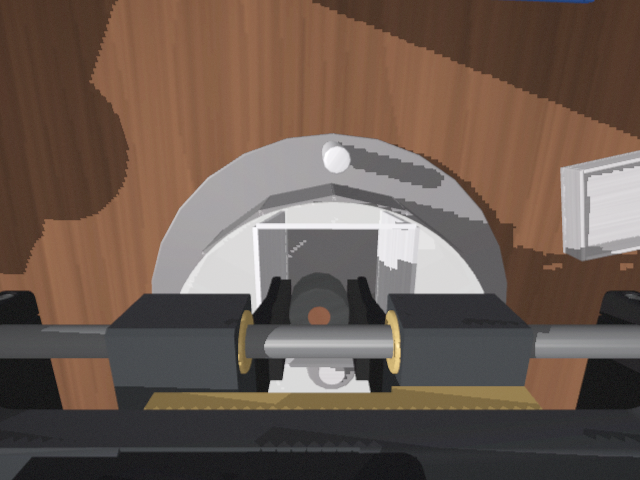

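Core held above the mouth. Release, then head to core B.

```bash
python3 - <<'E'
from m import *
json.dump([533.98,-137.49,117.95,2.01],open('cmd.json','w'))
plan([[None,None,None,None,0.6,4],[None,None,165,None,0.6,2],[561.7,81.5,130,0,0.6,5],[None,None,None,None,0.6,2]])
E
```

```text
[[0,0,0,0,0,0,0.6],[0,0,0,0,0,0,0.6],[0,0,0,0,0,0,0.6],[0,0,0,0,0,0,0.6],[0,0,-2.35,0,0,0,0.6],[0,0,-4.7,0,0,0,0.6],[4.36,0.71,-4,0,0,0.007,0.6],[8.72,1.42,-3.3,0,0,0.014,0.6],[13.07,2.12,-2.6,0,0,0.021,0.6],[17.43,2.83,-1.9,0,0,0.028,0.6],[21.79,3.54,-1.2,0,0,0.035,0.6],[21.79,3.54,-1.2,0,0,0.035,0.6],[21.79,3.54,-1.2,0,0,0.035,0.6]]
end cmd [561.72  81.52 129.95   0.  ]
j6 8.3
```

Emit:
play_rows([
  [0, 0, 0, 0, 0, 0, 0.6],
  [0, 0, 0, 0, 0, 0, 0.6],
  [0, 0, 0, 0, 0, 0, 0.6],
  [0, 0, 0, 0, 0, 0, 0.6],
  [0, 0, -2.35, 0, 0, 0, 0.6],
  [0, 0, -4.7, 0, 0, 0, 0.6],
  [4.36, 0.71, -4, 0, 0, 0.007, 0.6],
  [8.72, 1.42, -3.3, 0, 0, 0.014, 0.6],
  [13.07, 2.12, -2.6, 0, 0, 0.021, 0.6],
  [17.43, 2.83, -1.9, 0, 0, 0.028, 0.6],
  [21.79, 3.54, -1.2, 0, 0, 0.035, 0.6],
  [21.79, 3.54, -1.2, 0, 0, 0.035, 0.6],
  [21.79, 3.54, -1.2, 0, 0, 0.035, 0.6],
])

```text
time_s: 18.55
tool_pos: [561.7, 81.4, 312.1]
tcp_rot: [0.707, 0.707, -0.0, 0.0]
contact_force: [0.4, 0.2, 0.5]
finger_gap: 51.8
```

```bash
python3 - <<'E'
from m import *
st(); snap('scene','s10');snap('wrist','w10');snap('top','t10'); crop('t10','t10c',195,175,465,305,3)
E
```

```text
t 18.55 tip [561.7  81.3 129.9] psi 0.04 tilt [-0. -0. -1.] F [0.4 0.2 0.5] gap 51.8 j6 -0.05
```

View pics/w10.png

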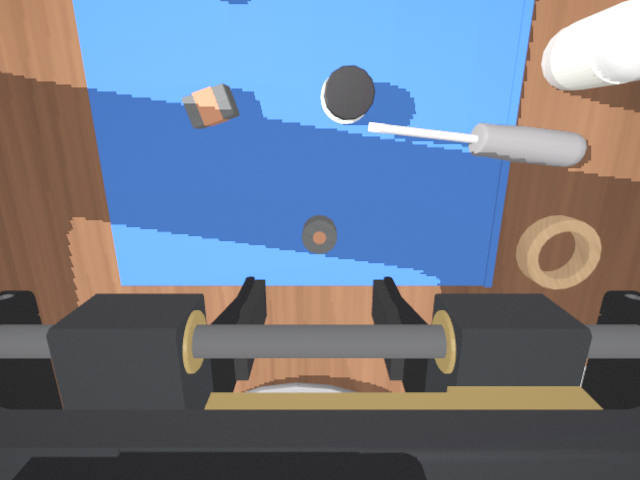

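View pics/t10c.png

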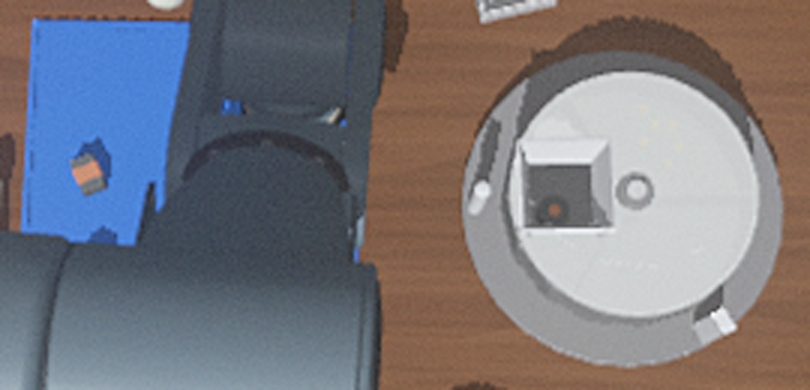

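```bash
python3 - <<'E'
from m import *
plan([[None,None,70,None,0.6,1],[None,None,7,None,0.6,3],[None,None,None,None,0.6,1],[None,None,None,None,0.1,6],[None,None,150,None,0.1,4]])
plan([[549,-110,155,2,0.1,5],[549,-137.5,145,2,0.1,1],[None,None,118,None,0.1,2],[None,None,None,None,0.1,2]])
E
```

```text
[[0,0,5.99,0,0,0,0.6],[0,0,8.09,0,0,0,0.6],[0,0,10.19,0,0,0,0.6],[0,0,12.29,0,0,0,0.6],[0,0,12.29,0,0,0,0.6],[0,0,12.29,0,0,0,0.1],[0,0,12.29,0,0,0,0.1],[0,0,12.29,0,0,0,0.1],[0,0,12.29,0,0,0,0.1],[0,0,12.29,0,0,0,0.1],[0,0,12.29,0,0,0,0.1],[0,0,8.72,0,0,0,0.1],[0,0,5.14,0,0,0,0.1],[0,0,1.57,0,0,0,0.1],[0,0,-2.01,0,0,0,0.1]]
end cmd [561.72  81.52 150.05   0.  ]
j6 8.3
[[-3.83,-0.25,-0.1,0,0,-0.007,0.1],[-7.66,-0.51,-0.2,0,0,-0.014,0.1],[-11.49,-0.76,-0.3,0,0,-0.021,0.1],[-15.32,-1.02,-0.4,0,0,-0.028,0.1],[-19.15,-1.27,-0.5,0,0,-0.035,0.1],[-21.9,-1.27,0.5,0,0,-0.035,0.1],[-21.9,-1.27,1.85,0,0,-0.035,0.1],[-21.9,-1.27,3.2,0,0,-0.035,0.1],[-21.9,-1.27,3.2,0,0,-0.035,0.1],[-21.9,-1.27,3.2,0,0,-0.035,0.1]]
end cmd [ 549.03 -137.48  118.05    2.01]
j6 -16.1
```

Emit:
play_rows([
  [0, 0, 5.99, 0, 0, 0, 0.6],
  [0, 0, 8.09, 0, 0, 0, 0.6],
  [0, 0, 10.19, 0, 0, 0, 0.6],
  [0, 0, 12.29, 0, 0, 0, 0.6],
  [0, 0, 12.29, 0, 0, 0, 0.6],
  [0, 0, 12.29, 0, 0, 0, 0.1],
  [0, 0, 12.29, 0, 0, 0, 0.1],
  [0, 0, 12.29, 0, 0, 0, 0.1],
  [0, 0, 12.29, 0, 0, 0, 0.1],
  [0, 0, 12.29, 0, 0, 0, 0.1],
  [0, 0, 12.29, 0, 0, 0, 0.1],
  [0, 0, 8.72, 0, 0, 0, 0.1],
  [0, 0, 5.14, 0, 0, 0, 0.1],
  [0, 0, 1.57, 0, 0, 0, 0.1],
  [0, 0, -2.01, 0, 0, 0, 0.1],
])

```text
time_s: 20.58
tool_pos: [561.4, 81.6, 332.9]
tcp_rot: [0.707, 0.707, -0.0, -0.0]
contact_force: [0.8, -1.1, -0.1]
finger_gap: 27.3
```

Emit:
play_rows([
  [-3.83, -0.25, -0.1, 0, 0, -0.007, 0.1],
  [-7.66, -0.51, -0.2, 0, 0, -0.014, 0.1],
  [-11.49, -0.76, -0.3, 0, 0, -0.021, 0.1],
  [-15.32, -1.02, -0.4, 0, 0, -0.028, 0.1],
  [-19.15, -1.27, -0.5, 0, 0, -0.035, 0.1],
  [-21.9, -1.27, 0.5, 0, 0, -0.035, 0.1],
  [-21.9, -1.27, 1.85, 0, 0, -0.035, 0.1],
  [-21.9, -1.27, 3.2, 0, 0, -0.035, 0.1],
  [-21.9, -1.27, 3.2, 0, 0, -0.035, 0.1],
  [-21.9, -1.27, 3.2, 0, 0, -0.035, 0.1],
])

```text
time_s: 21.82
tool_pos: [549.2, -136.6, 300.2]
tcp_rot: [0.694, 0.72, -0.0, -0.0]
contact_force: [0.9, -0.1, 0.1]
finger_gap: 27.0
```

```bash
python3 - <<'E'
from m import *
st(); snap('wrist','w11');snap('top','t11'); crop('t11','t11c',195,175,325,305,6)
E
```

```text
t 21.82 tip [ 549.1 -136.5  118. ] psi 2.08 tilt [-0.  0. -1.] F [ 0.9 -0.1  0.1] gap 27.0 j6 -0.48
```

View pics/w11.png

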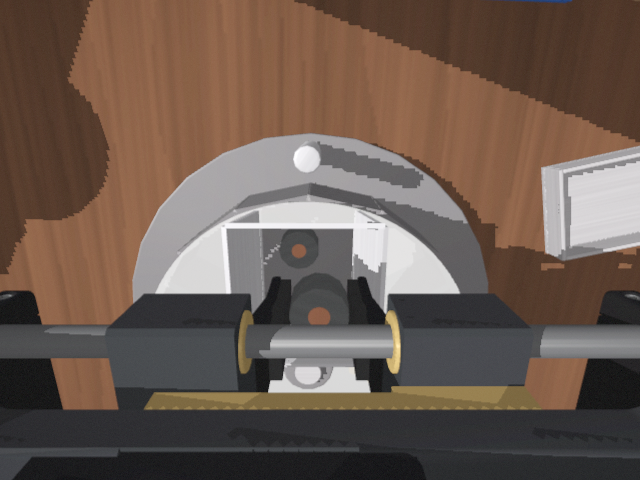

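View pics/t11c.png

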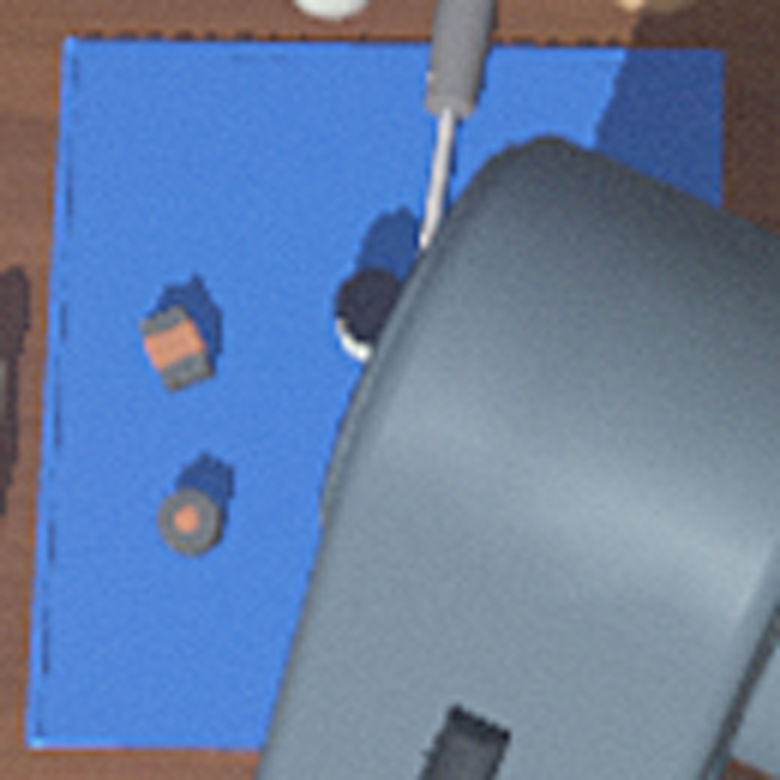

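```bash
python3 - <<'E'
from m import *
plan([[None,-148,None,None,0.1,2],[None,None,None,None,0.6,4],[None,None,165,None,0.6,2],[487,263.5,130,0,0.6,8],[None,None,None,None,0.6,2]])
E
```

```text
[[-0.53,-0.02,0,0,0,0,0.1],[-1.05,-0.04,0,0,0,0,0.1],[-1.05,-0.04,0,0,0,0,0.6],[-1.05,-0.04,0,0,0,0,0.6],[-1.05,-0.04,0,0,0,0,0.6],[-1.05,-0.04,0,0,0,0,0.6],[-1.05,-0.04,-2.35,0,0,0,0.6],[-1.05,-0.04,-4.7,0,0,0,0.6],[4.12,-0.63,-4.26,0,0,0.004,0.6],[9.28,-1.23,-3.82,0,0,0.009,0.6],[14.45,-1.82,-3.38,0,0,0.013,0.6],[19.62,-2.42,-2.95,0,0,0.018,0.6],[24.79,-3.01,-2.51,0,0,0.022,0.6],[29.96,-3.6,-2.07,0,0,0.026,0.6],[35.12,-4.2,-1.63,0,0,0.031,0.6],[40.29,-4.79,-1.2,0,0,0.035,0.6],[40.29,-4.79,-1.2,0,0,0.035,0.6],[40.29,-4.79,-1.2,0,0,0.035,0.6]]
end cmd [487.03 263.49 130.05   0.  ]
j6 28.4
```

Emit:
play_rows([
  [-0.53, -0.02, 0, 0, 0, 0, 0.1],
  [-1.05, -0.04, 0, 0, 0, 0, 0.1],
  [-1.05, -0.04, 0, 0, 0, 0, 0.6],
  [-1.05, -0.04, 0, 0, 0, 0, 0.6],
  [-1.05, -0.04, 0, 0, 0, 0, 0.6],
  [-1.05, -0.04, 0, 0, 0, 0, 0.6],
  [-1.05, -0.04, -2.35, 0, 0, 0, 0.6],
  [-1.05, -0.04, -4.7, 0, 0, 0, 0.6],
  [4.12, -0.63, -4.26, 0, 0, 0.004, 0.6],
  [9.28, -1.23, -3.82, 0, 0, 0.009, 0.6],
  [14.45, -1.82, -3.38, 0, 0, 0.013, 0.6],
  [19.62, -2.42, -2.95, 0, 0, 0.018, 0.6],
  [24.79, -3.01, -2.51, 0, 0, 0.022, 0.6],
  [29.96, -3.6, -2.07, 0, 0, 0.026, 0.6],
  [35.12, -4.2, -1.63, 0, 0, 0.031, 0.6],
  [40.29, -4.79, -1.2, 0, 0, 0.035, 0.6],
  [40.29, -4.79, -1.2, 0, 0, 0.035, 0.6],
  [40.29, -4.79, -1.2, 0, 0, 0.035, 0.6],
])

```text
time_s: 24.18
tool_pos: [486.9, 263.4, 312.2]
tcp_rot: [0.707, 0.707, -0.0, 0.0]
contact_force: [-0.1, 0.4, 0.5]
finger_gap: 52.3
```

```bash
python3 - <<'E'
from m import *
st(); snap('wrist','w12');snap('top','t12'); crop('t12','t12c',195,175,465,305,3)
E
```

```text
t 24.18 tip [486.9 263.3 130. ] psi 0.06 tilt [-0.    -0.001 -1.   ] F [-0.1  0.4  0.5] gap 52.3 j6 0.29
```

View pics/w12.png

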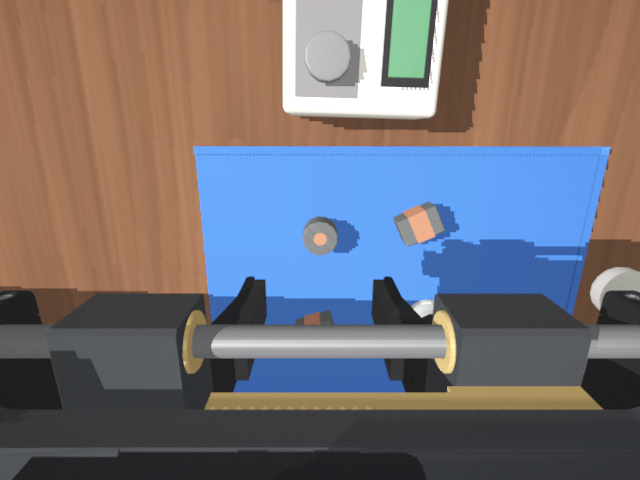

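View pics/t12c.png

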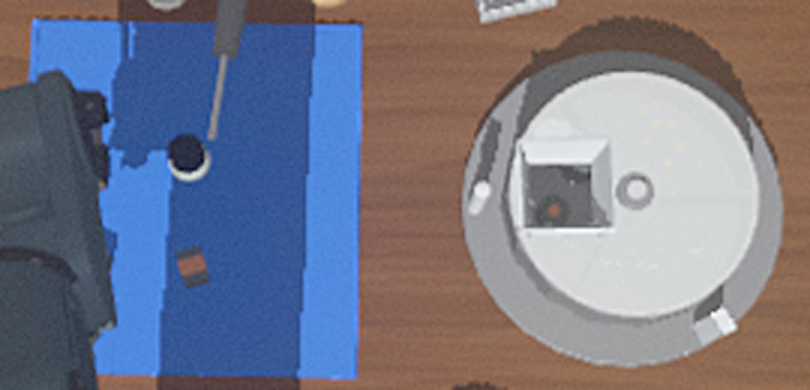

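```bash
python3 - <<'E'
from m import *
c=load('w12'); crop('w12','w12c',280,10,400,110,6)
print(p2w(c,327,52,57.5),p2w(c,319,239,24),p2w(c,419,222,24))
plan([[None,None,70,None,0.6,1],[None,None,7,None,0.6,3],[None,None,None,None,0.6,1],[None,None,None,None,0.1,6],[None,None,150,None,0.1,4]])
plan([[530,-90,160,2,0.1,8],[530,-137.5,145,2,0.1,1],[None,None,118,None,0.1,2],[None,None,None,None,0.1,2]])
E
```

```text
[491.27163856 385.96750656  57.5       ] [486.80700704 261.33968859  24.        ] [563.03564234 274.95762115  24.        ]
[[0,0,6,0,0,0,0.6],[0,0,8.1,0,0,0,0.6],[0,0,10.2,0,0,0,0.6],[0,0,12.3,0,0,0,0.6],[0,0,12.3,0,0,0,0.6],[0,0,12.3,0,0,0,0.1],[0,0,12.3,0,0,0,0.1],[0,0,12.3,0,0,0,0.1],[0,0,12.3,0,0,0,0.1],[0,0,12.3,0,0,0,0.1],[0,0,12.3,0,0,0,0.1],[0,0,8.73,0,0,0,0.1],[0,0,5.15,0,0,0,0.1],[0,0,1.58,0,0,0,0.1],[0,0,-2,0,0,0,0.1]]
end cmd [487.03 263.49 150.05   0.  ]
j6 28.4
[[-4.42,0.54,-0.12,0,0,-0.004,0.1],[-8.84,1.07,-0.25,0,0,-0.009,0.1],[-13.26,1.61,-0.37,0,0,-0.013,0.1],[-17.67,2.15,-0.5,0,0,-0.017,0.1],[-22.09,2.68,-0.62,0,0,-0.022,0.1],[-26.51,3.22,-0.75,0,0,-0.026,0.1],[-30.93,3.76,-0.87,0,0,-0.03,0.1],[-35.35,4.29,-1,0,0,-0.035,0.1],[-40.1,4.29,0.5,0,0,-0.035,0.1],[-40.1,4.29,1.85,0,0,-0.035,0.1],[-40.1,4.29,3.2,0,0,-0.035,0.1],[-40.1,4.29,3.2,0,0,-0.035,0.1],[-40.1,4.29,3.2,0,0,-0.035,0.1]]
end cmd [ 529.96 -137.51  118.05    2.01]
j6 -16.6
```

View pics/w12c.png

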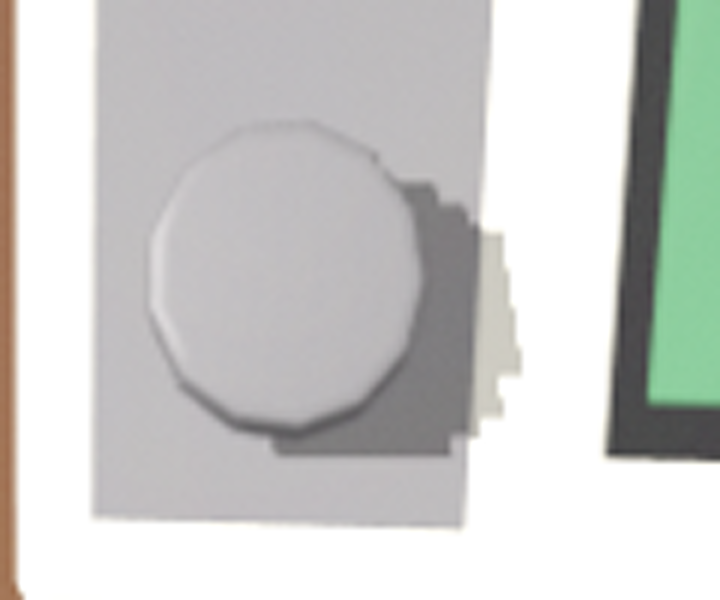

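Emit:
play_rows([
  [0, 0, 6, 0, 0, 0, 0.6],
  [0, 0, 8.1, 0, 0, 0, 0.6],
  [0, 0, 10.2, 0, 0, 0, 0.6],
  [0, 0, 12.3, 0, 0, 0, 0.6],
  [0, 0, 12.3, 0, 0, 0, 0.6],
  [0, 0, 12.3, 0, 0, 0, 0.1],
  [0, 0, 12.3, 0, 0, 0, 0.1],
  [0, 0, 12.3, 0, 0, 0, 0.1],
  [0, 0, 12.3, 0, 0, 0, 0.1],
  [0, 0, 12.3, 0, 0, 0, 0.1],
  [0, 0, 12.3, 0, 0, 0, 0.1],
  [0, 0, 8.73, 0, 0, 0, 0.1],
  [0, 0, 5.15, 0, 0, 0, 0.1],
  [0, 0, 1.58, 0, 0, 0, 0.1],
  [0, 0, -2, 0, 0, 0, 0.1],
])

```text
time_s: 26.15
tool_pos: [486.7, 263.5, 333.0]
tcp_rot: [0.707, 0.707, -0.0, -0.0]
contact_force: [1.0, 0.2, -0.5]
finger_gap: 27.0
```

Emit:
play_rows([
  [-4.42, 0.54, -0.12, 0, 0, -0.004, 0.1],
  [-8.84, 1.07, -0.25, 0, 0, -0.009, 0.1],
  [-13.26, 1.61, -0.37, 0, 0, -0.013, 0.1],
  [-17.67, 2.15, -0.5, 0, 0, -0.017, 0.1],
  [-22.09, 2.68, -0.62, 0, 0, -0.022, 0.1],
  [-26.51, 3.22, -0.75, 0, 0, -0.026, 0.1],
  [-30.93, 3.76, -0.87, 0, 0, -0.03, 0.1],
  [-35.35, 4.29, -1, 0, 0, -0.035, 0.1],
  [-40.1, 4.29, 0.5, 0, 0, -0.035, 0.1],
  [-40.1, 4.29, 1.85, 0, 0, -0.035, 0.1],
  [-40.1, 4.29, 3.2, 0, 0, -0.035, 0.1],
  [-40.1, 4.29, 3.2, 0, 0, -0.035, 0.1],
  [-40.1, 4.29, 3.2, 0, 0, -0.035, 0.1],
])

```text
time_s: 27.78
tool_pos: [530.1, -136.3, 300.3]
tcp_rot: [0.694, 0.72, 0.0, -0.0]
contact_force: [0.4, 0.5, -0.7]
finger_gap: 27.1
```

```bash
python3 - <<'E'
from m import *
st(); snap('wrist','w13')
E
```

```text
t 27.77 tip [ 530.1 -136.3  118.1] psi 2.11 tilt [-0.  0. -1.] F [ 0.4  0.5 -0.7] gap 27.1 j6 -0.49
```

View pics/w13.png

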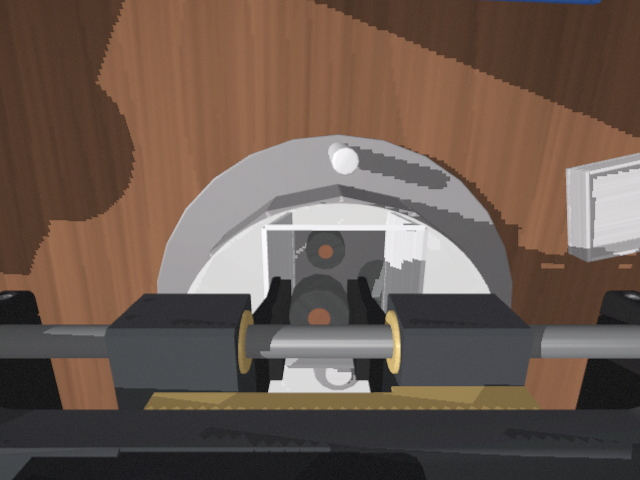

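```bash
python3 - <<'E'
from m import *
plan([[None,-149,None,None,0.1,2],[None,None,None,None,0.6,4],[None,None,165,None,0.6,2],[541,-235,210,2,0.6,2],[None,None,None,None,0.3,3]])
E
```

```text
[[-0.57,-0.02,0,0,0,0,0.1],[-1.15,-0.04,0,0,0,0,0.1],[-1.15,-0.04,0,0,0,0,0.6],[-1.15,-0.04,0,0,0,0,0.6],[-1.15,-0.04,0,0,0,0,0.6],[-1.15,-0.04,0,0,0,0,0.6],[-1.15,-0.04,-2.35,0,0,0,0.6],[-1.15,-0.04,-4.7,0,0,0,0.6],[-5.47,0.36,-6.95,0,0,0,0.6],[-9.78,0.76,-9.2,0,0,0,0.6],[-9.78,0.76,-9.2,0,0,0,0.3],[-9.78,0.76,-9.2,0,0,0,0.3],[-9.78,0.76,-9.2,0,0,0,0.3]]
end cmd [ 540.99 -234.98  210.05    2.01]
j6 -25.5
```

Emit:
play_rows([
  [-0.57, -0.02, 0, 0, 0, 0, 0.1],
  [-1.15, -0.04, 0, 0, 0, 0, 0.1],
  [-1.15, -0.04, 0, 0, 0, 0, 0.6],
  [-1.15, -0.04, 0, 0, 0, 0, 0.6],
  [-1.15, -0.04, 0, 0, 0, 0, 0.6],
  [-1.15, -0.04, 0, 0, 0, 0, 0.6],
  [-1.15, -0.04, -2.35, 0, 0, 0, 0.6],
  [-1.15, -0.04, -4.7, 0, 0, 0, 0.6],
  [-5.47, 0.36, -6.95, 0, 0, 0, 0.6],
  [-9.78, 0.76, -9.2, 0, 0, 0, 0.6],
  [-9.78, 0.76, -9.2, 0, 0, 0, 0.3],
  [-9.78, 0.76, -9.2, 0, 0, 0, 0.3],
  [-9.78, 0.76, -9.2, 0, 0, 0, 0.3],
])

```text
time_s: 29.45
tool_pos: [540.5, -233.7, 391.3]
tcp_rot: [0.694, 0.72, -0.0, -0.001]
contact_force: [-0.5, -0.5, -0.5]
finger_gap: 31.1
```

```bash
python3 - <<'E'
from m import *
st(); snap('wrist','w14'); crop('w14','w14c',220,0,420,200,4)
E
```

```text
t 29.45 tip [ 540.1 -233.4  209.1] psi 2.06 tilt [-0.002  0.002 -1.   ] F [-0.5 -0.5 -0.5] gap 31.1 j6 -0.63
```

View pics/w14c.png

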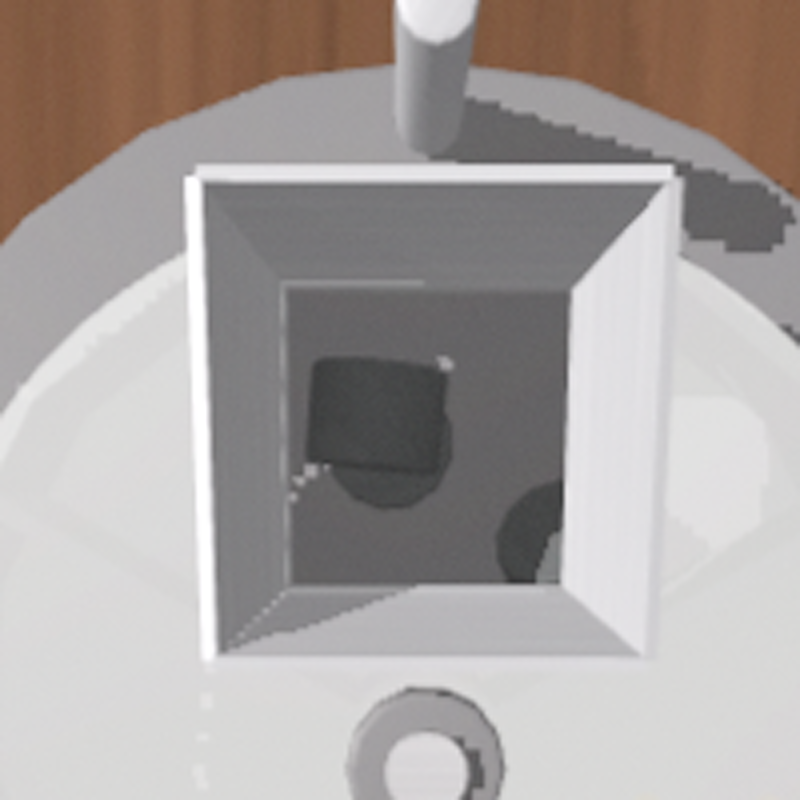

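```bash
python3 - <<'E'
from m import *
c=load('w12'); print(p2w(c,327.7,55.3,57.5))
plan([[500,200,210,0,0,8],[491.4,300,150,0,0,2],[491.4,300,140,0,0,2]])
E
```

```text
[491.69585271 384.21662247  57.5       ]
[[5.45,-0.32,0,0,0,0.004,0],[10.9,-0.64,0,0,0,0.009,0],[16.36,-0.96,0,0,0,0.013,0],[21.81,-1.29,0,0,0,0.018,0],[27.26,-1.61,0,0,0,0.022,0],[32.71,-1.93,0,0,0,0.026,0],[38.16,-2.25,0,0,0,0.031,0],[43.62,-2.57,0,0,0,0.035,0],[48.63,-2.83,3,0,0,0.035,0],[53.64,-3.08,6,0,0,0.035,0],[53.64,-3.08,6.5,0,0,0.035,0],[53.64,-3.08,7,0,0,0.035,0]]
end cmd [491.39 300.01 140.05   0.  ]
j6 31.4
```

Emit:
play_rows([
  [5.45, -0.32, 0, 0, 0, 0.004, 0],
  [10.9, -0.64, 0, 0, 0, 0.009, 0],
  [16.36, -0.96, 0, 0, 0, 0.013, 0],
  [21.81, -1.29, 0, 0, 0, 0.018, 0],
  [27.26, -1.61, 0, 0, 0, 0.022, 0],
  [32.71, -1.93, 0, 0, 0, 0.026, 0],
  [38.16, -2.25, 0, 0, 0, 0.031, 0],
  [43.62, -2.57, 0, 0, 0, 0.035, 0],
  [48.63, -2.83, 3, 0, 0, 0.035, 0],
  [53.64, -3.08, 6, 0, 0, 0.035, 0],
  [53.64, -3.08, 6.5, 0, 0, 0.035, 0],
  [53.64, -3.08, 7, 0, 0, 0.035, 0],
  [53.64, -3.08, 7, 0, 0, 0.035, 0],
])

```text
time_s: 31.12
tool_pos: [491.6, 299.1, 322.4]
tcp_rot: [0.708, 0.707, -0.0, 0.0]
contact_force: [0.1, 0.4, 0.1]
finger_gap: 0.6
```

```bash
python3 - <<'E'
from m import *
st(); snap('wrist','w15');snap('top','t15'); crop('w15','w15c',240,50,440,250,4); crop('t15','t15c',340,180,465,300,6)
E
```

```text
t 31.12 tip [491.6 299.  140.2] psi -0.07 tilt [-0. -0. -1.] F [0.1 0.4 0.1] gap 0.6 j6 0.35
```

View pics/w15.png

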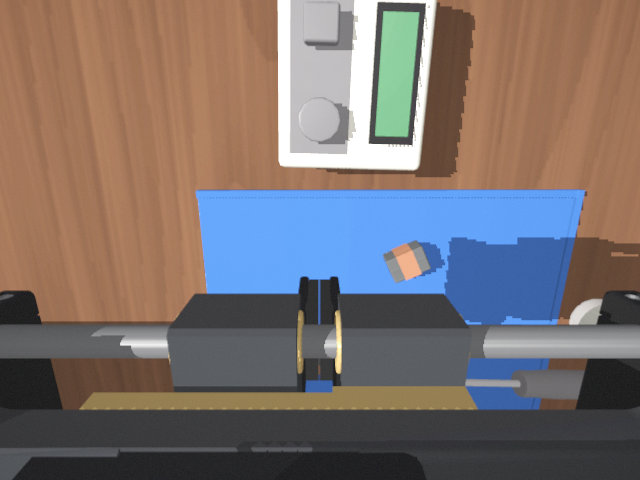

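View pics/w15c.png

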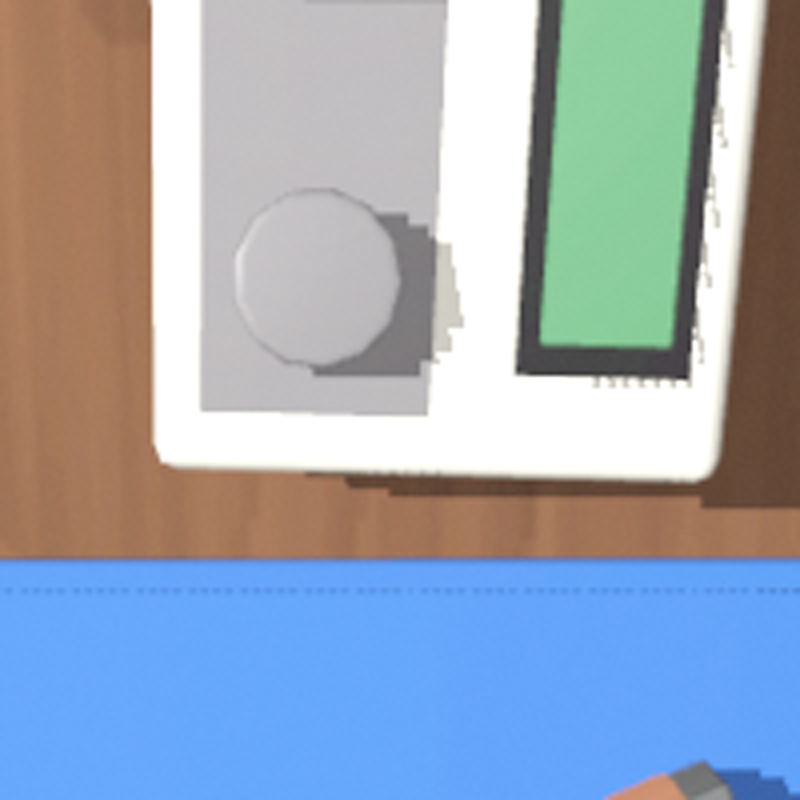

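View pics/t15c.png

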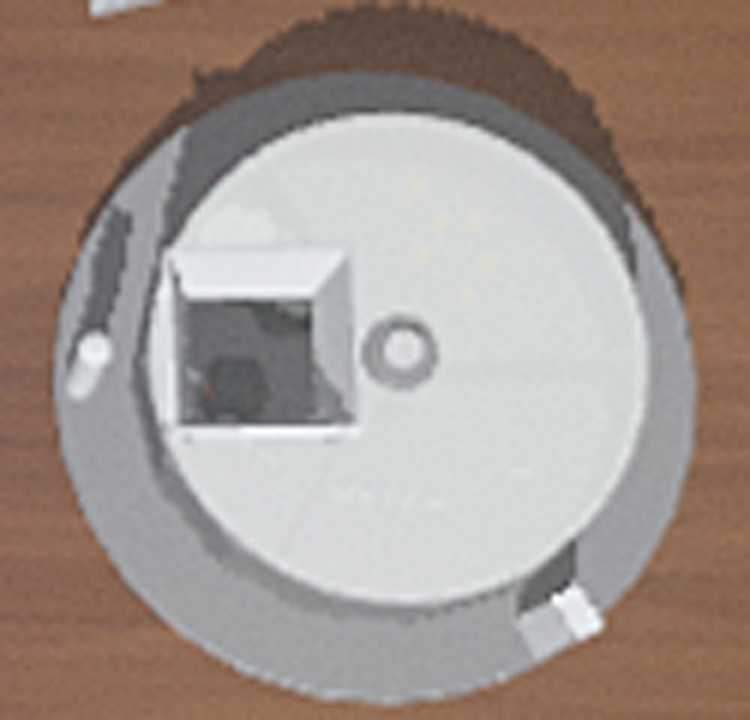

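```bash
python3 - <<'E'
from m import *
c=load('w15'); k=p2w(c,319.5,119.5,57.5); print(k)
plan([[491.5,384.5,100,0,0,3],[None,None,66,None,0,2],[None,None,61,None,0,2],[None,None,60,None,0,3]])
E
```

```text
[491.85251369 384.36325582  57.5       ]
[[2.82,0,1.33,0,0,0,0],[5.63,0.01,2.67,0,0,0,0],[8.45,0.01,4,0,0,0,0],[8.45,0.01,5.7,0,0,0,0],[8.45,0.01,7.4,0,0,0,0],[8.45,0.01,7.65,0,0,0,0],[8.45,0.01,7.9,0,0,0,0],[8.45,0.01,7.94,0,0,0,0],[8.45,0.01,7.97,0,0,0,0],[8.45,0.01,8,0,0,0,0]]
end cmd [491.49 384.51  60.05   0.  ]
j6 38.0
```

Emit:
play_rows([
  [2.82, 0, 1.33, 0, 0, 0, 0],
  [5.63, 0.01, 2.67, 0, 0, 0, 0],
  [8.45, 0.01, 4, 0, 0, 0, 0],
  [8.45, 0.01, 5.7, 0, 0, 0, 0],
  [8.45, 0.01, 7.4, 0, 0, 0, 0],
  [8.45, 0.01, 7.65, 0, 0, 0, 0],
  [8.45, 0.01, 7.9, 0, 0, 0, 0],
  [8.45, 0.01, 7.94, 0, 0, 0, 0],
  [8.45, 0.01, 7.97, 0, 0, 0, 0],
  [8.45, 0.01, 8, 0, 0, 0, 0],
])

```text
time_s: 32.48
tool_pos: [491.7, 384.6, 242.6]
tcp_rot: [0.707, 0.707, 0.0, 0.0]
contact_force: [0.0, 0.7, 0.0]
finger_gap: 0.5
```

```bash
python3 - <<'E'
from m import *
st();snap('scene','s16'); st(); crop('s16','s16c',435,205,535,305,7)
E
```

```text
t 32.48 tip [491.8 384.6  60.4] psi 0.0 tilt [ 0.001  0.    -1.   ] F [0.  0.7 0. ] gap 0.5 j6 0.48
t 32.52 tip [491.7 384.6  60.3] psi 0.01 tilt [ 0.  0. -1.] F [-0.1  0.2  0.1] gap 0.5 j6 0.48
```

View pics/s16c.png

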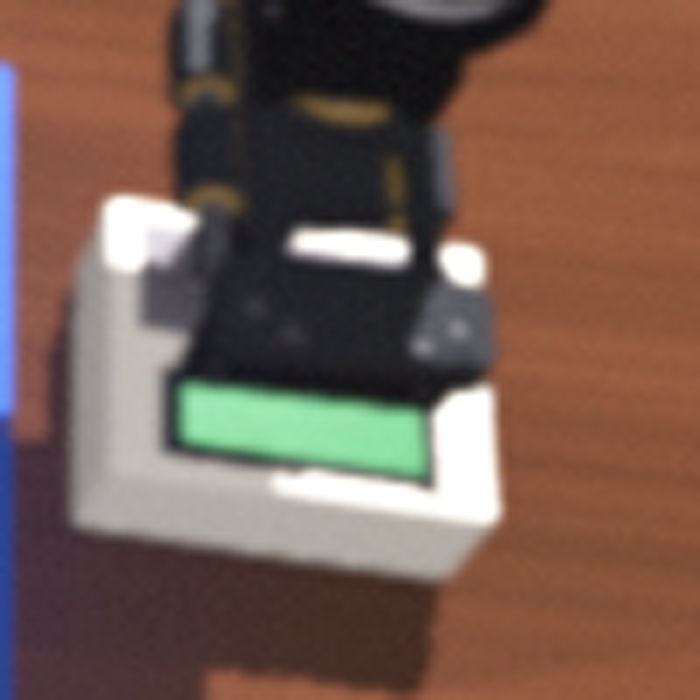

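Emit:
play_rows([
  [0, 0, 0.1, 0, 0, 0, 0],
  [0, 0, 0.2, 0, 0, 0, 0],
  [0, 0, 0.25, 0, 0, 0, 0],
  [0, 0, 0.3, 0, 0, 0, 0],
  [0, 0, 0.3, 0, 0, 0, 0],
])

```text
time_s: 33.15
tool_pos: [491.5, 384.5, 239.5]
tcp_rot: [0.707, 0.707, 0.0, -0.0]
contact_force: [-1.4, 0.5, 3.9]
finger_gap: 0.6
```

Emit:
play_rows([
  [0, 0, 0.05, 0, 0, 0, 0],
  [0, 0, 0.05, 0, 0, 0, 0],
])

```text
time_s: 33.4
tool_pos: [491.5, 384.6, 239.0]
tcp_rot: [0.707, 0.707, 0.0, -0.0]
contact_force: [-1.0, -0.6, 4.8]
finger_gap: 0.7
```

Emit:
play_rows([
  [0, 0, 0.05, 0, 0, 0, 0],
  [0, 0, 0.05, 0, 0, 0, 0],
])

```text
time_s: 33.65
tool_pos: [491.5, 384.5, 238.4]
tcp_rot: [0.707, 0.707, 0.0, -0.0]
contact_force: [-1.2, -1.1, 5.2]
finger_gap: 0.7
```

Emit:
play_rows([
  [0, 0, 0.05, 0, 0, 0, 0],
  [0, 0, 0.05, 0, 0, 0, 0],
])

```text
time_s: 33.9
tool_pos: [491.6, 384.5, 237.9]
tcp_rot: [0.707, 0.707, 0.0, -0.0]
contact_force: [-1.5, -0.2, 5.3]
finger_gap: 0.3
```

Emit:
play_rows([
  [0, 0, 0.05, 0, 0, 0, 0],
  [0, 0, 0.05, 0, 0, 0, 0],
])

```text
time_s: 34.15
tool_pos: [491.6, 384.5, 237.3]
tcp_rot: [0.707, 0.707, 0.0, -0.0]
contact_force: [-1.7, 0.3, 4.5]
finger_gap: 0.4
```

Emit:
play_rows([
  [0, 0, 0.05, 0, 0, 0, 0],
  [0, 0, 0.05, 0, 0, 0, 0],
])

```text
time_s: 34.4
tool_pos: [491.6, 384.5, 236.6]
tcp_rot: [0.707, 0.707, 0.0, -0.0]
contact_force: [-1.1, 0.5, 3.8]
finger_gap: 0.3
```

Emit:
play_rows([
  [0, 0, 0.05, 0, 0, 0, 0],
  [0, 0, 0.05, 0, 0, 0, 0],
])

```text
time_s: 34.65
tool_pos: [491.6, 384.5, 236.0]
tcp_rot: [0.707, 0.707, -0.0, -0.0]
contact_force: [0.4, -0.1, 2.9]
finger_gap: 0.6
```

Emit:
play_rows([
  [0, 0, 0.05, 0, 0, 0, 0],
  [0, 0, 0.05, 0, 0, 0, 0],
])

```text
time_s: 34.9
tool_pos: [491.5, 384.5, 235.5]
tcp_rot: [0.707, 0.707, -0.0, -0.0]
contact_force: [-0.3, 0.6, 1.7]
finger_gap: 0.5
```

```bash
python3 - <<'E'
from m import *
json.dump([491.49,384.51,53.55,0.0],open('cmd.json','w'))
t=load('t15'); s=load('s16')
for z in (0,60,90,120): print(z,p2w(t,455,135,z).round(),p2w(s,97,335,z).round())
print(p2w(t,452,155,0).round(), p2w(s,112,358,0).round())
plan([[None,None,60,None,0,3],[None,None,110,None,0,2],[490,330,200,0,0.3,2],[541.5,-69,200,2,0.4,9],[None,None,150,None,0.4,2]])
E
```

```text
0 [ 856. -355.    0.] [ 789. -374.    0.]
60 [ 831. -338.   60.] [ 804. -341.   60.]
90 [ 819. -329.   90.] [ 812. -325.   90.]
120 [ 806. -321.  120.] [ 819. -309.  120.]
[ 797. -344.    0.] [ 830. -325.    0.]
[[0,0,-0.21,0,0,0,0],[0,0,-0.43,0,0,0,0],[0,0,-0.65,0,0,0,0],[0,0,-3.15,0,0,0,0],[0,0,-5.64,0,0,0,0],[-2.73,-0.07,-10.14,0,0,0,0.3],[-5.45,-0.15,-14.64,0,0,0,0.3],[-9.88,0.42,-14.64,0,0,-0.004,0.4],[-14.32,1,-14.64,0,0,-0.008,0.4],[-18.75,1.57,-14.64,0,0,-0.012,0.4],[-23.18,2.14,-14.64,0,0,-0.016,0.4],[-27.62,2.71,-14.64,0,0,-0.019,0.4],[-32.05,3.28,-14.64,0,0,-0.023,0.4],[-36.48,3.86,-14.64,0,0,-0.027,0.4],[-40.92,4.43,-14.64,0,0,-0.031,0.4],[-45.35,5,-14.64,0,0,-0.035,0.4],[-45.35,5,-12.14,0,0,-0.035,0.4],[-45.35,5,-9.64,0,0,-0.035,0.4]]
end cmd [541.49 -68.99 149.95   2.01]
j6 -9.3
```

Emit:
play_rows([
  [0, 0, -0.21, 0, 0, 0, 0],
  [0, 0, -0.43, 0, 0, 0, 0],
  [0, 0, -0.65, 0, 0, 0, 0],
  [0, 0, -3.15, 0, 0, 0, 0],
  [0, 0, -5.64, 0, 0, 0, 0],
  [-2.73, -0.07, -10.14, 0, 0, 0, 0.3],
  [-5.45, -0.15, -14.64, 0, 0, 0, 0.3],
  [-9.88, 0.42, -14.64, 0, 0, -0.004, 0.4],
  [-14.32, 1, -14.64, 0, 0, -0.008, 0.4],
  [-18.75, 1.57, -14.64, 0, 0, -0.012, 0.4],
  [-23.18, 2.14, -14.64, 0, 0, -0.016, 0.4],
  [-27.62, 2.71, -14.64, 0, 0, -0.019, 0.4],
  [-32.05, 3.28, -14.64, 0, 0, -0.023, 0.4],
  [-36.48, 3.86, -14.64, 0, 0, -0.027, 0.4],
  [-40.92, 4.43, -14.64, 0, 0, -0.031, 0.4],
  [-45.35, 5, -14.64, 0, 0, -0.035, 0.4],
  [-45.35, 5, -12.14, 0, 0, -0.035, 0.4],
  [-45.35, 5, -9.64, 0, 0, -0.035, 0.4],
])

```text
time_s: 37.15
tool_pos: [541.6, -70.1, 331.6]
tcp_rot: [0.695, 0.719, 0.0, 0.001]
contact_force: [-0.3, -0.3, 0.2]
finger_gap: 34.7
```

```bash
python3 - <<'E'
from m import *
st();snap('wrist','w17');snap('scene','s17')
import m
m.HUB[:]=[543.8,-200.3]
# arc rows
w=[[539.9,-69.5,74,2,0.4,3],[None,None,None,None,0.28,2]]
plan(w)
plan(arc(92,-27.8,20,0.28,74,r=130))
E
```

```text
t 37.15 tip [541.7 -70.2 149.4] psi 1.9 tilt [ 0.001 -0.001 -1.   ] F [-0.3 -0.3  0.2] gap 34.7 j6 -0.37
[[-0.02,-0.05,2.53,0,0,0,0.4],[-0.03,-0.11,5.06,0,0,0,0.4],[-0.05,-0.16,7.59,0,0,0,0.4],[-0.05,-0.16,7.59,0,0,0,0.28],[-0.05,-0.16,7.59,0,0,0,0.28]]
end cmd [539.91 -69.55  74.05   2.01]
j6 -9.3
[[-0.15,1.29,0,0,0,0.105,0.28],[-0.36,2.63,0,0,0,0.209,0.28],[-0.72,3.94,0,0,0,0.314,0.28],[-1.2,5.21,0,0,0,0.418,0.28],[-1.82,6.42,0,0,0,0.523,0.28],[-2.56,7.56,0,0,0,0.627,0.28],[-3.41,8.62,0,0,0,0.732,0.28],[-4.37,9.58,0,0,0,0.836,0.28],[-5.42,10.44,0,0,0,0.941,0.28],[-6.56,11.18,0,0,0,1.046,0.28],[-7.77,11.8,0,0,0,1.15,0.28],[-9.04,12.29,0,0,0,1.255,0.28],[-10.35,12.64,0,0,0,1.359,0.28],[-11.69,12.86,0,0,0,1.464,0.28],[-13.05,12.93,0,0,0,1.568,0.28],[-14.41,12.86,0,0,0,1.673,0.28],[-15.75,12.66,0,0,0,1.777,0.28],[-17.06,12.31,0,0,0,1.882,0.28],[-18.33,11.82,0,0,0,1.986,0.28],[-19.54,11.21,0,0,0,2.091,0.28]]
end cmd [ 658.78 -260.9    74.05 -117.8 ]
j6 96.2
```

View pics/w17.png

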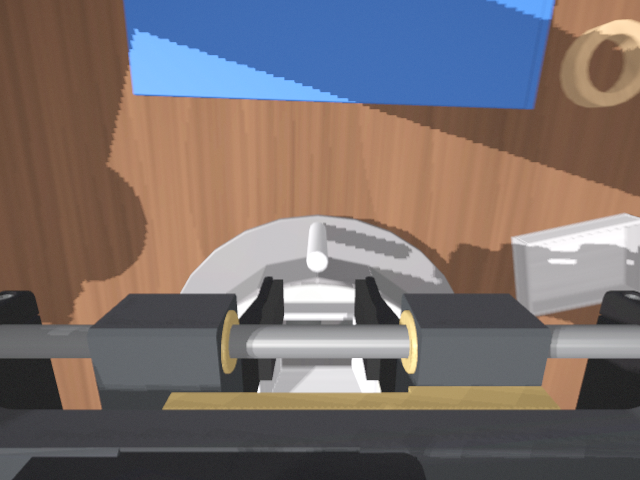

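View pics/s17.png

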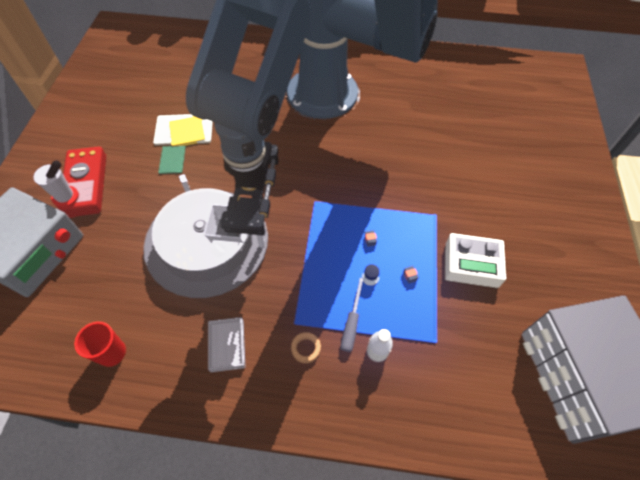

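Emit:
play_rows([
  [-0.02, -0.05, 2.53, 0, 0, 0, 0.4],
  [-0.03, -0.11, 5.06, 0, 0, 0, 0.4],
  [-0.05, -0.16, 7.59, 0, 0, 0, 0.4],
  [-0.05, -0.16, 7.59, 0, 0, 0, 0.28],
  [-0.05, -0.16, 7.59, 0, 0, 0, 0.28],
  [-0.05, -0.16, 7.59, 0, 0, 0, 0.28],
])

```text
time_s: 38.0
tool_pos: [540.5, -69.6, 257.6]
tcp_rot: [0.695, 0.719, 0.001, 0.001]
contact_force: [-0.4, 0.2, 0.3]
finger_gap: 24.9
```

Emit:
play_rows([
  [-0.15, 1.29, 0, 0, 0, 0.105, 0.28],
  [-0.36, 2.63, 0, 0, 0, 0.209, 0.28],
  [-0.72, 3.94, 0, 0, 0, 0.314, 0.28],
  [-1.2, 5.21, 0, 0, 0, 0.418, 0.28],
  [-1.82, 6.42, 0, 0, 0, 0.523, 0.28],
  [-2.56, 7.56, 0, 0, 0, 0.627, 0.28],
  [-3.41, 8.62, 0, 0, 0, 0.732, 0.28],
  [-4.37, 9.58, 0, 0, 0, 0.836, 0.28],
  [-5.42, 10.44, 0, 0, 0, 0.941, 0.28],
  [-6.56, 11.18, 0, 0, 0, 1.046, 0.28],
  [-7.77, 11.8, 0, 0, 0, 1.15, 0.28],
  [-9.04, 12.29, 0, 0, 0, 1.255, 0.28],
  [-10.35, 12.64, 0, 0, 0, 1.359, 0.28],
  [-11.69, 12.86, 0, 0, 0, 1.464, 0.28],
  [-13.05, 12.93, 0, 0, 0, 1.568, 0.28],
  [-14.41, 12.86, 0, 0, 0, 1.673, 0.28],
  [-15.75, 12.66, 0, 0, 0, 1.777, 0.28],
  [-17.06, 12.31, 0, 0, 0, 1.882, 0.28],
  [-18.33, 11.82, 0, 0, 0, 1.986, 0.28],
  [-19.54, 11.21, 0, 0, 0, 2.091, 0.28],
])

```text
time_s: 40.5
tool_pos: [659.4, -261.1, 257.5]
tcp_rot: [0.97, -0.242, 0.002, -0.0]
contact_force: [4.3, 1.8, -0.4]
finger_gap: 24.1
```

Emit:
play_rows([
  [0, 0, 0, 0, 0, 0, 0.28],
  [0, 0, 0, 0, 0, 0, 0.04],
  [0, 0, 0, 0, 0, 0, 0.04],
  [0, 0, 0, 0, 0, 0, 0.04],
  [0, 0, 0, 0, 0, 0, 0.04],
])

```text
time_s: 41.12
tool_pos: [659.1, -260.5, 256.7]
tcp_rot: [0.971, -0.24, 0.0, -0.0]
contact_force: [1.1, 0.3, 3.4]
finger_gap: 13.1
```

```bash
python3 - <<'E'
from m import *
st();snap('wrist','w18');snap('scene','s18');crop('s18','s18c',135,135,300,300,4)
# open, up, go to inspection pose
plan([[None,None,None,None,0.3,3],[None,None,160,None,0.4,2],[None,None,210,None,0.4,1],[543,-235,210,2,0.4,13]])
E
```

```text
t 41.12 tip [ 659.2 -260.4   74.5] psi -117.77 tilt [ 0.  0. -1.] F [1.1 0.3 3.4] gap 13.1 j6 1.52
[[0,0,0,0,0,0,0.3],[0,0,0,0,0,0,0.3],[0,0,0,0,0,0,0.3],[0,0,-4.3,0,0,0,0.4],[0,0,-8.6,0,0,0,0.4],[0,0,-13.6,0,0,0,0.4],[-0.88,0.24,-13.6,0,0,-0.161,0.4],[-1.76,0.48,-13.6,0,0,-0.322,0.4],[-2.64,0.72,-13.6,0,0,-0.483,0.4],[-3.52,0.96,-13.6,0,0,-0.643,0.4],[-4.4,1.2,-13.6,0,0,-0.804,0.4],[-5.28,1.43,-13.6,0,0,-0.965,0.4],[-6.17,1.67,-13.6,0,0,-1.126,0.4],[-7.05,1.91,-13.6,0,0,-1.287,0.4],[-7.93,2.15,-13.6,0,0,-1.448,0.4],[-8.81,2.39,-13.6,0,0,-1.608,0.4],[-9.69,2.63,-13.6,0,0,-1.769,0.4],[-10.57,2.87,-13.6,0,0,-1.93,0.4],[-11.45,3.11,-13.6,0,0,-2.091,0.4]]
end cmd [ 542.99 -235.01  210.05    2.01]
j6 -25.4
```

View pics/s18c.png

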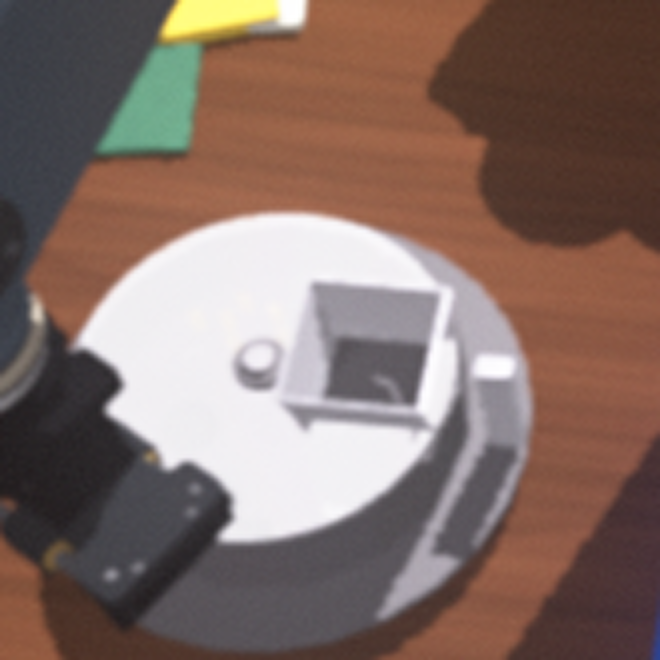

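View pics/w18.png

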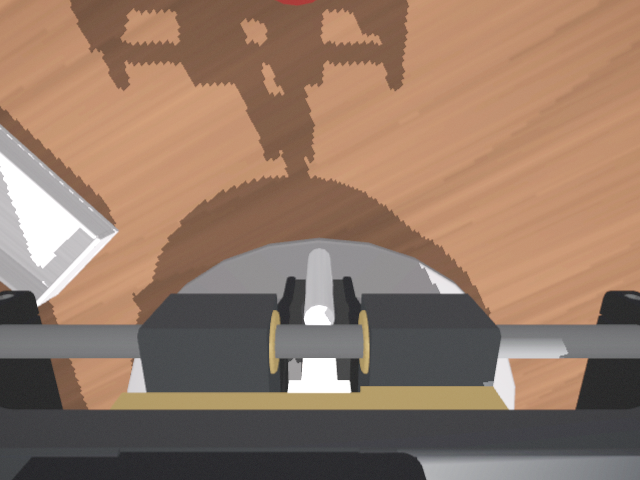

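Rect post is at the chute; now release and inspect from the same viewpoint as before.

Emit:
play_rows([
  [0, 0, 0, 0, 0, 0, 0.3],
  [0, 0, 0, 0, 0, 0, 0.3],
  [0, 0, 0, 0, 0, 0, 0.3],
  [0, 0, -4.3, 0, 0, 0, 0.4],
  [0, 0, -8.6, 0, 0, 0, 0.4],
  [0, 0, -13.6, 0, 0, 0, 0.4],
  [-0.88, 0.24, -13.6, 0, 0, -0.161, 0.4],
  [-1.76, 0.48, -13.6, 0, 0, -0.322, 0.4],
  [-2.64, 0.72, -13.6, 0, 0, -0.483, 0.4],
  [-3.52, 0.96, -13.6, 0, 0, -0.643, 0.4],
  [-4.4, 1.2, -13.6, 0, 0, -0.804, 0.4],
  [-5.28, 1.43, -13.6, 0, 0, -0.965, 0.4],
  [-6.17, 1.67, -13.6, 0, 0, -1.126, 0.4],
  [-7.05, 1.91, -13.6, 0, 0, -1.287, 0.4],
  [-7.93, 2.15, -13.6, 0, 0, -1.448, 0.4],
  [-8.81, 2.39, -13.6, 0, 0, -1.608, 0.4],
  [-9.69, 2.63, -13.6, 0, 0, -1.769, 0.4],
  [-10.57, 2.87, -13.6, 0, 0, -1.93, 0.4],
  [-11.45, 3.11, -13.6, 0, 0, -2.091, 0.4],
])

```text
time_s: 43.6
tool_pos: [542.2, -234.8, 391.2]
tcp_rot: [0.693, 0.721, -0.001, -0.002]
contact_force: [0.7, 0.3, -0.1]
finger_gap: 34.7
```

Emit:
play_rows([
  [0, 0, 0, 0, 0, 0, 0.4],
  [0, 0, 0, 0, 0, 0, 0.6],
  [0, 0, 0, 0, 0, 0, 0.6],
])

```text
time_s: 43.98
tool_pos: [543.3, -235.1, 392.1]
tcp_rot: [0.695, 0.719, -0.0, -0.0]
contact_force: [-0.0, 1.2, 0.4]
finger_gap: 47.4
```

```bash
python3 - <<'E'
from m import *
st(); snap('wrist','w19'); st()
crop('w19','w19c',220,0,420,200,4)
im=cv2.imread('pics/w19.png'); g=cv2.createCLAHE(6,(4,4)).apply(cv2.cvtColor(im,cv2.COLOR_BGR2GRAY))
a=cv2.resize(g[105:160,195:275],None,fx=5,fy=5,interpolation=cv2.INTER_CUBIC); b=cv2.resize(g[105:160,380:460],None,fx=5,fy=5,interpolation=cv2.INTER_CUBIC)
cv2.imwrite('pics/w19f.png',np.vstack([a,b]))
E
```

```text
t 43.98 tip [ 543.3 -235.1  209.9] psi 1.94 tilt [-0. -0. -1.] F [-0.   1.2  0.4] gap 47.4 j6 -0.63
t 44.02 tip [ 543.3 -235.1  209.9] psi 1.96 tilt [-0. -0. -1.] F [1.1 0.6 1.1] gap 49.1 j6 -0.63
```

View pics/w19c.png

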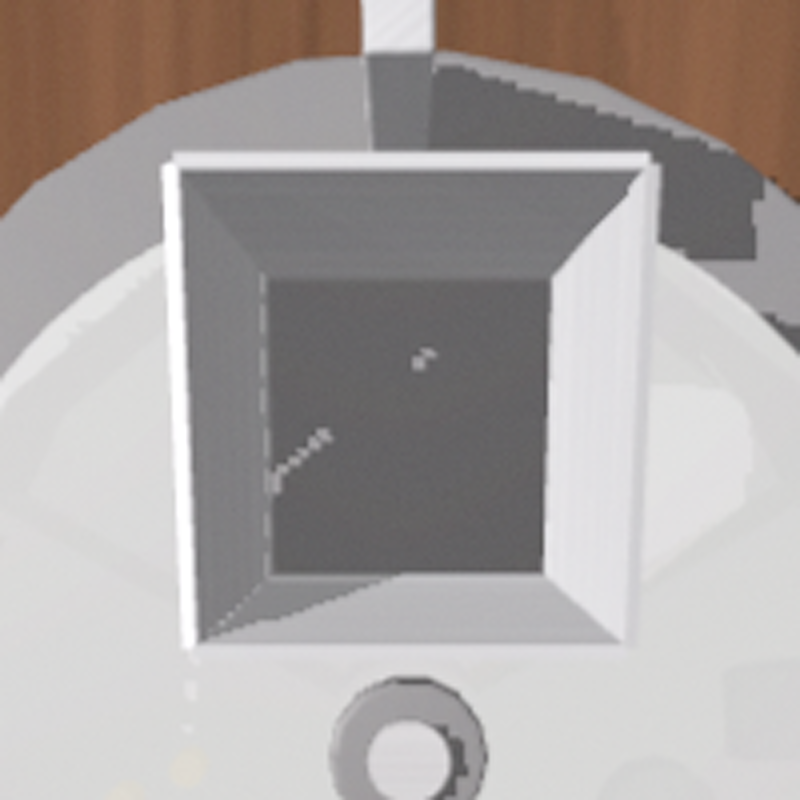

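View pics/w19f.png

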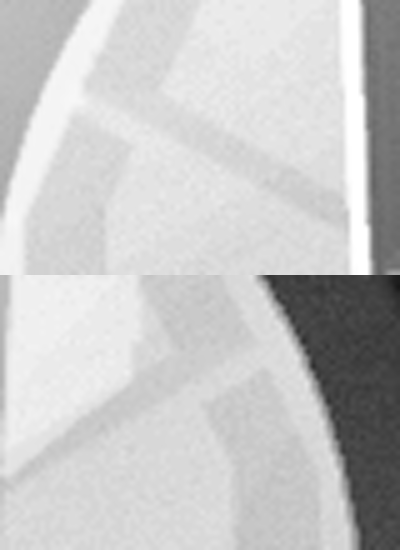

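```bash
python3 - <<'E'
from m import *
c=load('w19'); an=lambda d:np.degrees(np.arctan2(d[1],d[0]))
P=lambda u,v,z: p2w(c,u/4+220,v/4,z)[:2]
th=np.array([P(*p,78) for p in [(264,273),(552,276),(544,574),(270,574)]])
mo=np.array([P(*p,114) for p in [(183,170),(645,166),(623,644),(197,642)]])
h=(P(409,762,88)+P(409,753,80))/2; print('hub',h)
for q in (th,mo): print(an(q.mean(0)-h),q.mean(0),'edges',[round(an(d),2) for d in (q[0]-q[3],q[1]-q[2],)],[round(an(d),2) for d in (q[1]-q[0],q[2]-q[3])])
p=P(399.5,52,98); print('post',an(p-h),np.hypot(*(p-h)),p)
for u,v in [(195+95/5,105+116/5),(380+243/5,105+93/5)]:
    d=p2w(c,u,v,71)[:2]-h; print(an(d),np.hypot(*d))
E
```

```text
hub [ 544.71266475 -201.61192781]
92.31121823294617 [ 542.20699583 -139.52935358] edges [np.float64(91.7), np.float64(92.05)] [np.float64(1.41), np.float64(1.95)]
91.93851091693763 [ 542.61099501 -139.51743326] edges [np.float64(91.43), np.float64(91.86)] [np.float64(2.41), np.float64(1.68)]
post 92.92935819425152 120.04135898808016 [538.57799019 -81.72742658]
153.44136107962223 97.89256620800218
32.73662338729362 98.09048332921097
```

```bash
python3 - <<'E'
from m import *
plan([[539.9,-69,150,2,0.4,4],[None,None,None,None,0.4,1],[None,None,74,None,0.4,2],[None,None,None,None,0.4,1],[None,None,None,None,0.04,6]])
plan([[None,None,None,None,0.4,3],[None,None,150,None,0.6,2],[543,-235,210,2,0.6,4],[None,None,None,None,0.6,3]])
E
```

```text
[[4.15,0.07,1.5,0,0,0,0.4],[8.3,0.14,3,0,0,0,0.4],[12.45,0.2,4.5,0,0,0,0.4],[16.6,0.27,6,0,0,0,0.4],[16.6,0.27,6,0,0,0,0.4],[16.6,0.27,9.8,0,0,0,0.4],[16.6,0.27,13.6,0,0,0,0.4],[16.6,0.27,13.6,0,0,0,0.4],[16.6,0.27,13.6,0,0,0,0.04],[16.6,0.27,13.6,0,0,0,0.04],[16.6,0.27,13.6,0,0,0,0.04],[16.6,0.27,13.6,0,0,0,0.04],[16.6,0.27,13.6,0,0,0,0.04],[16.6,0.27,13.6,0,0,0,0.04]]
end cmd [539.88 -69.02  74.05   2.01]
j6 -9.3
[[0,0,0,0,0,0,0.4],[0,0,0,0,0,0,0.4],[0,0,0,0,0,0,0.4],[0,0,-3.8,0,0,0,0.6],[0,0,-7.6,0,0,0,0.6],[-4.15,-0.07,-9.1,0,0,0,0.6],[-8.3,-0.13,-10.6,0,0,0,0.6],[-12.45,-0.2,-12.1,0,0,0,0.6],[-16.6,-0.27,-13.6,0,0,0,0.6],[-16.6,-0.27,-13.6,0,0,0,0.6],[-16.6,-0.27,-13.6,0,0,0,0.6],[-16.6,-0.27,-13.6,0,0,0,0.6]]
end cmd [ 542.99 -235.01  210.05    2.01]
j6 -25.4
```

Emit:
play_rows([
  [4.15, 0.07, 1.5, 0, 0, 0, 0.4],
  [8.3, 0.14, 3, 0, 0, 0, 0.4],
  [12.45, 0.2, 4.5, 0, 0, 0, 0.4],
  [16.6, 0.27, 6, 0, 0, 0, 0.4],
  [16.6, 0.27, 6, 0, 0, 0, 0.4],
  [16.6, 0.27, 9.8, 0, 0, 0, 0.4],
  [16.6, 0.27, 13.6, 0, 0, 0, 0.4],
  [16.6, 0.27, 13.6, 0, 0, 0, 0.4],
  [16.6, 0.27, 13.6, 0, 0, 0, 0.04],
  [16.6, 0.27, 13.6, 0, 0, 0, 0.04],
  [16.6, 0.27, 13.6, 0, 0, 0, 0.04],
  [16.6, 0.27, 13.6, 0, 0, 0, 0.04],
  [16.6, 0.27, 13.6, 0, 0, 0, 0.04],
  [16.6, 0.27, 13.6, 0, 0, 0, 0.04],
])

```text
time_s: 45.78
tool_pos: [540.2, -69.2, 257.5]
tcp_rot: [0.695, 0.719, 0.0, 0.001]
contact_force: [-1.6, -0.9, 6.7]
finger_gap: 11.9
```

Emit:
play_rows([
  [0, 0, 0, 0, 0, 0, 0.4],
  [0, 0, 0, 0, 0, 0, 0.4],
  [0, 0, 0, 0, 0, 0, 0.4],
  [0, 0, -3.8, 0, 0, 0, 0.6],
  [0, 0, -7.6, 0, 0, 0, 0.6],
  [-4.15, -0.07, -9.1, 0, 0, 0, 0.6],
  [-8.3, -0.13, -10.6, 0, 0, 0, 0.6],
  [-12.45, -0.2, -12.1, 0, 0, 0, 0.6],
  [-16.6, -0.27, -13.6, 0, 0, 0, 0.6],
  [-16.6, -0.27, -13.6, 0, 0, 0, 0.6],
  [-16.6, -0.27, -13.6, 0, 0, 0, 0.6],
  [-16.6, -0.27, -13.6, 0, 0, 0, 0.6],
])

```text
time_s: 47.28
tool_pos: [542.8, -233.7, 391.5]
tcp_rot: [0.694, 0.72, -0.0, -0.001]
contact_force: [0.4, 0.5, 0.3]
finger_gap: 52.0
```

```bash
python3 - <<'E'
from m import *
st(); snap('wrist','w20');snap('top','t20');snap('scene','s20')
crop('w20','w20c',220,0,420,200,4); crop('t20','t20c',195,175,325,305,6)
im=cv2.imread('pics/w20.png'); g=cv2.createCLAHE(6,(4,4)).apply(cv2.cvtColor(im,cv2.COLOR_BGR2GRAY))
a=cv2.resize(g[105:160,195:275],None,fx=5,fy=5,interpolation=cv2.INTER_CUBIC); b=cv2.resize(g[105:160,380:460],None,fx=5,fy=5,interpolation=cv2.INTER_CUBIC)
cv2.imwrite('pics/w20f.png',np.vstack([a,b]))
E
```

```text
t 47.27 tip [ 542.4 -233.4  209.3] psi 2.08 tilt [-0.002  0.002 -1.   ] F [0.4 0.5 0.3] gap 52.0 j6 -0.63
```

View pics/w20c.png

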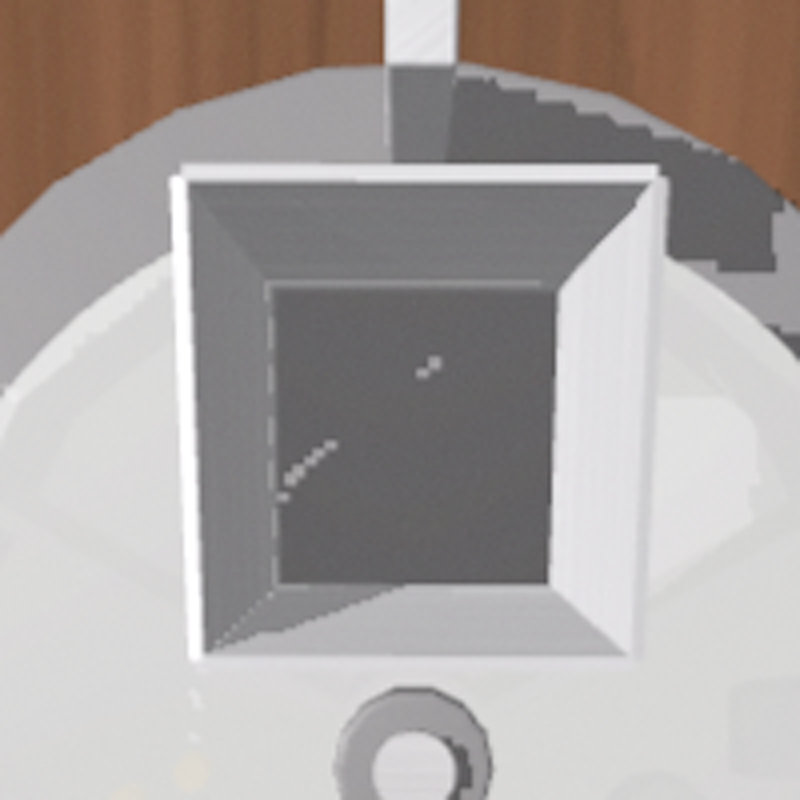

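View pics/w20f.png

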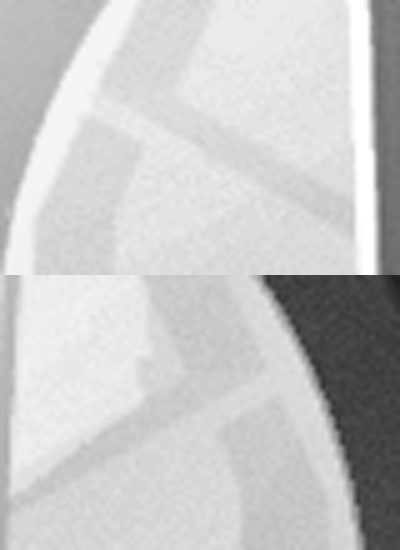

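View pics/t20c.png

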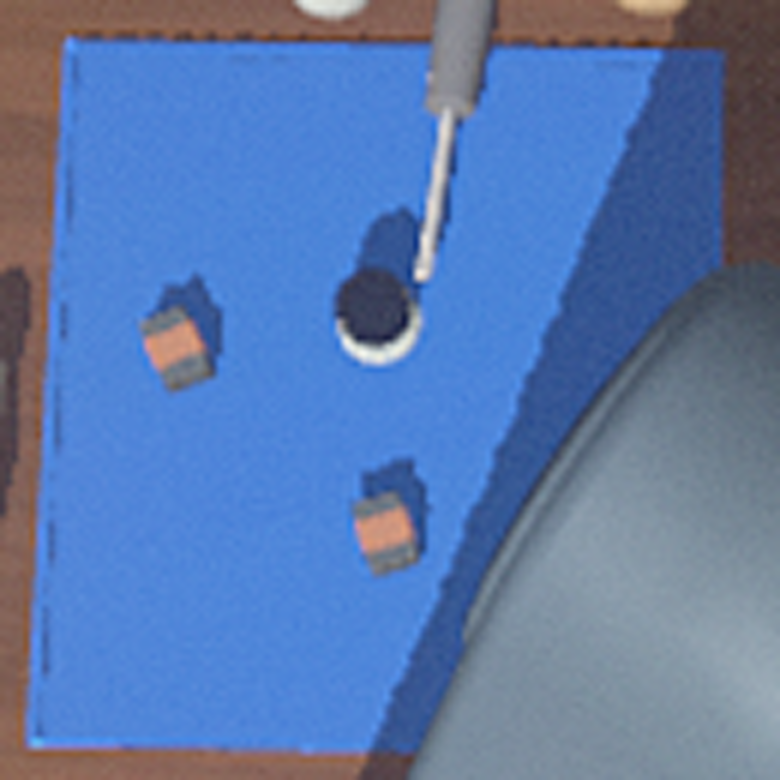

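```bash
python3 - <<'E'
from m import *
plan([[486,177.3,140,20,0.65,8],[None,None,None,None,0.65,2]])
E
```

```text
[[5.18,-0.53,0.88,0,0,-0.039,0.65],[10.35,-1.06,1.75,0,0,-0.079,0.65],[15.53,-1.59,2.63,0,0,-0.118,0.65],[20.7,-2.13,3.5,0,0,-0.157,0.65],[25.88,-2.66,4.38,0,0,-0.196,0.65],[31.05,-3.19,5.25,0,0,-0.236,0.65],[36.23,-3.72,6.13,0,0,-0.275,0.65],[41.41,-4.25,7,0,0,-0.314,0.65],[41.41,-4.25,7,0,0,-0.314,0.65],[41.41,-4.25,7,0,0,-0.314,0.65]]
end cmd [486.02 177.35 140.05  20.  ]
j6 0.1
```

Emit:
play_rows([
  [5.18, -0.53, 0.88, 0, 0, -0.039, 0.65],
  [10.35, -1.06, 1.75, 0, 0, -0.079, 0.65],
  [15.53, -1.59, 2.63, 0, 0, -0.118, 0.65],
  [20.7, -2.13, 3.5, 0, 0, -0.157, 0.65],
  [25.88, -2.66, 4.38, 0, 0, -0.196, 0.65],
  [31.05, -3.19, 5.25, 0, 0, -0.236, 0.65],
  [36.23, -3.72, 6.13, 0, 0, -0.275, 0.65],
  [41.41, -4.25, 7, 0, 0, -0.314, 0.65],
  [41.41, -4.25, 7, 0, 0, -0.314, 0.65],
  [41.41, -4.25, 7, 0, 0, -0.314, 0.65],
])

```text
time_s: 48.68
tool_pos: [486.0, 177.6, 322.3]
tcp_rot: [0.573, 0.82, -0.0, 0.0]
contact_force: [0.8, 0.0, -0.2]
finger_gap: 56.5
```

```bash
python3 - <<'E'
from m import *
st(); snap('wrist','w21')
E
```

```text
t 48.67 tip [486.  177.5 140.1] psi 20.07 tilt [ 0. -0. -1.] F [ 0.8  0.  -0.2] gap 56.5 j6 -0.22
```

View pics/w21.png

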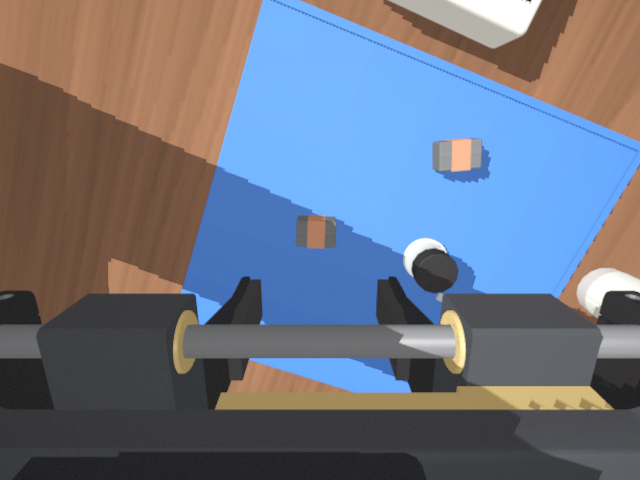

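```bash
python3 - <<'E'
from m import *
c=load('w21'); print(p2w(c,316,230,22),p2w(c,458,153,22))
plan([[None,None,70,None,0.65,2],[None,None,7,None,0.65,3],[None,None,None,None,0.65,1],[None,None,None,None,0.1,6],[None,None,150,None,0.1,4]])
plan([[536,-90,160,2,0.1,7],[536,-130,145,2,0.1,1],[None,None,118,None,0.1,2],[None,None,None,None,0.1,2]])
E
```

```text
[483.20719378 178.57615103  22.        ] [563.26095773 271.98818006  22.        ]
[[0,0,3.5,0,0,0,0.65],[0,0,7,0,0,0,0.65],[0,0,9.1,0,0,0,0.65],[0,0,11.2,0,0,0,0.65],[0,0,13.3,0,0,0,0.65],[0,0,13.3,0,0,0,0.65],[0,0,13.3,0,0,0,0.1],[0,0,13.3,0,0,0,0.1],[0,0,13.3,0,0,0,0.1],[0,0,13.3,0,0,0,0.1],[0,0,13.3,0,0,0,0.1],[0,0,13.3,0,0,0,0.1],[0,0,9.73,0,0,0,0.1],[0,0,6.15,0,0,0,0.1],[0,0,2.58,0,0,0,0.1],[0,0,-1,0,0,0,0.1]]
end cmd [486.02 177.35 150.05  20.  ]
j6 0.1
[[-3.83,-0.64,-0.14,0,0,0.045,0.1],[-7.67,-1.27,-0.28,0,0,0.09,0.1],[-11.5,-1.91,-0.43,0,0,0.135,0.1],[-15.33,-2.54,-0.57,0,0,0.179,0.1],[-19.17,-3.18,-0.71,0,0,0.224,0.1],[-23,-3.81,-0.85,0,0,0.269,0.1],[-26.83,-4.45,-1,0,0,0.314,0.1],[-30.59,-5.81,0.5,0,0,0.314,0.1],[-30.59,-5.81,1.85,0,0,0.314,0.1],[-30.59,-5.81,3.2,0,0,0.314,0.1],[-30.59,-5.81,3.2,0,0,0.314,0.1],[-30.59,-5.81,3.2,0,0,0.314,0.1]]
end cmd [ 536.03 -129.98  118.05    2.01]
j6 -15.6
```

Emit:
play_rows([
  [0, 0, 3.5, 0, 0, 0, 0.65],
  [0, 0, 7, 0, 0, 0, 0.65],
  [0, 0, 9.1, 0, 0, 0, 0.65],
  [0, 0, 11.2, 0, 0, 0, 0.65],
  [0, 0, 13.3, 0, 0, 0, 0.65],
  [0, 0, 13.3, 0, 0, 0, 0.65],
  [0, 0, 13.3, 0, 0, 0, 0.1],
  [0, 0, 13.3, 0, 0, 0, 0.1],
  [0, 0, 13.3, 0, 0, 0, 0.1],
  [0, 0, 13.3, 0, 0, 0, 0.1],
  [0, 0, 13.3, 0, 0, 0, 0.1],
  [0, 0, 13.3, 0, 0, 0, 0.1],
  [0, 0, 9.73, 0, 0, 0, 0.1],
  [0, 0, 6.15, 0, 0, 0, 0.1],
  [0, 0, 2.58, 0, 0, 0, 0.1],
  [0, 0, -1, 0, 0, 0, 0.1],
])

```text
time_s: 50.72
tool_pos: [485.8, 177.5, 333.2]
tcp_rot: [0.574, 0.819, -0.0, -0.0]
contact_force: [0.8, 0.0, -1.1]
finger_gap: 31.4
```

Emit:
play_rows([
  [-3.83, -0.64, -0.14, 0, 0, 0.045, 0.1],
  [-7.67, -1.27, -0.28, 0, 0, 0.09, 0.1],
  [-11.5, -1.91, -0.43, 0, 0, 0.135, 0.1],
  [-15.33, -2.54, -0.57, 0, 0, 0.179, 0.1],
  [-19.17, -3.18, -0.71, 0, 0, 0.224, 0.1],
  [-23, -3.81, -0.85, 0, 0, 0.269, 0.1],
  [-26.83, -4.45, -1, 0, 0, 0.314, 0.1],
  [-30.59, -5.81, 0.5, 0, 0, 0.314, 0.1],
  [-30.59, -5.81, 1.85, 0, 0, 0.314, 0.1],
  [-30.59, -5.81, 3.2, 0, 0, 0.314, 0.1],
  [-30.59, -5.81, 3.2, 0, 0, 0.314, 0.1],
  [-30.59, -5.81, 3.2, 0, 0, 0.314, 0.1],
])

```text
time_s: 52.22
tool_pos: [536.2, -129.0, 300.3]
tcp_rot: [0.694, 0.72, 0.0, -0.0]
contact_force: [0.0, -0.2, -0.9]
finger_gap: 31.7
```

```bash
python3 - <<'E'
from m import *
st(); snap('wrist','w22')
E
```

```text
t 52.23 tip [ 536.2 -128.9  118.1] psi 2.1 tilt [-0.  0. -1.] F [ 0.  -0.2 -0.9] gap 31.7 j6 -0.48
```

View pics/w22.png

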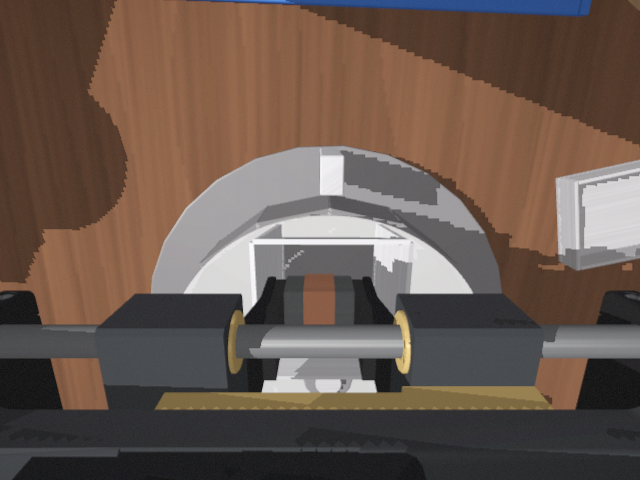

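```bash
python3 - <<'E'
from m import *
plan([[None,None,None,None,0.65,4],[None,None,165,None,0.65,2],[564,272.3,140,21,0.65,8],[None,None,None,None,0.65,2]])
E
```

```text
[[0,0,0,0,0,0,0.65],[0,0,0,0,0,0,0.65],[0,0,0,0,0,0,0.65],[0,0,0,0,0,0,0.65],[0,0,-2.35,0,0,0,0.65],[0,0,-4.7,0,0,0,0.65],[5.01,0.53,-4.38,0,0,-0.041,0.65],[10.03,1.05,-4.07,0,0,-0.083,0.65],[15.04,1.58,-3.76,0,0,-0.124,0.65],[20.05,2.1,-3.45,0,0,-0.166,0.65],[25.07,2.63,-3.13,0,0,-0.207,0.65],[30.08,3.15,-2.82,0,0,-0.249,0.65],[35.09,3.68,-2.51,0,0,-0.29,0.65],[40.11,4.2,-2.2,0,0,-0.332,0.65],[40.11,4.2,-2.2,0,0,-0.332,0.65],[40.11,4.2,-2.2,0,0,-0.332,0.65]]
end cmd [563.97 272.34 140.05  21.03]
j6 4.7
```

Emit:
play_rows([
  [0, 0, 0, 0, 0, 0, 0.65],
  [0, 0, 0, 0, 0, 0, 0.65],
  [0, 0, 0, 0, 0, 0, 0.65],
  [0, 0, 0, 0, 0, 0, 0.65],
  [0, 0, -2.35, 0, 0, 0, 0.65],
  [0, 0, -4.7, 0, 0, 0, 0.65],
  [5.01, 0.53, -4.38, 0, 0, -0.041, 0.65],
  [10.03, 1.05, -4.07, 0, 0, -0.083, 0.65],
  [15.04, 1.58, -3.76, 0, 0, -0.124, 0.65],
  [20.05, 2.1, -3.45, 0, 0, -0.166, 0.65],
  [25.07, 2.63, -3.13, 0, 0, -0.207, 0.65],
  [30.08, 3.15, -2.82, 0, 0, -0.249, 0.65],
  [35.09, 3.68, -2.51, 0, 0, -0.29, 0.65],
  [40.11, 4.2, -2.2, 0, 0, -0.332, 0.65],
  [40.11, 4.2, -2.2, 0, 0, -0.332, 0.65],
  [40.11, 4.2, -2.2, 0, 0, -0.332, 0.65],
])

```text
time_s: 54.28
tool_pos: [563.8, 272.1, 322.0]
tcp_rot: [0.566, 0.824, -0.001, -0.0]
contact_force: [-0.1, -0.7, -0.3]
finger_gap: 56.2
```

```bash
python3 - <<'E'
from m import *
st(); snap('wrist','w23');snap('top','t23'); crop('t23','t23c',195,175,465,305,3)
E
```

```text
t 54.27 tip [563.6 271.9 139.8] psi 21.05 tilt [-0.001 -0.001 -1.   ] F [-0.1 -0.7 -0.3] gap 56.2 j6 -0.1
```

View pics/w23.png

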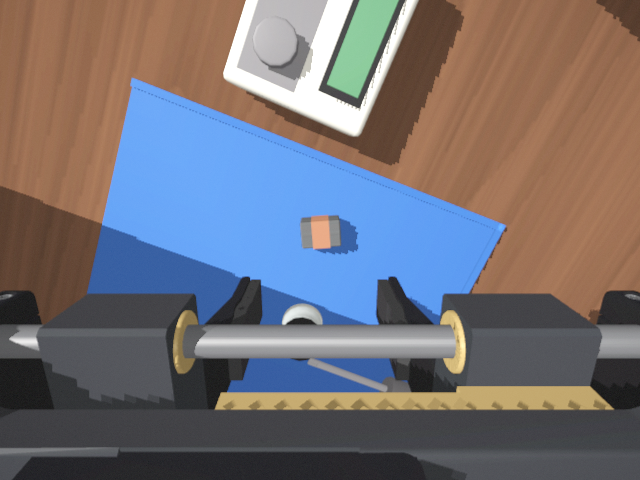

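View pics/t23c.png

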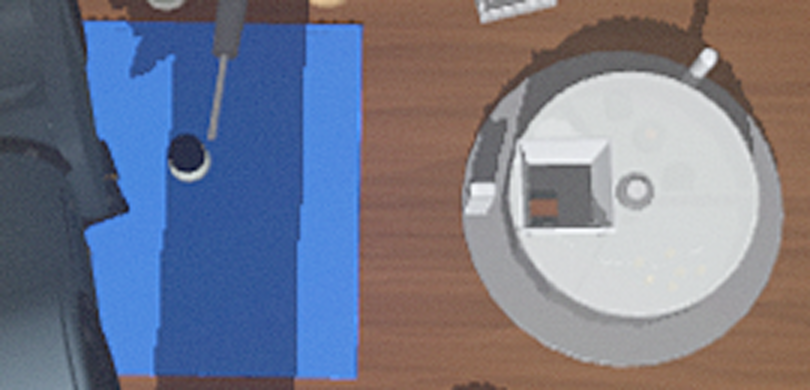

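```bash
python3 - <<'E'
from m import *
plan([[None,None,70,None,0.65,2],[None,None,7,None,0.65,3],[None,None,None,None,0.65,1],[None,None,None,None,0.1,6],[None,None,150,None,0.1,4]])
plan([[545,-90,160,2,0.1,8],[545,-148,145,2,0.1,1],[None,None,118,None,0.1,2],[None,None,None,None,0.1,2]])
E
```

```text
[[0,0,3.5,0,0,0,0.65],[0,0,7,0,0,0,0.65],[0,0,9.1,0,0,0,0.65],[0,0,11.2,0,0,0,0.65],[0,0,13.3,0,0,0,0.65],[0,0,13.3,0,0,0,0.65],[0,0,13.3,0,0,0,0.1],[0,0,13.3,0,0,0,0.1],[0,0,13.3,0,0,0,0.1],[0,0,13.3,0,0,0,0.1],[0,0,13.3,0,0,0,0.1],[0,0,13.3,0,0,0,0.1],[0,0,9.73,0,0,0,0.1],[0,0,6.15,0,0,0,0.1],[0,0,2.58,0,0,0,0.1],[0,0,-1,0,0,0,0.1]]
end cmd [563.97 272.34 150.05  21.03]
j6 4.7
[[-4.14,-1.85,-0.12,0,0,0.042,0.1],[-8.29,-3.69,-0.25,0,0,0.083,0.1],[-12.43,-5.54,-0.37,0,0,0.125,0.1],[-16.57,-7.39,-0.5,0,0,0.166,0.1],[-20.71,-9.23,-0.62,0,0,0.208,0.1],[-24.86,-11.08,-0.75,0,0,0.249,0.1],[-29,-12.93,-0.87,0,0,0.291,0.1],[-33.14,-14.77,-1,0,0,0.332,0.1],[-38.55,-16.85,0.5,0,0,0.332,0.1],[-38.55,-16.85,1.85,0,0,0.332,0.1],[-38.55,-16.85,3.2,0,0,0.332,0.1],[-38.55,-16.85,3.2,0,0,0.332,0.1],[-38.55,-16.85,3.2,0,0,0.332,0.1]]
end cmd [ 545.01 -147.95  118.05    2.01]
j6 -17.2
```

Emit:
play_rows([
  [0, 0, 3.5, 0, 0, 0, 0.65],
  [0, 0, 7, 0, 0, 0, 0.65],
  [0, 0, 9.1, 0, 0, 0, 0.65],
  [0, 0, 11.2, 0, 0, 0, 0.65],
  [0, 0, 13.3, 0, 0, 0, 0.65],
  [0, 0, 13.3, 0, 0, 0, 0.65],
  [0, 0, 13.3, 0, 0, 0, 0.1],
  [0, 0, 13.3, 0, 0, 0, 0.1],
  [0, 0, 13.3, 0, 0, 0, 0.1],
  [0, 0, 13.3, 0, 0, 0, 0.1],
  [0, 0, 13.3, 0, 0, 0, 0.1],
  [0, 0, 13.3, 0, 0, 0, 0.1],
  [0, 0, 9.73, 0, 0, 0, 0.1],
  [0, 0, 6.15, 0, 0, 0, 0.1],
  [0, 0, 2.58, 0, 0, 0, 0.1],
  [0, 0, -1, 0, 0, 0, 0.1],
])

```text
time_s: 56.38
tool_pos: [563.8, 272.3, 332.9]
tcp_rot: [0.566, 0.824, -0.0, -0.0]
contact_force: [0.5, -1.0, 0.1]
finger_gap: 32.2
```

Emit:
play_rows([
  [-4.14, -1.85, -0.12, 0, 0, 0.042, 0.1],
  [-8.29, -3.69, -0.25, 0, 0, 0.083, 0.1],
  [-12.43, -5.54, -0.37, 0, 0, 0.125, 0.1],
  [-16.57, -7.39, -0.5, 0, 0, 0.166, 0.1],
  [-20.71, -9.23, -0.62, 0, 0, 0.208, 0.1],
  [-24.86, -11.08, -0.75, 0, 0, 0.249, 0.1],
  [-29, -12.93, -0.87, 0, 0, 0.291, 0.1],
  [-33.14, -14.77, -1, 0, 0, 0.332, 0.1],
  [-38.55, -16.85, 0.5, 0, 0, 0.332, 0.1],
  [-38.55, -16.85, 1.85, 0, 0, 0.332, 0.1],
  [-38.55, -16.85, 3.2, 0, 0, 0.332, 0.1],
  [-38.55, -16.85, 3.2, 0, 0, 0.332, 0.1],
  [-38.55, -16.85, 3.2, 0, 0, 0.332, 0.1],
])

```text
time_s: 58.0
tool_pos: [545.2, -146.6, 300.3]
tcp_rot: [0.694, 0.72, 0.0, -0.0]
contact_force: [-0.3, 1.1, 0.1]
finger_gap: 32.3
```

```bash
python3 - <<'E'
from m import *
st(); snap('wrist','w24')
plan([[None,None,None,None,0.65,4],[None,None,165,None,0.65,2],[543,-235,210,2,0.3,3],[None,None,None,None,0.1,3]])
E
```

```text
t 58.0 tip [ 545.2 -146.6  118.1] psi 2.12 tilt [-0.  0. -1.] F [-0.3  1.1  0.1] gap 32.3 j6 -0.5
[[0,0,0,0,0,0,0.65],[0,0,0,0,0,0,0.65],[0,0,0,0,0,0,0.65],[0,0,0,0,0,0,0.65],[0,0,-2.35,0,0,0,0.65],[0,0,-4.7,0,0,0,0.65],[-2.9,-0.17,-6.2,0,0,0,0.3],[-5.8,-0.34,-7.7,0,0,0,0.3],[-8.69,-0.51,-9.2,0,0,0,0.3],[-8.69,-0.51,-9.2,0,0,0,0.1],[-8.69,-0.51,-9.2,0,0,0,0.1],[-8.69,-0.51,-9.2,0,0,0,0.1]]
end cmd [ 542.96 -234.97  210.05    2.01]
j6 -25.4
```

View pics/w24.png

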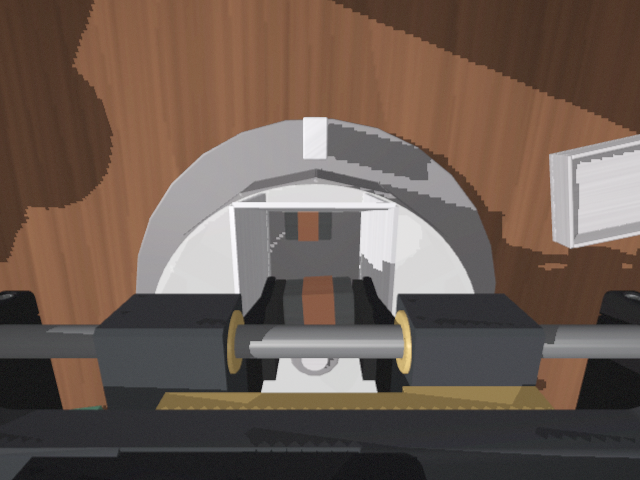

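Emit:
play_rows([
  [0, 0, 0, 0, 0, 0, 0.65],
  [0, 0, 0, 0, 0, 0, 0.65],
  [0, 0, 0, 0, 0, 0, 0.65],
  [0, 0, 0, 0, 0, 0, 0.65],
  [0, 0, -2.35, 0, 0, 0, 0.65],
  [0, 0, -4.7, 0, 0, 0, 0.65],
  [-2.9, -0.17, -6.2, 0, 0, 0, 0.3],
  [-5.8, -0.34, -7.7, 0, 0, 0, 0.3],
  [-8.69, -0.51, -9.2, 0, 0, 0, 0.3],
  [-8.69, -0.51, -9.2, 0, 0, 0, 0.1],
  [-8.69, -0.51, -9.2, 0, 0, 0, 0.1],
  [-8.69, -0.51, -9.2, 0, 0, 0, 0.1],
])

```text
time_s: 59.55
tool_pos: [542.8, -233.8, 391.4]
tcp_rot: [0.694, 0.72, -0.0, -0.001]
contact_force: [0.3, -0.5, 0.9]
finger_gap: 10.3
```

```bash
python3 - <<'E'
from m import *
st(); snap('wrist','w25');snap('top','t25'); crop('w25','w25c',170,0,470,225,2.6); crop('t25','t25c',135,175,325,305,4)
plan([[500,200,210,0,0,8],[491.5,330,150,0,0,3],[491.5,384.5,100,0,0,2],[None,None,66,None,0,2],[None,None,61,None,0,2],[None,None,60,None,0,3]])
E
```

```text
t 59.55 tip [ 542.4 -233.5  209.2] psi 2.07 tilt [-0.002  0.002 -1.   ] F [ 0.3 -0.5  0.9] gap 10.3 j6 -0.63
[[5.45,-0.35,0,0,0,0.004,0],[10.91,-0.69,0,0,0,0.009,0],[16.36,-1.04,0,0,0,0.013,0],[21.81,-1.39,0,0,0,0.018,0],[27.26,-1.73,0,0,0,0.022,0],[32.72,-2.08,0,0,0,0.026,0],[38.17,-2.42,0,0,0,0.031,0],[43.62,-2.77,0,0,0,0.035,0],[47.96,-2.9,2,0,0,0.035,0],[52.3,-3.03,4,0,0,0.035,0],[56.64,-3.17,6,0,0,0.035,0],[59.37,-3.07,8.5,0,0,0.035,0],[62.09,-2.98,11,0,0,0.035,0],[62.09,-2.98,12.7,0,0,0.035,0],[62.09,-2.98,14.4,0,0,0.035,0],[62.09,-2.98,14.65,0,0,0.035,0],[62.09,-2.98,14.9,0,0,0.035,0],[62.09,-2.98,14.94,0,0,0.035,0],[62.09,-2.98,14.97,0,0,0.035,0],[62.09,-2.98,15,0,0,0.035,0]]
end cmd [491.45 384.51  60.05   0.  ]
j6 38.0
```

View pics/w25c.png

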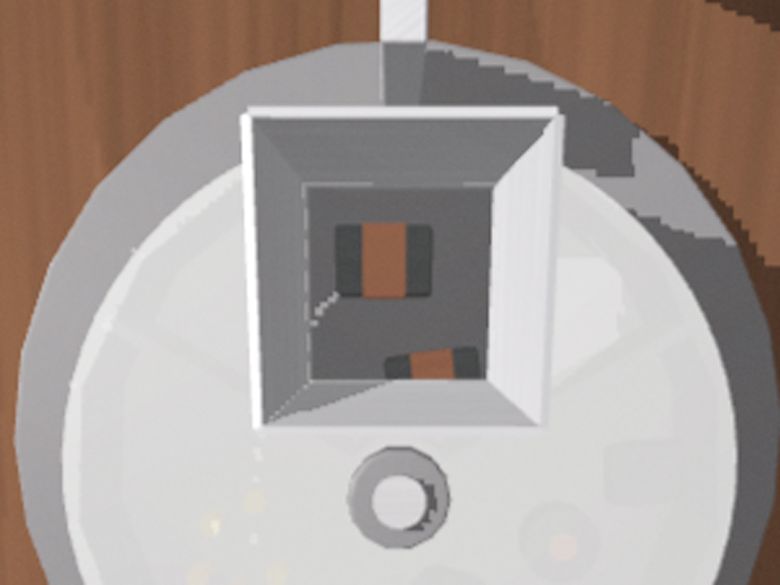

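View pics/t25c.png

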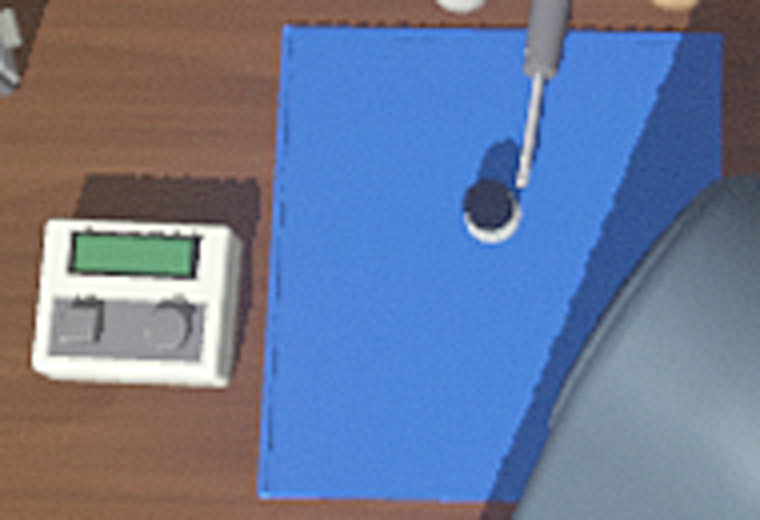

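Both blocks lie on the bay floor, the mat is clear except the jar. To the key.

Emit:
play_rows([
  [5.45, -0.35, 0, 0, 0, 0.004, 0],
  [10.91, -0.69, 0, 0, 0, 0.009, 0],
  [16.36, -1.04, 0, 0, 0, 0.013, 0],
  [21.81, -1.39, 0, 0, 0, 0.018, 0],
  [27.26, -1.73, 0, 0, 0, 0.022, 0],
  [32.72, -2.08, 0, 0, 0, 0.026, 0],
  [38.17, -2.42, 0, 0, 0, 0.031, 0],
  [43.62, -2.77, 0, 0, 0, 0.035, 0],
  [47.96, -2.9, 2, 0, 0, 0.035, 0],
  [52.3, -3.03, 4, 0, 0, 0.035, 0],
  [56.64, -3.17, 6, 0, 0, 0.035, 0],
  [59.37, -3.07, 8.5, 0, 0, 0.035, 0],
  [62.09, -2.98, 11, 0, 0, 0.035, 0],
  [62.09, -2.98, 12.7, 0, 0, 0.035, 0],
  [62.09, -2.98, 14.4, 0, 0, 0.035, 0],
  [62.09, -2.98, 14.65, 0, 0, 0.035, 0],
  [62.09, -2.98, 14.9, 0, 0, 0.035, 0],
  [62.09, -2.98, 14.94, 0, 0, 0.035, 0],
  [62.09, -2.98, 14.97, 0, 0, 0.035, 0],
  [62.09, -2.98, 15, 0, 0, 0.035, 0],
])

```text
time_s: 62.15
tool_pos: [491.6, 384.5, 242.7]
tcp_rot: [0.707, 0.707, 0.0, 0.0]
contact_force: [0.6, 0.0, 0.2]
finger_gap: 0.5
```

Emit:
play_rows([
  [0, 0, 0.1, 0, 0, 0, 0],
  [0, 0, 0.2, 0, 0, 0, 0],
  [0, 0, 0.25, 0, 0, 0, 0],
  [0, 0, 0.3, 0, 0, 0, 0],
  [0, 0, 0.3, 0, 0, 0, 0],
])

```text
time_s: 62.78
tool_pos: [491.5, 384.5, 239.5]
tcp_rot: [0.707, 0.707, 0.0, 0.0]
contact_force: [-1.1, -1.6, 3.8]
finger_gap: 0.4
```

Emit:
play_rows([
  [0, 0, 0.05, 0, 0, 0, 0],
  [0, 0, 0.1, 0, 0, 0, 0],
  [0, 0, 0.1, 0, 0, 0, 0],
])

```text
time_s: 63.15
tool_pos: [491.5, 384.5, 238.5]
tcp_rot: [0.707, 0.707, 0.0, -0.0]
contact_force: [-1.2, -0.3, 5.0]
finger_gap: 0.4
```

Same as before; continue in the same steps.

Emit:
play_rows([
  [0, 0, 0.05, 0, 0, 0, 0],
  [0, 0, 0.1, 0, 0, 0, 0],
  [0, 0, 0.1, 0, 0, 0, 0],
])

```text
time_s: 63.52
tool_pos: [491.5, 384.5, 237.4]
tcp_rot: [0.707, 0.707, 0.0, -0.0]
contact_force: [-0.8, -0.8, 5.5]
finger_gap: 0.3
```

Emit:
play_rows([
  [0, 0, 0.05, 0, 0, 0, 0],
  [0, 0, 0.05, 0, 0, 0, 0],
])

```text
time_s: 63.78
tool_pos: [491.5, 384.5, 236.6]
tcp_rot: [0.707, 0.707, 0.0, -0.0]
contact_force: [-0.8, 0.6, 3.8]
finger_gap: 0.6
```

Emit:
play_rows([
  [0, 0, 0.05, 0, 0, 0, 0],
  [0, 0, 0.05, 0, 0, 0, 0],
])

```text
time_s: 64.03
tool_pos: [491.5, 384.6, 236.0]
tcp_rot: [0.707, 0.707, 0.0, -0.0]
contact_force: [-0.4, 0.2, 2.1]
finger_gap: 0.3
```

Emit:
play_rows([
  [0, 0, 0.03, 0, 0, 0, 0],
  [0, 0, 0.03, 0, 0, 0, 0],
])

```text
time_s: 64.28
tool_pos: [491.5, 384.5, 235.8]
tcp_rot: [0.707, 0.707, -0.0, -0.0]
contact_force: [-1.0, 0.5, 1.5]
finger_gap: 0.3
```

Emit:
play_rows([
  [0, 0, -0.2, 0, 0, 0, 0],
  [0, 0, -0.4, 0, 0, 0, 0],
  [0, 0, -0.7, 0, 0, 0, 0],
  [0, 0, -3, 0, 0, 0, 0],
  [0, 0, -7, 0, 0, 0, 0],
  [-4, 0, -11, 0, 0, 0, 0],
  [-8, 0, -12, 0, 0, 0, 0],
  [-12, 0, -12, 0, 0, 0, 0],
  [-12, 0, -12, 0, 0, 0, 0],
  [-12, 0, -12, 0, 0, 0, 0],
])

```text
time_s: 65.53
tool_pos: [491.7, 264.6, 355.9]
tcp_rot: [0.707, 0.707, 0.0, -0.0]
contact_force: [-0.1, 1.1, -0.5]
finger_gap: 0.3
```

```bash
python3 - <<'E'
from m import *
st(); snap('wrist','w26');snap('top','t26');snap('scene','s26')
crop('t26','t26c',340,180,465,300,6)
E
```

```text
t 65.53 tip [491.8 264.7 173.7] psi -0.04 tilt [ 0.  0. -1.] F [-0.1  1.1 -0.5] gap 0.3 j6 0.29
```

View pics/w26.png

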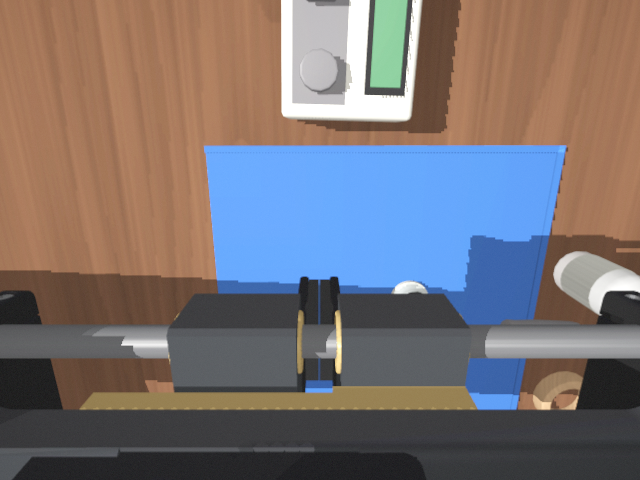

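View pics/t26c.png

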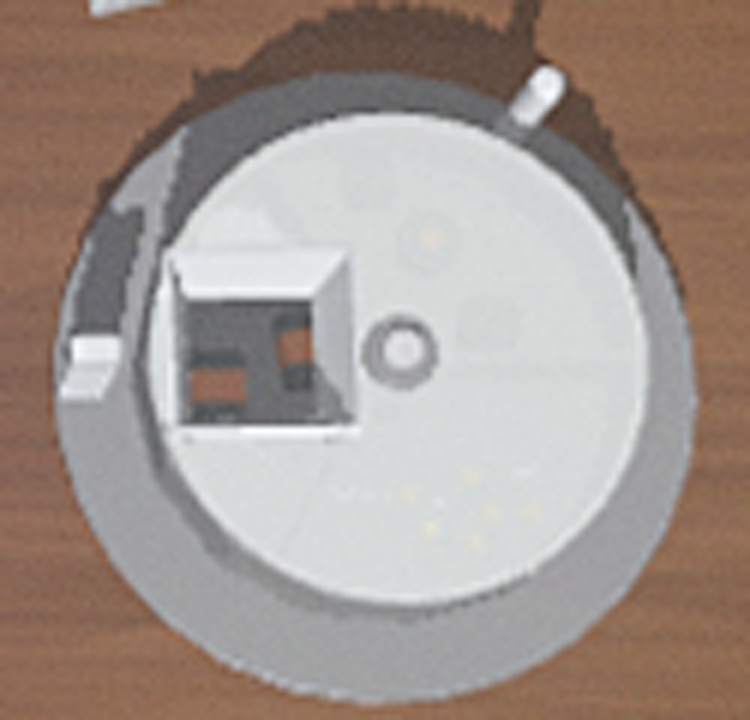

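View pics/s26.png

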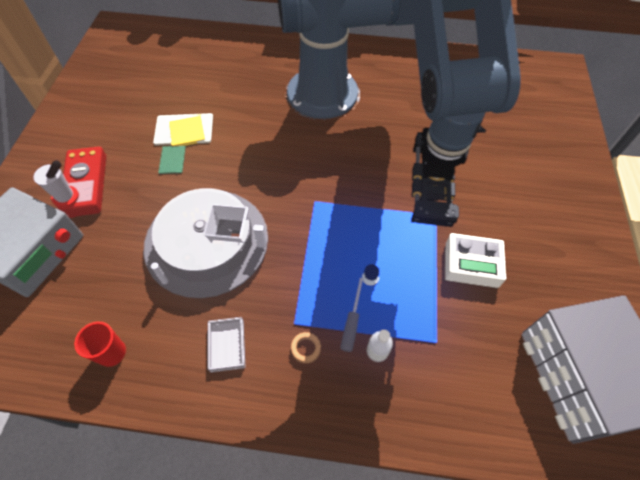

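All three cores show through the cover in the round-post bay. Both blocks lie in the block bay, the key is up, and the other items are where they were. Handing in.

```bash
python3 -c "
from bench import manip
print(manip.close_job())"
```

```text
the job is handed in; nothing more can be done
None
```

The job is done and handed in at about 66 s of the 210 s allowed.

- **Round cores:** I turned the tray by the round post until its compartment was under the chute. A close camera check put it within about 0.5° of square after one correction. All three cores went in through the chute, and I pressed the dome key.
- **Rectangular blocks:** I turned the tray 120° by the round post, then trimmed it about 1° on the rectangular post. I checked that trim in the picture only and did not work out the angle again. Both blocks went in through the chute, and I pressed the key a second time.
- **Key presses:** On both presses the force peaked at 5.3–5.5 N and fell to 1.5–1.7 N, which I took as the click. Going by the force curve, I stopped about 4–5 mm down, short of the 7 mm limit, and let the key up each time.
- **Last checks:** The pictures show the cores in the round-post compartment, both blocks flat in the rectangular-post compartment, the mat clear except for the jar and screwdriver, and the dome key up. I never touched the square key, nothing else on the bench appears to have moved, and the arm is clear of everything.

One thing disagreed: the overhead and scene cameras differed by 2–4° on the chute and post directions. I relied on the close wrist-camera views for the final alignment instead. The third core first landed on its side on top of another, but settled flat in the same compartment when the tray turned.

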